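Press the padded pattern blocks

TASK

The freshly glued rubber pads on the six-sided wooden pattern blocks need pressing: turn each block on the table so that its padded flat faces up and lay it in the lever press, one block to a nest, then, with all of them in and pads up, pull the press handle down all the way to its stop and let it go back fully open. After that lay all the blocks in the low wooden tray, each flat on the tray's floor with its pad still facing up, and leave the paint tub, cans, bottle, mug and tools where they are.

Things in the scene. Friction and masses are not known exactly. Their poses are not given: they have to be found in the camera images.
- block_a_c (a point): centre of a beech block, a six-sided prism 100 mm long, 50 mm across flats (58 mm across edges), about 0.15 kg. Its x axis runs along the block, its z axis straight out of the one flat that carries a thin dark ribbed rubber pad (1.6 mm, takes no room); a dark notch on each end face lies next to that flat. Two or three such blocks, all alike, are present; an absent one reads None
- block_a: the block of block_a_c: origin at its centre, same axes; lying on any flat its centre is 25 mm above what it lies on
- block_b_c (a point): centre of a beech block, a six-sided prism 100 mm long, 50 mm across flats (58 mm across edges), about 0.15 kg. Its x axis runs along the block, its z axis straight out of the one flat that carries a thin dark ribbed rubber pad (1.6 mm, takes no room); a dark notch on each end face lies next to that flat. Two or three such blocks, all alike, are present; an absent one reads None
- block_b: the block of block_b_c: origin at its centre, same axes; lying on any flat its centre is 25 mm above what it lies on
- block_c_c (a point): centre of a beech block, a six-sided prism 100 mm long, 50 mm across flats (58 mm across edges), about 0.15 kg. Its x axis runs along the block, its z axis straight out of the one flat that carries a thin dark ribbed rubber pad (1.6 mm, takes no room); a dark notch on each end face lies next to that flat. Two or three such blocks, all alike, are present; an absent one reads None
- block_c: the block of block_c_c: origin at its centre, same axes; lying on any flat its centre is 25 mm above what it lies on
- block_d_c (a point): centre of a beech block, a six-sided prism 100 mm long, 50 mm across flats (58 mm across edges), about 0.15 kg. Its x axis runs along the block, its z axis straight out of the one flat that carries a thin dark ribbed rubber pad (1.6 mm, takes no room); a dark notch on each end face lies next to that flat. Two or three such blocks, all alike, are present; an absent one reads None
- block_d: the block of block_d_c: origin at its centre, same axes; lying on any flat its centre is 25 mm above what it lies on
- nest0 (a point): where the centre of a block lies when seated in the right-hand (-y) nest of the press. The nests stand in a row along the press's y axis, 115 mm apart, and a seated block lies along the row. Site axes are the press's; its front is -x
- nest1 (a point): where the centre of a block lies when seated in the middle nest of the press. Each nest is two ribs 14 mm wide, 38 mm either side of this point along y, tops 25 mm below it and 27 mm above the table; free room for fingers between them. The base plate (12 mm thick) reaches 50 mm in front of the row
- nest2 (a point): where the centre of a block lies when seated in the left-hand (+y) nest of the press. On each rib two stubs, 9 mm high and 43 mm apart, keep a flat-lying block from sliding along x, with some 2 mm of play either side; behind each rear stub a post 10 mm deep stands 45 mm above the rib, its front face 32 mm behind this point
- platen (a joint): angle of the press's platen frame (rad): 0 = fully open, leaning 72 degrees up from level, held by a spring; grows as the handle is pulled forward and down; 1.257 = at its stop, level over the blocks (clears blocks lying flat; one lying on an edge is in its way). Needs 3 to 10 N at the handle; let go, it swings back open by itself in about 2 s
- handle (a point): middle of the platen's handle, a round black bar 20 mm thick along the press's y; the frame's arms meet it 58 mm either side. It moves on a circle about the press_hinge axis (radius 205 mm): about 284 mm above the table when open, 96 mm above the table and 65 mm in front of the row of nests at the stop
- press_hinge (a point): middle of the platen's hinge axis (along the press's y), 140 mm behind the row of nests and 86 mm above the table. Open, the platen plate (345 mm wide, 44 mm deep, 10 mm thick, 140 mm out from the hinge) leans over the back of the nests: reach the nests from above or the front
- tray_floor (a point): middle of the inner floor (5 mm above the table) of the low wooden tray, fixed; inside 290 mm along its x, 140 mm along its y, walls 5 mm thick, 14 mm high above the floor
- tub: bystander, not to be disturbed: white paint tub with a lid, 80 mm diameter, 85 mm high; origin at its underside
- spray: bystander, not to be disturbed: upright spray can, 62 mm diameter, 190 mm high; origin at its underside
- squeeze: bystander, not to be disturbed: upright squeeze bottle, 56 mm diameter, 150 mm high; origin at its underside
- mug: bystander, not to be disturbed: white mug, 84 mm diameter, 95 mm high; origin at its underside
- knife: bystander, not to be disturbed: painter's spatula lying flat, 200 mm long; origin at its underside
- brush: bystander, not to be disturbed: brush lying flat, 220 mm long; origin at its underside

How it is judged:
By the outcome, as a careful person would: the job done as asked, in the order asked, and still so for the second after the job is handed in, with the robot touching nothing.
Of block_a, block_b, block_c, block_d only 2 to 3 are there at a start; the rules pass over those that are not, and their reading is None.
At some moment in a run one of block_a, block_b, block_c, block_d may be knocked a few centimetres aside while the robot is not near it.
Once in a run the grip may slacken for a moment while it holds something.
It also fails if it takes over 210 s, if anything falls off the work surface, if the arm or the gripper's body presses on something with over 40 N, if the wrist force passes 120 N, or if a joint passes its speed limit or range.

ROBOT

A 6-joint arm with a two-finger parallel gripper is mounted at the origin on the work surface. World frame = base frame: x ahead of the robot, y to its left, z up, the work surface at z = 0. Lengths are in m, angles in degrees, forces in N, time in s.
With the tool pointing down it reaches from about 0.35 to 0.875 m from the base axis. Payload 4.2 kg.
Tool frame: the origin (TCP) lies on the centre line of the jaws, within the pads' length; the fingertips stand tip_reach ahead of it and the grasp point (between the pads) is the TCP (tip_reach is the distance from the TCP to the fingertips, in m); z points along the fingers, y is the line along which they close (so a half turn about z gives the same grasp; the last joint's range is limited). The gripper opens to 87 mm and grips with 3 to 60 N. Pads are 19 mm wide; open, the fingers measure 117 mm over their backs; the gripper's body (75 mm by 190 mm) begins 51 mm behind the grasp point.
Start: joints at [91.822, 22.042, 0.453, 0, -68.411, -14.817], TCP at [0.141, 0.609, 0.242] pointing down, gripper open.
Joint ranges: [-179.83, 179.83], [-69.29, 118.12], [-61.27, 80.66], [-181.25, 117.63], [-171.15, -9.14], [-177.46, 177.46]. Speed limits (degrees/s): [159.86, 159.86, 180, 180, 180, 180].

INTERFACE

Orientations are given as a 3x3 rotation matrix whose columns are the frame's x, y, z axes.
In Python, from station import sense, capture, finish_job, tip_reach gives the robot as it stands.
- The arm moves only by the tool arm_command, never from a script. Its argument "deltas" is a list of rows, each a list of 7 numbers: the turn, a rotation vector about the tool's x, y, z in rad, then the shift along the tool's x, y, z in cm, then the closure, from -1 (fully open) to 1 (shut), so that 0 is half open. In form: [[rx, ry, rz, dx, dy, dz, hand], ...]. A call has 1 to 8 rows; each row is the pose to reach, as a shift and turn from the pose commanded when the call began, along the tool's axes at that moment; what a row does not reach only later rows make up. A row lasts 1/12 s, in which the tool goes at most 41.7 mm and 7.16 degrees, less where a joint would pass 70% of its speed; a pose out of reach is approached as far as the arm can. A call with a gripper value outside its range is refused whole. The fingers move at their own pace and stop on an object; the grip force is fixed at half the most. Time passes only in rows, so rows that repeat a pose let the fingers close. It gives the time, the measured TCP pose, the force, the opening and the grip force at its end, in the units of the state.
- sense(): the state, without advancing time (a new reading comes with each control period).
- capture(name): name is "scene" or "top" or "wrist"; returns a dict with "pixels" (384x512x3 uint8, blue, green, red), "fovy" (degrees; the focal length in pixels is half the picture's height over the tangent of half this angle, whatever the lens; pixels are square), "cx", "cy" (the principal point, pixels), "rvec" (rotation vector, rad) and "tvec" (3), from world to camera coordinates, as OpenCV has them. Camera axes: x right, y down, z forward; pixel columns grow to the right and rows downward; lengths in m; the calibration is good to about 2 mm. The wrist camera is an equidistant fisheye: a pixel r from the principal point sees the ray r / f radians off the axis. A picture is of the moment at which its call begins. There is no depth.
- finish_job(): hands the job in; it is judged then, once.
The state is a dict: "time_s": time; "joints": joint angles; "joint_velocities": joint speeds; "effort": joint torques, N m; "tcp_pos": TCP position; "ee_rot": TCP orientation; "wrist_force": force on the tool from outside, world axes, zero at the start; "moment": the same for the moment, N m; "gripper_width": opening from 0.0 (shut) to 1.0 (fully open); "gripper_force": force on a finger pad.
Only numpy, scipy, OpenCV 4.12 (cv2) and the standard library are available. Lean on these libraries where they do the work, as an engineer would, in place of code of your own. Each camera call takes 0.05 s, during which the arm holds its last target. There are 200 camera calls.

## Working session

There is one attempt and no reset: what is moved stays moved. The work goes in short steps, Python scripts to look and compute and a tool call to move; the robot and the scene stay as the last step left them, time stands still between calls to the robot, and variables do not carry over. Pictures are saved under pics/ and viewed, at most 14 in all, crops included, and the job is handed in when it is done.

Besides the shell and the picture viewer there is one more tool, called after "Call:" as name([rows], argument=value, ...), one row to a line, values as JSON. arm_command: Moves the arm, as the interface text tells. Its arguments: {"type":"object","properties":{"deltas":{"type":"array"}},"required":["deltas"]}

```bash
mkdir -p pics; ls; cat > h.py <<'E'
import numpy as np, cv2
from station import sense, capture, finish_job, tip_reach
def cap(n,f=None):
    c=capture(n)
    if f: cv2.imwrite('pics/'+f,c['pixels'])
    np.savez('/tmp/%s.npz'%n,**c); return c
def load(n): return dict(np.load('/tmp/%s.npz'%n))
def par(c):
    R=cv2.Rodrigues(np.array(c['rvec'],float))[0]; t=np.array(c['tvec'],float).ravel()
    return R,t,192/np.tan(np.radians(float(c['fovy']))/2)
def ray(c,u,v,fish=False):
    R,t,f=par(c); x=(u-c['cx']);y=(v-c['cy'])
    if fish:
        r=np.hypot(x,y);th=r/f; d=np.array([x/r*np.sin(th),y/r*np.sin(th),np.cos(th)]) if r>0 else np.array([0,0,1.])
    else: d=np.array([x/f,y/f,1])
    return -R.T@t, R.T@d
def onz(c,u,v,z,fish=False):
    o,d=ray(c,u,v,fish); return o+d*(z-o[2])/d[2]
def proj(c,p,fish=False):
    R,t,f=par(c); q=R@np.array(p,float)+t
    if fish:
        r=np.hypot(q[0],q[1]); th=np.arctan2(r,q[2]); return np.array([c['cx']+f*th*q[0]/r,c['cy']+f*th*q[1]/r])
    return np.array([c['cx']+f*q[0]/q[2],c['cy']+f*q[1]/q[2]])
E
python3 - <<'E'
from h import *
print(tip_reach); s=sense(); print({k:np.round(v,3).tolist() for k,v in s.items()})
for n in ('scene','top','wrist'):
    c=cap(n); R,t,f=par(c); print(n,c['cx'],c['cy'],f,-R.T@t)
    cv2.imwrite(f'pics/{n}0.png',cv2.resize(c['pixels'],None,fx=1.5,fy=1.5,interpolation=cv2.INTER_CUBIC))
E
```

```text
pics
0.019
{'time_s': 0.0, 'joints': [91.822, 22.091, 0.379, -0.031, -68.412, -14.816], 'joint_velocities': [-0.007, 0.038, 0.045, 0.009, -0.024, -0.024], 'effort': [0.0, -39.067, 18.74, 4.22, 0.011, -0.0], 'tcp_pos': [0.14, 0.608, 0.24], 'ee_rot': [[0.974, -0.225, -0.0], [-0.225, -0.974, -0.002], [0.0, 0.002, -1.0]], 'wrist_force': [0.197, 0.259, 0.526], 'moment': [-0.007, -0.035, 0.033], 'gripper_force': 0.0, 'gripper_width': 1.003}
scene 251.36194816012886 187.28257740897112 368.4704118718793 [ 1.11683709 -0.62942155  1.13713152]
top 255.724932750811 185.89693156586517 442.53336652978555 [0.49773834 0.06013361 1.38070365]
wrist 258.1953281363763 190.47718586795636 297.3186396354542 [0.22020604 0.5888113  0.38461285]
```

View pics/scene0.png

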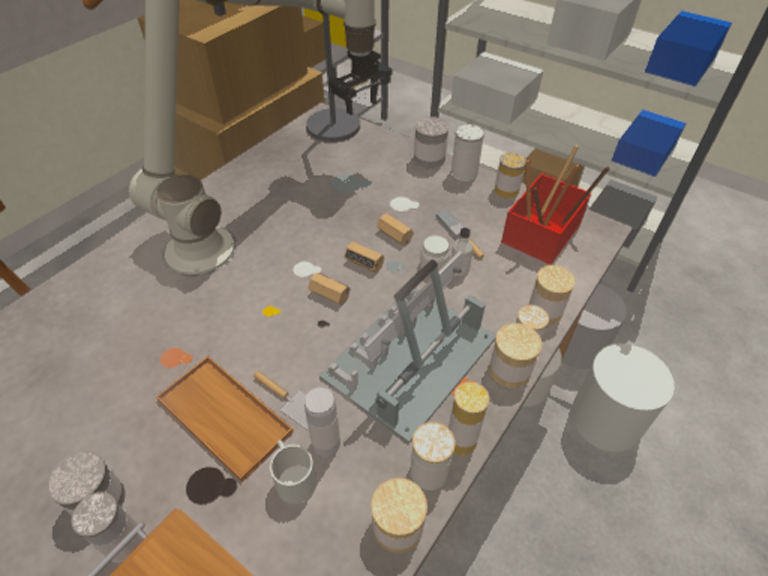

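View pics/top0.png

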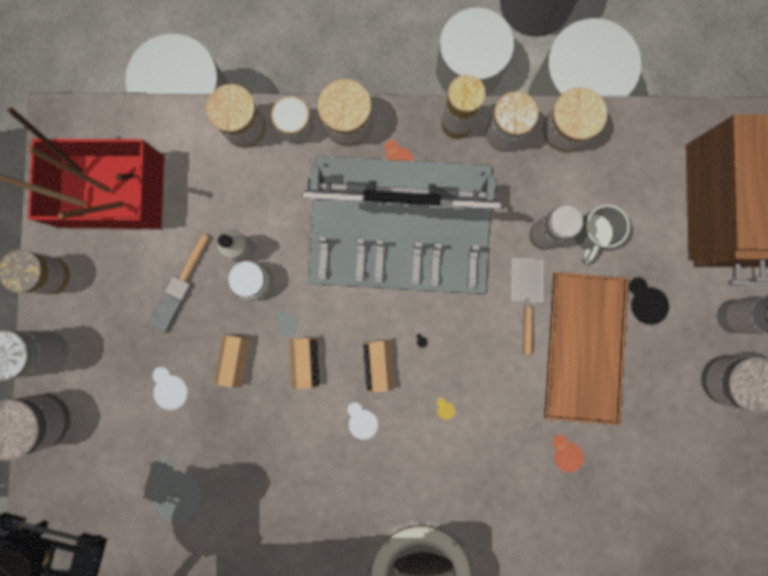

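The scene shows three blocks in front of the press, with the tray at the lower left. In the top view (1.5x), the blocks are at about (232,361), (305,363) and (380,366). The left block's pad is not visible, the middle block's is on its right side, and the right block's is on its left side. I'll enlarge this area.

```bash
python3 - <<'E'
from h import *
c=load('top');p=c['pixels']
a=cv2.resize(p[212:272,135:275],None,fx=5.7,fy=5.7,interpolation=cv2.INTER_CUBIC)
c2=load('scene');b=cv2.resize(c2['pixels'][135:210,200:300],None,fx=3.9,fy=3.9,interpolation=cv2.INTER_CUBIC)
im=np.zeros((600,800,3),np.uint8); im[:a.shape[0],:a.shape[1]]=a[:600,:800] ; h=min(600-a.shape[0],b.shape[0]); im[a.shape[0]:a.shape[0]+h,:b.shape[1]]=b[:h]
cv2.imwrite('pics/crop1.png',im)
cv2.imwrite('pics/crop2.png',cv2.resize(p[95:205,200:430],None,fx=3.4,fy=3.4,interpolation=cv2.INTER_CUBIC))
E
```

```text
(no output)
```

View pics/crop1.png

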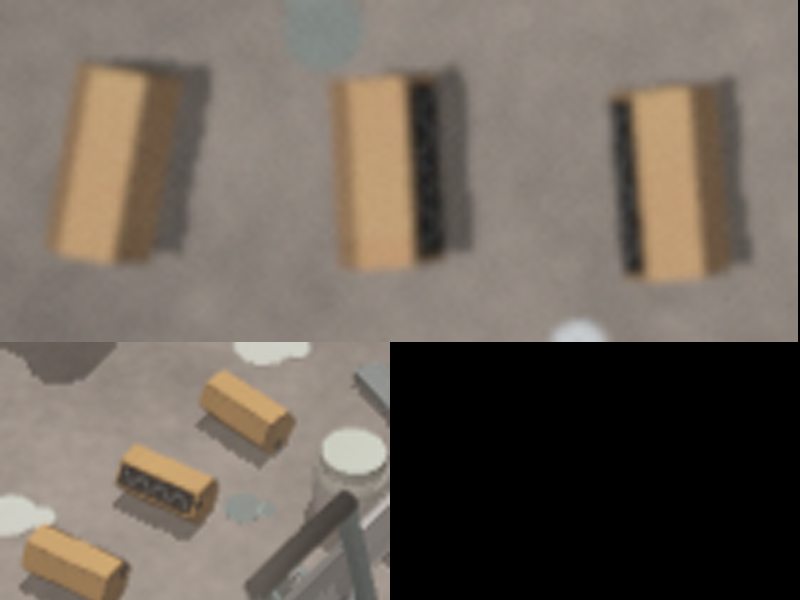

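View pics/crop2.png

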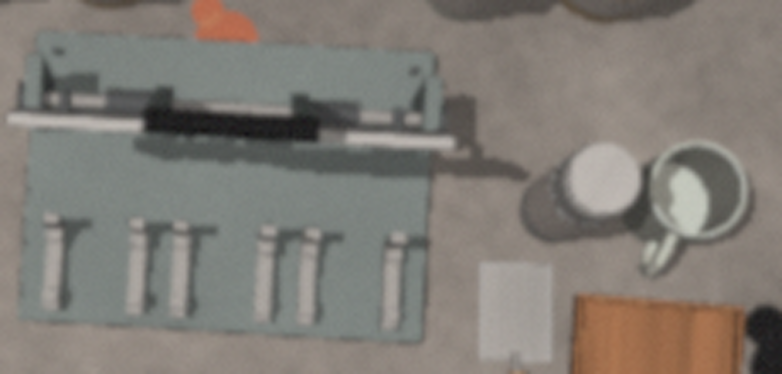

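```bash
python3 - <<'E'
from h import *
c=load('top')
def rep(n,pts,z,off,s):
    w=[onz(c,(u+.5)/s+off[0]-.5,(v+.5)/s+off[1]-.5,z)[:2] for u,v in pts]; w=np.array(w)
    print(n,w.mean(0).round(4),'edges',np.linalg.norm(w-np.roll(w,-1,0),axis=1).round(4)); return w
for n,p in dict(L=[(85,68),(143,75),(112,262),(52,250)],M=[(348,78),(405,75),(415,268),(352,270)],R=[(633,90),(690,87),(705,278),(645,281)]).items():
    w=rep(n,p,.05,(135,212),5.7); d=w[0]+w[1]-w[2]-w[3]; print('  yaw',np.degrees(np.arctan2(d[1],d[0])))
w=rep('base',[(18,320),(424,341),(437,52),(38,35)],.012,(200,95),3.4); print(w.round(3).tolist())
w=rep('ribs',[(50,310),(135,315),(180,318),(265,320),(308,323),(391,328)],.027,(200,95),3.4); print(w.round(4).tolist())
w=rep('tray',[(553,272),(628,277),(620,422),(545,418)],.019,(0,0),1.5); d=w[0]+w[1]-w[2]-w[3]; print('  yaw',np.degrees(np.arctan2(d[1],d[0])))
for n,p,z in (('tub',(247,280),.085),('squeeze',(230,243),.15),('spray',(566,222),.19),('mug',(607,228),.095),('knifehandle',(529,340),.01),('knifeblade',(528,265),.01)): rep(n,[p],z,(0,0),1.5)
E
```

```text
L [0.4279 0.3918] edges [0.031  0.0989 0.0323 0.0965]
  yaw -8.346552784228482
M [0.425 0.243] edges [0.0301 0.1009 0.0331 0.1002]
  yaw 3.2472455879295374
R [0.4209 0.0915] edges [0.03   0.0997 0.0314 0.0996]
  yaw 4.742573737603796
base [0.7119 0.0487] edges [0.3703 0.267  0.3688 0.265 ]
[[0.587, 0.24], [0.571, -0.13], [0.838, -0.142], [0.851, 0.227]]
ribs [0.5886 0.0544] edges [0.077  0.0407 0.0766 0.0388 0.0747 0.3078]
[[0.5952, 0.2093], [0.5914, 0.1324], [0.5891, 0.0917], [0.5881, 0.0151], [0.5857, -0.0236], [0.582, -0.0982]]
tray [ 0.4632 -0.3311] edges [0.153  0.2939 0.1506 0.2965]
  yaw -3.772820552861354
tub [0.5875 0.3499] edges [0.]
squeeze [0.6522 0.3691] edges [0.]
spray [ 0.6908 -0.2477] edges [0.]
mug [ 0.6951 -0.3515] edges [0.]
knifehandle [ 0.4752 -0.2165] edges [0.]
knifeblade [ 0.6296 -0.2152] edges [0.]
```

```bash
cat >> h.py <<'E'
import json,os,math
from scipy.spatial.transform import Rotation as Ro, Slerp
F='cmd.json'
def cur():
    if os.path.exists(F): d=json.load(open(F)); return np.array(d['p']),np.array(d['R'])
    return np.array([.141,.609,.242]),np.array(sense()['ee_rot'])
def plan(targets,commit=True):
    "targets: (pos,R,hand,settle rows); prints the rows (repeat count) per call"
    p,R=cur(); R=Ro.from_matrix(R).as_matrix()
    for pos,Rt,hand,settle in targets:
        pos=np.array(pos,float); Rt=R if Rt is None else Rt
        dist=np.linalg.norm(pos-p); ang=(Ro.from_matrix(R).inv()*Ro.from_matrix(Rt)).magnitude()
        k=max(1,math.ceil(dist/.24),math.ceil(np.degrees(ang)/42)); p0=p
        sl=Slerp([0,1],Ro.from_matrix([R,Rt]))
        for i in range(1,k+1):
            q=p0+(pos-p0)*i/k; Q=sl(i/k).as_matrix()
            rv=np.round(Ro.from_matrix(R.T@Q).as_rotvec(),3); d=np.round(R.T@(q-p)*100,2)
            n=max(math.ceil(np.linalg.norm(d)/4.17),math.ceil(np.degrees(np.linalg.norm(rv))/7.16))+1+(settle if i==k else 0)
            print(min(n,8),'x',json.dumps([*map(float,rv),*map(float,d),hand]))
            p=p+R@d/100; R=R@Ro.from_rotvec(rv).as_matrix()
    if commit: json.dump(dict(p=p.tolist(),R=R.tolist()),open(F,'w'))
def yv(deg): a=np.radians(deg); return np.array([np.cos(a),np.sin(a),0])
def orient(xyaw,side,tilt=30):
    "tool x horizontal at xyaw; body leans by tilt toward side (+1: left of tool x, -1: right)"
    x=yv(xyaw); l=np.cross([0,0,1],x)*side; t=np.radians(tilt)
    z=-(np.cos(t)*np.array([0,0,1])+np.sin(t)*l); return np.column_stack([x,np.cross(z,x),z])
def tcp(c,R,b=.018): return np.array(c)-R[:,2]*b
def blocks(save=None,box=(120,205,330,290)):
    c=cap('top'); x0,y0,x1,y1=box; hsv=cv2.cvtColor(c['pixels'],cv2.COLOR_BGR2HSV)
    m=np.zeros(hsv.shape[:2],np.uint8); m[y0:y1,x0:x1]=cv2.inRange(hsv,(8,90,140),(25,255,255))[y0:y1,x0:x1]
    n,lab,st,_=cv2.connectedComponentsWithStats(m)
    for i in range(1,n):
        if st[i,4]>150:
            (u,v),wh,an=cv2.minAreaRect(np.argwhere(lab==i)[:,::-1].astype(np.float32))
            bx=cv2.boxPoints(((u,v),wh,an)); w=np.array([onz(c,*q,.05)[:2] for q in bx])
            e=[w[1]-w[0],w[2]-w[1]]; e=max(e,key=np.linalg.norm); e=e*np.sign(e[0])
            print('block',np.round(onz(c,u,v,.05)[:2],4),'yaw %.1f'%np.degrees(np.arctan2(e[1],e[0])),'wh',np.round(wh,1),'area',st[i,4])
E
python3 - <<'E'
from h import *
blocks()
R=orient(4.7,-1); c=[.421,.0925,.025]
a=-R[:,2]
plan([([.30,.40,.26],orient(4.7,-1,0),-.38,0),(tcp(c,R)+.13*a,R,-.38,1),(tcp(c,R)+.05*a,R,-.38,3)])
E
```

```text
block [0.4285 0.3915] yaw -9.1 wh [11.8 33.1] area 384
block [0.4244 0.2462] yaw 4.1 wh [32.2 12.1] area 391
block [0.421  0.0912] yaw 5.1 wh [32.1 10.4] area 336
5 x [0.001, 0.0, -0.154, 10.1, 8.39, -0.89, -0.38]
5 x [0.0, 0.0, -0.155, 8.69, 9.85, -0.9, -0.38]
6 x [0.262, 0.0, 0.0, 4.77, 19.52, 5.35, -0.38]
7 x [0.262, 0.0, 0.0, 4.77, 20.23, 0.11, -0.38]
6 x [-0.0, 0.0, 0.0, -0.0, 0.0, 8.0, -0.38]
```

Call:
arm_command([
  [0.001,0,-0.154,10.1,8.39,-0.89,-0.38],
  [0.001,0,-0.154,10.1,8.39,-0.89,-0.38],
  [0.001,0,-0.154,10.1,8.39,-0.89,-0.38],
  [0.001,0,-0.154,10.1,8.39,-0.89,-0.38],
  [0.001,0,-0.154,10.1,8.39,-0.89,-0.38],
])

```text
time_s: 0.62
tcp_pos: [0.2214, 0.5027, 0.2512]
ee_rot: [[0.997, -0.076, 0.0], [-0.076, -0.997, 0.002], [0.0, -0.002, -1.0]]
wrist_force: [-0.1, 1.5, 0.3]
gripper_width: 0.735
gripper_force: 0.0
```

Call:
arm_command([
  [0,0,-0.155,8.69,9.85,-0.9,-0.38],
  [0,0,-0.155,8.69,9.85,-0.9,-0.38],
  [0,0,-0.155,8.69,9.85,-0.9,-0.38],
  [0,0,-0.155,8.69,9.85,-0.9,-0.38],
  [0,0,-0.155,8.69,9.85,-0.9,-0.38],
])

```text
time_s: 1.03
tcp_pos: [0.3004, 0.3993, 0.2597]
ee_rot: [[0.997, 0.08, 0.0], [0.08, -0.997, 0.002], [0.0, -0.002, -1.0]]
wrist_force: [-0.3, 0.9, 0.1]
gripper_width: 0.69
gripper_force: 0.0
```

Call:
arm_command([
  [0.262,0,0,4.77,19.52,5.35,-0.38],
  [0.262,0,0,4.77,19.52,5.35,-0.38],
  [0.262,0,0,4.77,19.52,5.35,-0.38],
  [0.262,0,0,4.77,19.52,5.35,-0.38],
  [0.262,0,0,4.77,19.52,5.35,-0.38],
  [0.262,0,0,4.77,19.52,5.35,-0.38],
])

```text
time_s: 1.53
tcp_pos: [0.3634, 0.2052, 0.2036]
ee_rot: [[0.997, 0.072, -0.023], [0.076, -0.964, 0.256], [-0.004, -0.257, -0.966]]
wrist_force: [-0.8, 0.3, -0.7]
gripper_width: 0.69
gripper_force: 0.0
```

Call:
arm_command([
  [0.262,0,0,4.77,20.23,0.11,-0.38],
  [0.262,0,0,4.77,20.23,0.11,-0.38],
  [0.262,0,0,4.77,20.23,0.11,-0.38],
  [0.262,0,0,4.77,20.23,0.11,-0.38],
  [0.262,0,0,4.77,20.23,0.11,-0.38],
  [0.262,0,0,4.77,20.23,0.11,-0.38],
  [0.262,0,0,4.77,20.23,0.11,-0.38],
])

```text
time_s: 2.12
tcp_pos: [0.4295, 0.0148, 0.1494]
ee_rot: [[0.997, 0.065, -0.041], [0.077, -0.864, 0.497], [-0.003, -0.499, -0.867]]
wrist_force: [0.2, 0.8, 1.1]
gripper_width: 0.691
gripper_force: 0.0
```

Call:
arm_command([
  [0,0,0,0,0,8,-0.38],
  [0,0,0,0,0,8,-0.38],
  [0,0,0,0,0,8,-0.38],
  [0,0,0,0,0,8,-0.38],
  [0,0,0,0,0,8,-0.38],
  [0,0,0,0,0,8,-0.38],
])

```text
time_s: 2.62
tcp_pos: [0.4248, 0.0593, 0.0839]
ee_rot: [[0.996, 0.074, -0.039], [0.084, -0.862, 0.499], [0.003, -0.501, -0.866]]
wrist_force: [-0.5, -0.3, 0.6]
gripper_width: 0.689
gripper_force: 0.0
```

```bash
python3 - <<'E'
from h import *
print(cur()[0]); c=cap('wrist','w1.png')
for p in ([.421,.092,.05],[.371,.088,.05],[.471,.096,.05]): print(proj(c,p,True))
E
```

```text
[0.42382242 0.05864214 0.08390517]
[240.67639684 222.81661452]
[242.01317736 282.04048101]
[239.70391204 151.46009422]
```

View pics/w1.png

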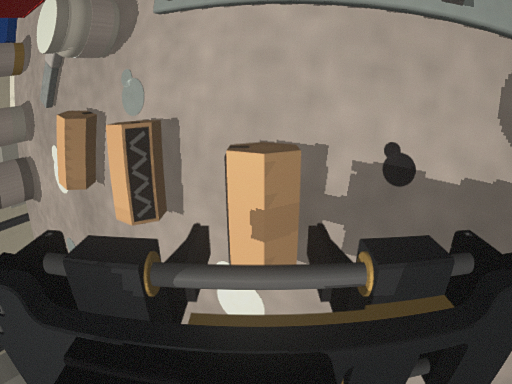

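The wrist view shows R's far end at (262,147), centred between the fingertips at columns 210 and 313. Next I grip it and shift it 9 cm toward -y.

```bash
python3 - <<'E'
from h import *
R=orient(4.7,-1); a=-R[:,2]; g=tcp([.421,.0925,.025],R); g2=g-[0,.09,0]
plan([(g,R,-.38,2),(g,R,.3,7),(g+[0,0,.03],R,.3,1),(g2+[0,0,.03],R,.3,2),(g2,R,.3,2),(g2,R,-.38,5),(g2+.08*a,R,-.38,1)])
E
```

```text
5 x [-0.0, 0.0, 0.0, -0.0, 0.0, 5.0, -0.38]
8 x [-0.0, 0.0, 0.0, -0.0, 0.0, 0.0, 0.3]
3 x [-0.0, 0.0, 0.0, -0.0, -1.5, -2.6, 0.3]
6 x [-0.0, 0.0, 0.0, -0.74, 7.77, -4.48, 0.3]
4 x [-0.0, 0.0, 0.0, -0.0, 1.5, 2.59, 0.3]
6 x [-0.0, 0.0, 0.0, -0.0, 0.0, 0.0, -0.38]
4 x [-0.0, 0.0, 0.0, -0.0, -0.0, -8.0, -0.38]
```

Call:
arm_command([
  [0,0,0,0,0,5,-0.38],
  [0,0,0,0,0,5,-0.38],
  [0,0,0,0,0,5,-0.38],
  [0,0,0,0,0,5,-0.38],
  [0,0,0,0,0,5,-0.38],
])

```text
time_s: 3.08
tcp_pos: [0.4223, 0.0834, 0.0407]
ee_rot: [[0.997, 0.073, -0.039], [0.082, -0.862, 0.499], [0.003, -0.501, -0.866]]
wrist_force: [-0.1, 0.1, 0.2]
gripper_width: 0.685
gripper_force: 0.0
```

Call:
arm_command([
  [0,0,0,0,0,0,0.3],
  [0,0,0,0,0,0,0.3],
  [0,0,0,0,0,0,0.3],
  [0,0,0,0,0,0,0.3],
  [0,0,0,0,0,0,0.3],
  [0,0,0,0,0,0,0.3],
  [0,0,0,0,0,0,0.3],
  [0,0,0,0,0,0,0.3],
])

```text
time_s: 3.75
tcp_pos: [0.4219, 0.0835, 0.0403]
ee_rot: [[0.997, 0.072, -0.04], [0.083, -0.862, 0.499], [0.002, -0.501, -0.865]]
wrist_force: [0.3, -3.2, 5.5]
gripper_width: 0.569
gripper_force: 30.0
```

Call:
arm_command([
  [0,0,0,0,-1.5,-2.6,0.3],
  [0,0,0,0,-1.5,-2.6,0.3],
  [0,0,0,0,-1.5,-2.6,0.3],
])

```text
time_s: 4.0
tcp_pos: [0.4219, 0.084, 0.0704]
ee_rot: [[0.997, 0.073, -0.039], [0.082, -0.862, 0.5], [0.003, -0.501, -0.865]]
wrist_force: [-0.3, 0.0, -2.0]
gripper_width: 0.571
gripper_force: 29.9
```

Call:
arm_command([
  [0,0,0,-0.74,7.77,-4.48,0.3],
  [0,0,0,-0.74,7.77,-4.48,0.3],
  [0,0,0,-0.74,7.77,-4.48,0.3],
  [0,0,0,-0.74,7.77,-4.48,0.3],
  [0,0,0,-0.74,7.77,-4.48,0.3],
  [0,0,0,-0.74,7.77,-4.48,0.3],
])

```text
time_s: 4.5
tcp_pos: [0.4208, -0.0055, 0.0689]
ee_rot: [[0.997, 0.07, -0.042], [0.082, -0.862, 0.5], [-0.001, -0.502, -0.865]]
wrist_force: [0.6, -0.2, -1.5]
gripper_width: 0.571
gripper_force: 29.9
```

Call:
arm_command([
  [0,0,0,0,1.5,2.59,0.3],
  [0,0,0,0,1.5,2.59,0.3],
  [0,0,0,0,1.5,2.59,0.3],
  [0,0,0,0,1.5,2.59,0.3],
])

```text
time_s: 4.83
tcp_pos: [0.4209, -0.0056, 0.0395]
ee_rot: [[0.996, 0.072, -0.043], [0.084, -0.862, 0.499], [-0.001, -0.501, -0.865]]
wrist_force: [-0.5, 0.2, -0.4]
gripper_width: 0.572
gripper_force: 30.0
```

Call:
arm_command([
  [0,0,0,0,0,0,-0.38],
  [0,0,0,0,0,0,-0.38],
  [0,0,0,0,0,0,-0.38],
  [0,0,0,0,0,0,-0.38],
  [0,0,0,0,0,0,-0.38],
  [0,0,0,0,0,0,-0.38],
])

```text
time_s: 5.33
tcp_pos: [0.4214, -0.0062, 0.0397]
ee_rot: [[0.997, 0.071, -0.041], [0.082, -0.862, 0.5], [0.001, -0.501, -0.865]]
wrist_force: [-0.5, -1.1, 0.3]
gripper_width: 0.69
gripper_force: 0.0
```

Call:
arm_command([
  [0,0,0,0,0,-8,-0.38],
  [0,0,0,0,0,-8,-0.38],
  [0,0,0,0,0,-8,-0.38],
  [0,0,0,0,0,-8,-0.38],
])

```text
time_s: 5.67
tcp_pos: [0.4258, -0.0469, 0.1104]
ee_rot: [[0.997, 0.072, -0.036], [0.081, -0.863, 0.499], [0.005, -0.5, -0.866]]
wrist_force: [-0.0, 0.5, -0.5]
gripper_width: 0.692
gripper_force: 0.0
```

```bash
python3 - <<'E'
from h import *
blocks()
Ra=orient(4.7,1); Rb=orient(4.7,-1); Rn=orient(-92.5,-1); c=np.array([.421,.002,.025]); g=tcp(c,Ra); a=-Ra[:,2]; up=np.array([0,0,1])
n=np.array([.624,-.0623,.052])
plan([([.421,-.03,.20],None,-.38,0),([.421,.03,.20],Ra,-.38,1),(g+.07*a,Ra,-.38,2),(g,Ra,-.38,3)])
print('---')
plan([(g,Ra,.3,7),(g+.12*up,Ra,.3,1),(tcp(c+.15*up,Rb),Rb,.3,2),(tcp(n+[-.08,0,.12],Rn),Rn,.3,1),(tcp(n+[0,0,.07],Rn),Rn,.3,3)])
E
```

```text
block [0.4294 0.3915] yaw -9.1 wh [12.  32.9] area 389
block [0.4244 0.2464] yaw 4.3 wh [32.2 12.4] area 399
block [0.4214 0.0074] yaw 0.4 wh [32. 10.] area 246
4 x [0.0, 0.0, -0.0, -0.27, -5.95, -6.97, -0.38]
6 x [-0.524, 0.0, 0.0, 0.25, -2.59, 1.5, -0.38]
7 x [-0.523, 0.0, 0.0, 0.24, -2.98, -0.0, -0.38]
6 x [-0.0, 0.0, 0.0, -0.23, -6.33, 7.75, -0.38]
6 x [-0.0, 0.0, 0.0, 0.0, -0.0, 7.0, -0.38]
---
8 x [-0.0, 0.0, 0.0, 0.0, -0.0, -0.0, 0.3]
5 x [-0.0, 0.0, 0.0, 0.0, 6.0, -10.4, 0.3]
6 x [0.523, 0.0, 0.0, 0.0, 1.53, -0.85, 0.3]
8 x [0.524, 0.0, 0.0, 0.0, 0.9, -1.49, 0.3]
6 x [-0.0, 0.283, 0.49, 3.61, 1.9, -0.98, 0.3]
6 x [-0.0, 0.283, 0.489, 4.2, -0.07, 0.15, 0.3]
7 x [-0.0, 0.282, 0.49, 3.47, -1.99, 1.27, 0.3]
7 x [-0.0, 0.001, 0.0, -0.35, -4.42, 8.33, 0.3]
```

Call:
arm_command([
  [0,0,0,-0.27,-5.95,-6.97,-0.38],
  [0,0,0,-0.27,-5.95,-6.97,-0.38],
  [0,0,0,-0.27,-5.95,-6.97,-0.38],
  [0,0,0,-0.27,-5.95,-6.97,-0.38],
])

```text
time_s: 6.05
tcp_pos: [0.4215, -0.0292, 0.2009]
ee_rot: [[0.996, 0.075, -0.037], [0.084, -0.862, 0.499], [0.005, -0.501, -0.866]]
wrist_force: [-0.3, 0.1, 0.9]
gripper_width: 0.691
gripper_force: 0.0
```

Call:
arm_command([
  [-0.524,0,0,0.25,-2.59,1.5,-0.38],
  [-0.524,0,0,0.25,-2.59,1.5,-0.38],
  [-0.524,0,0,0.25,-2.59,1.5,-0.38],
  [-0.524,0,0,0.25,-2.59,1.5,-0.38],
  [-0.524,0,0,0.25,-2.59,1.5,-0.38],
  [-0.524,0,0,0.25,-2.59,1.5,-0.38],
])

```text
time_s: 6.55
tcp_pos: [0.4185, 0.0013, 0.1965]
ee_rot: [[0.996, 0.087, -0.005], [0.087, -0.996, -0.001], [-0.005, 0.001, -1.0]]
wrist_force: [0.0, -0.2, -0.7]
gripper_width: 0.692
gripper_force: 0.0
```

Call:
arm_command([
  [-0.523,0,0,0.24,-2.98,0,-0.38],
  [-0.523,0,0,0.24,-2.98,0,-0.38],
  [-0.523,0,0,0.24,-2.98,0,-0.38],
  [-0.523,0,0,0.24,-2.98,0,-0.38],
  [-0.523,0,0,0.24,-2.98,0,-0.38],
  [-0.523,0,0,0.24,-2.98,0,-0.38],
  [-0.523,0,0,0.24,-2.98,0,-0.38],
])

```text
time_s: 7.13
tcp_pos: [0.42, 0.0297, 0.1974]
ee_rot: [[0.997, 0.073, 0.037], [0.081, -0.864, -0.497], [-0.004, 0.498, -0.867]]
wrist_force: [0.7, -0.3, 0.1]
gripper_width: 0.691
gripper_force: 0.0
```

Call:
arm_command([
  [0,0,0,-0.23,-6.33,7.75,-0.38],
  [0,0,0,-0.23,-6.33,7.75,-0.38],
  [0,0,0,-0.23,-6.33,7.75,-0.38],
  [0,0,0,-0.23,-6.33,7.75,-0.38],
  [0,0,0,-0.23,-6.33,7.75,-0.38],
  [0,0,0,-0.23,-6.33,7.75,-0.38],
])

```text
time_s: 7.63
tcp_pos: [0.4178, 0.046, 0.1011]
ee_rot: [[0.997, 0.069, 0.042], [0.081, -0.865, -0.495], [0.002, 0.497, -0.868]]
wrist_force: [-1.0, -0.3, 0.9]
gripper_width: 0.689
gripper_force: 0.0
```

Call:
arm_command([
  [0,0,0,0,0,7,-0.38],
  [0,0,0,0,0,7,-0.38],
  [0,0,0,0,0,7,-0.38],
  [0,0,0,0,0,7,-0.38],
  [0,0,0,0,0,7,-0.38],
  [0,0,0,0,0,7,-0.38],
])

```text
time_s: 8.13
tcp_pos: [0.4216, 0.0128, 0.041]
ee_rot: [[0.997, 0.069, 0.045], [0.083, -0.865, -0.494], [0.005, 0.496, -0.868]]
wrist_force: [-0.3, 0.7, 0.0]
gripper_width: 0.692
gripper_force: 0.0
```

Call:
arm_command([
  [0,0,0,0,0,0,0.3],
  [0,0,0,0,0,0,0.3],
  [0,0,0,0,0,0,0.3],
  [0,0,0,0,0,0,0.3],
  [0,0,0,0,0,0,0.3],
  [0,0,0,0,0,0,0.3],
  [0,0,0,0,0,0,0.3],
  [0,0,0,0,0,0,0.3],
])

```text
time_s: 8.8
tcp_pos: [0.4205, 0.011, 0.041]
ee_rot: [[0.997, 0.071, 0.043], [0.083, -0.862, -0.499], [0.002, 0.501, -0.865]]
wrist_force: [0.3, -1.9, 8.8]
gripper_width: 0.571
gripper_force: 30.0
```

Call:
arm_command([
  [0,0,0,0,6,-10.4,0.3],
  [0,0,0,0,6,-10.4,0.3],
  [0,0,0,0,6,-10.4,0.3],
  [0,0,0,0,6,-10.4,0.3],
  [0,0,0,0,6,-10.4,0.3],
])

```text
time_s: 9.22
tcp_pos: [0.4206, 0.0125, 0.161]
ee_rot: [[0.997, 0.069, 0.046], [0.083, -0.866, -0.493], [0.005, 0.495, -0.869]]
wrist_force: [-0.1, -0.4, -2.0]
gripper_width: 0.572
gripper_force: 30.0
```

Call:
arm_command([
  [0.523,0,0,0,1.53,-0.85,0.3],
  [0.523,0,0,0,1.53,-0.85,0.3],
  [0.523,0,0,0,1.53,-0.85,0.3],
  [0.523,0,0,0,1.53,-0.85,0.3],
  [0.523,0,0,0,1.53,-0.85,0.3],
  [0.523,0,0,0,1.53,-0.85,0.3],
])

```text
time_s: 9.72
tcp_pos: [0.42, 0.0008, 0.1736]
ee_rot: [[0.997, 0.078, -0.002], [0.078, -0.997, 0.002], [-0.002, -0.002, -1.0]]
wrist_force: [-0.0, -0.1, -1.0]
gripper_width: 0.568
gripper_force: 30.0
```

Call:
arm_command([
  [0.524,0,0,0,0.9,-1.49,0.3],
  [0.524,0,0,0,0.9,-1.49,0.3],
  [0.524,0,0,0,0.9,-1.49,0.3],
  [0.524,0,0,0,0.9,-1.49,0.3],
  [0.524,0,0,0,0.9,-1.49,0.3],
  [0.524,0,0,0,0.9,-1.49,0.3],
  [0.524,0,0,0,0.9,-1.49,0.3],
  [0.524,0,0,0,0.9,-1.49,0.3],
])

```text
time_s: 10.38
tcp_pos: [0.4203, -0.0064, 0.1885]
ee_rot: [[0.996, 0.071, -0.044], [0.084, -0.863, 0.498], [-0.003, -0.5, -0.866]]
wrist_force: [-0.1, 0.0, -1.2]
gripper_width: 0.57
gripper_force: 30.0
```

Call:
arm_command([
  [0,0.283,0.49,3.61,1.9,-0.98,0.3],
  [0,0.283,0.49,3.61,1.9,-0.98,0.3],
  [0,0.283,0.49,3.61,1.9,-0.98,0.3],
  [0,0.283,0.49,3.61,1.9,-0.98,0.3],
  [0,0.283,0.49,3.61,1.9,-0.98,0.3],
  [0,0.283,0.49,3.61,1.9,-0.98,0.3],
])

```text
time_s: 10.88
tcp_pos: [0.4569, -0.0235, 0.1885]
ee_rot: [[0.886, -0.401, 0.231], [-0.463, -0.767, 0.444], [-0.001, -0.5, -0.866]]
wrist_force: [-0.7, 1.2, -0.5]
gripper_width: 0.571
gripper_force: 30.0
```

Call:
arm_command([
  [0,0.283,0.489,4.2,-0.07,0.15,0.3],
  [0,0.283,0.489,4.2,-0.07,0.15,0.3],
  [0,0.283,0.489,4.2,-0.07,0.15,0.3],
  [0,0.283,0.489,4.2,-0.07,0.15,0.3],
  [0,0.283,0.489,4.2,-0.07,0.15,0.3],
  [0,0.283,0.489,4.2,-0.07,0.15,0.3],
])

```text
time_s: 11.38
tcp_pos: [0.4949, -0.0415, 0.1867]
ee_rot: [[0.503, -0.749, 0.43], [-0.864, -0.436, 0.252], [-0.001, -0.499, -0.867]]
wrist_force: [-0.7, 1.5, -2.1]
gripper_width: 0.571
gripper_force: 30.0
```

Call:
arm_command([
  [0,0.282,0.49,3.47,-1.99,1.27,0.3],
  [0,0.282,0.49,3.47,-1.99,1.27,0.3],
  [0,0.282,0.49,3.47,-1.99,1.27,0.3],
  [0,0.282,0.49,3.47,-1.99,1.27,0.3],
  [0,0.282,0.49,3.47,-1.99,1.27,0.3],
  [0,0.282,0.49,3.47,-1.99,1.27,0.3],
  [0,0.282,0.49,3.47,-1.99,1.27,0.3],
])

```text
time_s: 11.97
tcp_pos: [0.5364, -0.0743, 0.1906]
ee_rot: [[0.044, -0.871, 0.49], [-0.999, -0.049, 0.004], [0.02, -0.49, -0.872]]
wrist_force: [-0.1, -0.6, -1.8]
gripper_width: 0.572
gripper_force: 30.0
```

Call:
arm_command([
  [0,0.001,0,-0.35,-4.42,8.33,0.3],
  [0,0.001,0,-0.35,-4.42,8.33,0.3],
  [0,0.001,0,-0.35,-4.42,8.33,0.3],
  [0,0.001,0,-0.35,-4.42,8.33,0.3],
  [0,0.001,0,-0.35,-4.42,8.33,0.3],
  [0,0.001,0,-0.35,-4.42,8.33,0.3],
  [0,0.001,0,-0.35,-4.42,8.33,0.3],
])

```text
time_s: 12.55
tcp_pos: [0.6177, -0.0725, 0.148]
ee_rot: [[0.049, -0.876, 0.48], [-0.999, -0.047, 0.016], [0.009, -0.48, -0.877]]
wrist_force: [0.2, 0.4, -2.3]
gripper_width: 0.568
gripper_force: 30.0
```

```bash
python3 - <<'E'
from h import *
print(cur()[0],sense()['tcp_pos'],sense()['joints'])
w=cap('wrist'); s=cap('scene')
cv2.imwrite('pics/w2.png',np.hstack([w['pixels'][:,100:500],cv2.resize(s['pixels'][130:280,200:350],(384,384),interpolation=cv2.INTER_CUBIC)]))
n=[.624,-.0623,.052]; X=np.array([.999,-.043,0]);Y=np.array([.043,.999,0])
for dy in(-.038,.038): print(proj(w,n+dy*Y-.027*Z if 0 else np.array(n)+dy*Y+[0,0,-.025],True)-[100,0])
E
```

```text
[ 0.61500613 -0.06189598  0.13754308] [ 0.61765372 -0.07251816  0.14803932] [  8.76082707  16.66300669 -36.17272861  20.97531     -9.24748277
 -25.73257346]
[221.26077691 166.73601122]
[208.90815567 242.60644721]
```

View pics/w2.png

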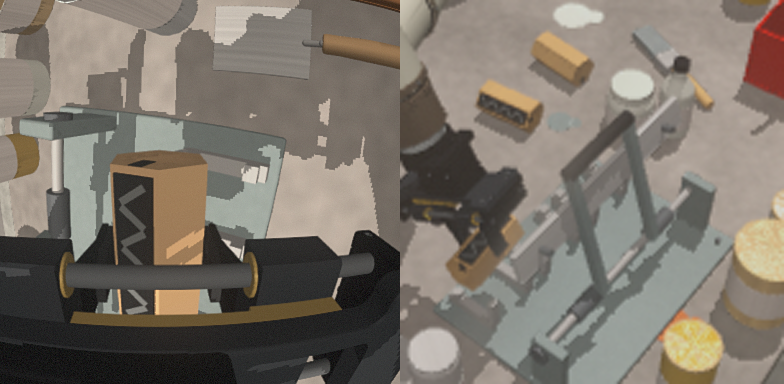

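The left half shows R held with its pad on the left side at column 130, and no sign of slip. The arm stopped short because joint 5 is at its -9.1° limit, so a full 30° forward lean is out of reach here. I'll try a smaller lean and let the block tip the last few degrees flat into the stubs.

```bash
python3 - <<'E'
from h import *
R=orient(-92.5,-1,18); n=np.array([.624,-.0623,.052]); 
plan([(tcp(n+[0,0,.08],R),R,.3,5)]); print(cur()[0],R.round(3).tolist())
E
```

```text
8 x [-0.21, -0.0, -0.0, 0.0, -0.88, -0.83, 0.3]
[ 0.61847145 -0.06204325  0.14913186] [[-0.044, -0.95, 0.309], [-0.999, 0.041, -0.013], [0.0, -0.309, -0.951]]
```

Call:
arm_command([
  [-0.21,0,0,0,-0.88,-0.83,0.3],
  [-0.21,0,0,0,-0.88,-0.83,0.3],
  [-0.21,0,0,0,-0.88,-0.83,0.3],
  [-0.21,0,0,0,-0.88,-0.83,0.3],
  [-0.21,0,0,0,-0.88,-0.83,0.3],
  [-0.21,0,0,0,-0.88,-0.83,0.3],
  [-0.21,0,0,0,-0.88,-0.83,0.3],
  [-0.21,0,0,0,-0.88,-0.83,0.3],
])

```text
time_s: 13.32
tcp_pos: [0.6209, -0.0724, 0.1584]
ee_rot: [[0.048, -0.957, 0.286], [-0.999, -0.048, 0.006], [0.008, -0.285, -0.958]]
wrist_force: [-0.5, -0.5, -1.8]
gripper_width: 0.568
gripper_force: 30.0
```

```bash
python3 - <<'E'
from h import *
s=sense(); print(cur()[0],s['joints'],s['tcp_pos'],(Ro.from_matrix(cur()[1]).inv()*Ro.from_matrix(s['ee_rot'])).as_rotvec())
E
```

```text
[ 0.61847145 -0.06204325  0.14913186] [  9.21318519  19.36647186 -20.15738386   4.10135576 -34.10522204
  -9.472032  ] [ 0.62085327 -0.07244967  0.15842976] [-0.0238906  -0.01967451 -0.08980254]
```

```bash
cat >> h.py <<'E'
def setcur():
    s=sense(); json.dump(dict(p=np.array(s['tcp_pos']).tolist(),R=np.array(s['ee_rot']).tolist()),open(F,'w'))
N1=np.array([.629,.0526,.052]); PY=-2.46
PX=np.array([np.cos(np.radians(PY)),np.sin(np.radians(PY)),0]); PV=np.array([-PX[1],PX[0],0])
def nest(i): return N1+(i-1)*.115*PV
E
python3 - <<'E'
from h import *
setcur(); c=cap('top'); S=8; x0,y0=205,150
im=cv2.resize(c['pixels'][y0:y0+55,x0:x0+98],None,fx=S,fy=S,interpolation=cv2.INTER_CUBIC)
def px(p): q=proj(c,p); return tuple(int(round(v)) for v in ((q[0]-x0+.5)*S,(q[1]-y0+.5)*S))
for i in (1,2):
    for dy in(-.038,.038):
        b=nest(i)+dy*PV-[0,0,.025]
        def box(xa,xb,h,col):
            for k in range(4):
                P=[b+PX*u+PV*v+[0,0,h] for u,v in((xa,-.007),(xb,-.007),(xb,.007),(xa,.007))]
                cv2.line(im,px(P[k]),px(P[(k+1)%4]),col,1)
        box(.032,.042,.045,(0,0,255)); box(-.0215,.0215,.009,(0,255,0))
for v in (-.185,.185): cv2.circle(im,px(N1-PX*.05+PV*v-[0,0,.04]),4,(255,0,255),1)
cv2.imwrite('pics/top2.png',im)
E
```

```text
(no output)
```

View pics/top2.png

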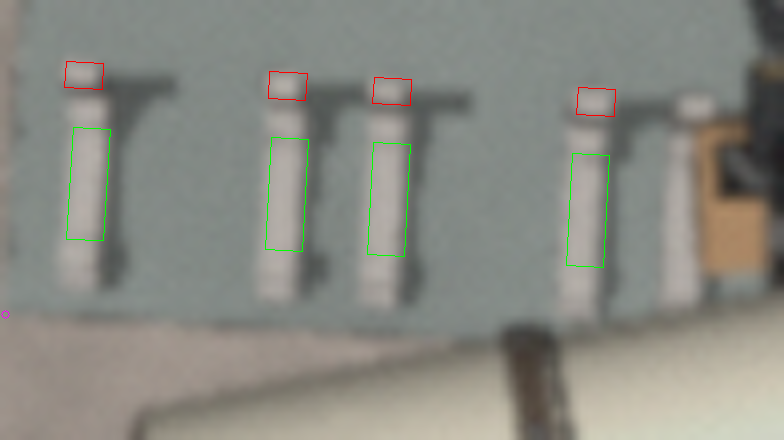

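The model boxes sit on the posts and ribs to about 1 mm, e.g. the leftmost post at (84,76), so the nest poses are confirmed. Next, the descent with R.

```bash
python3 - <<'E'
from h import *
R=orient(-92.46,-1,19); n=nest(0)+.002*PX+[0,0,.0035]
plan([(tcp(n+[0,0,.08],R),R,.3,3),(tcp(n+[0,0,.025],R),R,.3,3)]); print(cur()[0])
E
```

```text
5 x [0.042, 0.02, 0.089, -1.04, 0.18, 0.55, 0.3]
6 x [-0.0, -0.0, -0.0, 0.0, 1.79, 5.2, 0.3]
[ 0.62022587 -0.06212524  0.09756401]
```

Call:
arm_command([
  [0.042,0.02,0.089,-1.04,0.18,0.55,0.3],
  [0.042,0.02,0.089,-1.04,0.18,0.55,0.3],
  [0.042,0.02,0.089,-1.04,0.18,0.55,0.3],
  [0.042,0.02,0.089,-1.04,0.18,0.55,0.3],
  [0.042,0.02,0.089,-1.04,0.18,0.55,0.3],
])

```text
time_s: 13.78
tcp_pos: [0.6221, -0.0619, 0.1538]
ee_rot: [[-0.042, -0.944, 0.328], [-0.999, 0.04, -0.014], [-0.0, -0.328, -0.945]]
wrist_force: [0.7, 1.5, -1.4]
gripper_width: 0.573
gripper_force: 30.0
```

Call:
arm_command([
  [0,0,0,0,1.79,5.2,0.3],
  [0,0,0,0,1.79,5.2,0.3],
  [0,0,0,0,1.79,5.2,0.3],
  [0,0,0,0,1.79,5.2,0.3],
  [0,0,0,0,1.79,5.2,0.3],
  [0,0,0,0,1.79,5.2,0.3],
])

```text
time_s: 14.28
tcp_pos: [0.6233, -0.0616, 0.1003]
ee_rot: [[-0.042, -0.943, 0.331], [-0.999, 0.04, -0.013], [-0.001, -0.331, -0.944]]
wrist_force: [0.5, -0.9, -1.7]
gripper_width: 0.568
gripper_force: 30.0
```

```bash
python3 - <<'E'
from h import *
s=sense(); print(cur()[0],s['joints'],s['tcp_pos'],(Ro.from_matrix(cur()[1]).inv()*Ro.from_matrix(s['ee_rot'])).as_rotvec())
R=cur()[1]; n=nest(0)+.002*PX+[0,0,.0035]
w=cap('wrist','w3.png')
for i in (0,1):
  for d in (-.038,.038):print(i,d,proj(w,nest(i)+d*PV-[0,0,.025],True))
plan([(tcp(n,R),R,.3,3)])
E
```

```text
[ 0.62022587 -0.06212524  0.09756401] [ 10.80788337  22.85032198 -28.94918432  12.78807006 -19.79513615
 -24.5912834 ] [ 0.62327649 -0.06160264  0.10030582] [ 0.00537156 -0.00118244 -0.00021741]
0 -0.038 [290.56590085 162.25484226]
0 0.038 [287.20414312 253.57939745]
1 -0.038 [285.22058699 291.45641689]
1 0.038 [281.54302211 348.63521352]
5 x [0.0, 0.0, 0.0, -0.0, 0.82, 2.37, 0.3]
```

View pics/w3.png

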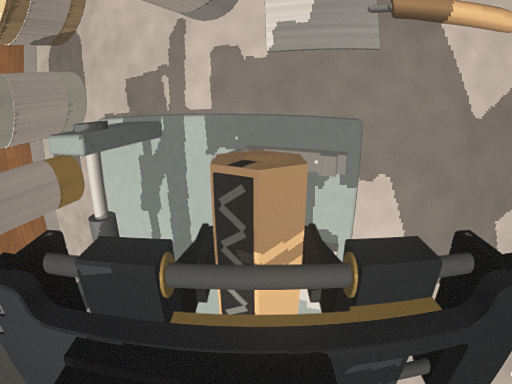

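The wrist view shows the block above the nest with its pad face (230,240) up and to the rear, as intended. The rear rib is visible at (325,162).

```bash
python3 - <<'E'
from h import *
setcur(); R=orient(-92.46,-1,19); n=nest(0)+.002*PX+[0,0,.0035]
plan([(tcp(n,R),R,.3,4)])
E
```

```text
6 x [-0.005, 0.001, -0.0, 0.07, 1.18, 2.52, 0.3]
```

Call:
arm_command([
  [-0.005,0.001,0,0.07,1.18,2.52,0.3],
  [-0.005,0.001,0,0.07,1.18,2.52,0.3],
  [-0.005,0.001,0,0.07,1.18,2.52,0.3],
  [-0.005,0.001,0,0.07,1.18,2.52,0.3],
  [-0.005,0.001,0,0.07,1.18,2.52,0.3],
  [-0.005,0.001,0,0.07,1.18,2.52,0.3],
])

```text
time_s: 14.83
tcp_pos: [0.6195, -0.0622, 0.0714]
ee_rot: [[-0.043, -0.945, 0.324], [-0.999, 0.041, -0.014], [0.0, -0.324, -0.946]]
wrist_force: [-0.7, 0.3, -0.7]
gripper_width: 0.627
gripper_force: 30.0
```

Call:
arm_command([
  [0,0,0,0,0,0,-0.4],
  [0,0,0,0,0,0,-0.4],
  [0,0,0,0,0,0,-0.4],
  [0,0,0,0,0,0,-0.4],
  [0,0,0,0,0,0,-0.4],
  [0,0,0,0,0,0,-0.4],
])

```text
time_s: 15.33
tcp_pos: [0.6189, -0.0623, 0.0707]
ee_rot: [[-0.043, -0.946, 0.322], [-0.999, 0.041, -0.014], [0.001, -0.323, -0.946]]
wrist_force: [-0.6, 0.9, -0.3]
gripper_width: 0.699
gripper_force: 0.0
```

```bash
python3 - <<'E'
from h import *
setcur(); s=sense(); print(s['tcp_pos'],s['gripper_width'],s['wrist_force'],s['joints'])
w=cap('wrist'); t=cap('top'); sc=cap('scene')
a=cv2.resize(t['pixels'][150:210,250:330],None,fx=4.5,fy=4.5,interpolation=cv2.INTER_CUBIC)
b=cv2.resize(sc['pixels'][150:300,170:330],None,fx=2.4,fy=2.4,interpolation=cv2.INTER_CUBIC)
im=np.zeros((600,800,3),np.uint8); im[:270,:360]=a; im[:360,400:784]=b; im[300:600,0:400]=cv2.resize(w['pixels'],(400,300)); cv2.imwrite('pics/c3.png',im)
E
```

```text
[ 0.61885594 -0.0623222   0.07068454] 0.6993364969605903 [-0.64488799  0.91796329 -0.30763253] [ 10.54188087  25.08544132 -31.91499621  16.21024585 -15.203907
 -28.00057846]
```

View pics/c3.png

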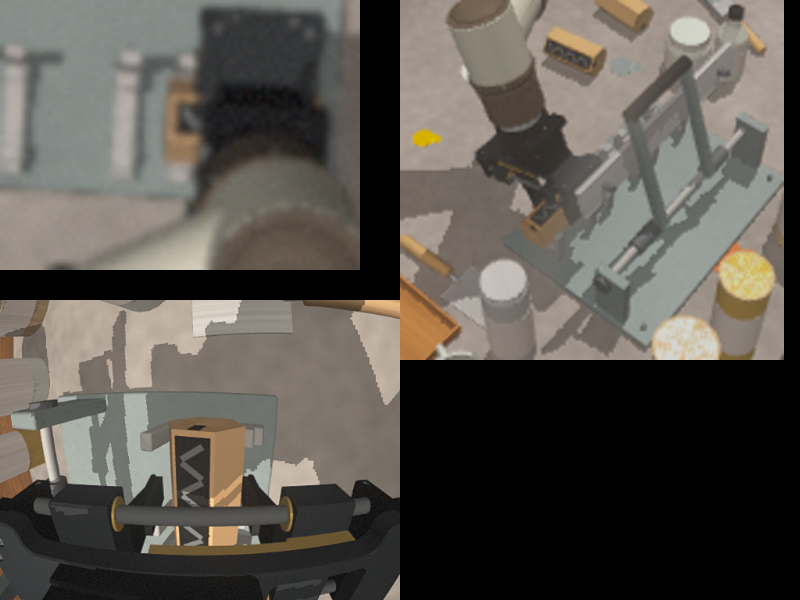

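The crops show R seated with its pad up between the rear post and front stub, with the gripper open around it. I'll retreat and go for M.

```bash
python3 - <<'E'
from h import *
p,R=cur(); a=-R[:,2]; c=np.array([.4246,.2445,.025]); Ra=orient(-176,1); g=tcp(c,Ra); aa=-Ra[:,2]
plan([(p,R,-.45,2),(p+.13*a,R,-.45,1),([.46,.08,.24],orient(-135,1,0),-.38,0),(g+.10*aa,Ra,-.38,4)])
E
```

```text
3 x [0.0, -0.0, -0.0, 0.0, 0.0, 0.0, -0.45]
6 x [0.0, -0.0, -0.0, 0.0, -0.0, -13.0, -0.45]
5 x [-0.157, 0.061, 0.368, -6.76, 5.07, -4.18, -0.38]
5 x [-0.157, 0.06, 0.367, -4.14, 7.71, -3.49, -0.38]
5 x [-0.25, -0.094, 0.35, -2.63, 4.84, 5.64, -0.38]
8 x [-0.25, -0.093, 0.35, -0.5, 3.8, 6.89, -0.38]
```

Call:
arm_command([
  [0,0,0,0,0,0,-0.45],
  [0,0,0,0,0,0,-0.45],
  [0,0,0,0,0,0,-0.45],
])

```text
time_s: 15.73
tcp_pos: [0.6187, -0.0624, 0.0705]
ee_rot: [[-0.043, -0.946, 0.322], [-0.999, 0.041, -0.015], [0.001, -0.322, -0.947]]
wrist_force: [-0.3, -0.5, 0.9]
gripper_width: 0.723
gripper_force: 0.0
```

Call:
arm_command([
  [0,0,0,0,0,-13,-0.45],
  [0,0,0,0,0,-13,-0.45],
  [0,0,0,0,0,-13,-0.45],
  [0,0,0,0,0,-13,-0.45],
  [0,0,0,0,0,-13,-0.45],
  [0,0,0,0,0,-13,-0.45],
])

```text
time_s: 16.23
tcp_pos: [0.5765, -0.0604, 0.1938]
ee_rot: [[-0.043, -0.946, 0.323], [-0.999, 0.041, -0.014], [0.0, -0.323, -0.946]]
wrist_force: [0.1, 0.7, -0.7]
gripper_width: 0.724
gripper_force: 0.0
```

Call:
arm_command([
  [-0.157,0.061,0.368,-6.76,5.07,-4.18,-0.38],
  [-0.157,0.061,0.368,-6.76,5.07,-4.18,-0.38],
  [-0.157,0.061,0.368,-6.76,5.07,-4.18,-0.38],
  [-0.157,0.061,0.368,-6.76,5.07,-4.18,-0.38],
  [-0.157,0.061,0.368,-6.76,5.07,-4.18,-0.38],
])

```text
time_s: 16.65
tcp_pos: [0.5186, 0.0107, 0.2154]
ee_rot: [[-0.402, -0.902, 0.159], [-0.915, 0.401, -0.039], [-0.029, -0.161, -0.987]]
wrist_force: [0.5, -0.5, -0.2]
gripper_width: 0.686
gripper_force: 0.0
```

Call:
arm_command([
  [-0.157,0.06,0.367,-4.14,7.71,-3.49,-0.38],
  [-0.157,0.06,0.367,-4.14,7.71,-3.49,-0.38],
  [-0.157,0.06,0.367,-4.14,7.71,-3.49,-0.38],
  [-0.157,0.06,0.367,-4.14,7.71,-3.49,-0.38],
  [-0.157,0.06,0.367,-4.14,7.71,-3.49,-0.38],
])

```text
time_s: 17.07
tcp_pos: [0.4604, 0.0797, 0.2385]
ee_rot: [[-0.706, -0.709, -0.002], [-0.709, 0.706, -0.001], [0.002, 0.001, -1.0]]
wrist_force: [1.0, -0.5, -0.8]
gripper_width: 0.693
gripper_force: 0.0
```

Call:
arm_command([
  [-0.25,-0.094,0.35,-2.63,4.84,5.64,-0.38],
  [-0.25,-0.094,0.35,-2.63,4.84,5.64,-0.38],
  [-0.25,-0.094,0.35,-2.63,4.84,5.64,-0.38],
  [-0.25,-0.094,0.35,-2.63,4.84,5.64,-0.38],
  [-0.25,-0.094,0.35,-2.63,4.84,5.64,-0.38],
])

```text
time_s: 17.48
tcp_pos: [0.4443, 0.1304, 0.1814]
ee_rot: [[-0.91, -0.408, -0.067], [-0.411, 0.875, 0.254], [-0.045, 0.258, -0.965]]
wrist_force: [0.9, -0.7, 0.6]
gripper_width: 0.689
gripper_force: 0.0
```

Call:
arm_command([
  [-0.25,-0.093,0.35,-0.5,3.8,6.89,-0.38],
  [-0.25,-0.093,0.35,-0.5,3.8,6.89,-0.38],
  [-0.25,-0.093,0.35,-0.5,3.8,6.89,-0.38],
  [-0.25,-0.093,0.35,-0.5,3.8,6.89,-0.38],
  [-0.25,-0.093,0.35,-0.5,3.8,6.89,-0.38],
  [-0.25,-0.093,0.35,-0.5,3.8,6.89,-0.38],
  [-0.25,-0.093,0.35,-0.5,3.8,6.89,-0.38],
  [-0.25,-0.093,0.35,-0.5,3.8,6.89,-0.38],
])

```text
time_s: 18.15
tcp_pos: [0.4288, 0.1855, 0.1273]
ee_rot: [[-0.997, -0.062, -0.035], [-0.071, 0.865, 0.497], [-0.001, 0.499, -0.867]]
wrist_force: [0.1, 0.6, -0.2]
gripper_width: 0.691
gripper_force: 0.0
```

```bash
python3 - <<'E'
from h import *
s=sense(); print(cur()[0],s['joints'],s['tcp_pos'],(Ro.from_matrix(cur()[1]).inv()*Ro.from_matrix(s['ee_rot'])).as_rotvec()); blocks()
E
```

```text
[0.42874599 0.18563814 0.12717759] [ 22.09833085  14.63911723 -21.95924496 -38.14493756 -50.12364834
 -83.83361116] [0.42878808 0.18552101 0.12727328] [ 1.25121509e-03 -1.17467936e-05 -2.16493902e-03]
block [0.4285 0.3915] yaw -9.1 wh [12.  33.1] area 392
```

```bash
cat >> h.py <<'E'
def iou(c,yaw,roll_flat=True):
    "IoU of expected flat-lying block with the wood colour in the wrist picture, and centroid offset (px)"
    w=cap('wrist'); x=yv(yaw); y=np.cross([0,0,1],x); V=[]
    for s in(-.05,.05):
        for k in range(6): V.append(proj(w,np.array(c)+x*s+.02887*(y*np.cos(k*np.pi/3)+np.array([0,0,1])*np.sin(k*np.pi/3)),True))
    hull=cv2.convexHull(np.array(V,np.float32)); m=np.zeros((384,512),np.uint8); cv2.fillConvexPoly(m,hull.astype(np.int32),1)
    hsv=cv2.cvtColor(w['pixels'],cv2.COLOR_BGR2HSV); wd=cv2.inRange(hsv,(8,70,60),(25,255,255))>0
    big=cv2.dilate(m,np.ones((61,61)))>0; rows=np.arange(384)[:,None]<255
    A=wd&big&rows; B=(m>0)&rows
    print('wood',A.sum(),'model',B.sum(),'cent',np.argwhere(A).mean(0)[::-1].round(1),np.argwhere(B).mean(0)[::-1].round(1),'cols',np.percentile(np.argwhere(A)[:,1],[1,99]),np.percentile(np.argwhere(B)[:,1],[1,99]))
E
python3 - <<'E'
from h import *
c=np.array([.4246,.2445,.025]); iou(c,4)
Ra=orient(-176,1); Rb=orient(-176,-1); Rn=orient(-92.46,-1,19); g=tcp(c,Ra); n=nest(1)+.002*PX+[0,0,.0035]
plan([(g,Ra,-.38,3),(g,Ra,.3,7),(g+[0,0,.11],Ra,.3,1),(tcp(c+[0,-.03,.15],Rb),Rb,.3,2),(tcp(n+[-.08,0,.12],Rn),Rn,.3,2),(tcp(n+[0,0,.025],Rn),Rn,.3,4)])
E
```

```text
wood 4431 model 6621 cent [262.  191.2] [258.5 190.8] cols [225. 283.] [230. 287.]
7 x [-0.0, -0.0, -0.0, 0.0, 0.0, 10.0, -0.38]
8 x [-0.0, -0.0, -0.0, 0.0, 0.0, -0.0, 0.3]
5 x [-0.0, -0.0, -0.0, 0.01, 5.5, -9.53, 0.3]
6 x [0.523, -0.0, -0.0, 0.1, 0.48, -2.03, 0.3]
8 x [0.524, -0.0, -0.0, 0.11, -0.59, -2.0, 0.3]
5 x [-0.052, -0.202, -0.443, -3.64, -5.19, 2.92, 0.3]
5 x [-0.052, -0.202, -0.443, -0.43, -6.27, 3.04, 0.3]
7 x [-0.052, -0.202, -0.443, 2.88, -5.86, 2.46, 0.3]
8 x [-0.0, -0.0, 0.0, -0.34, -4.46, 11.59, 0.3]
```

Call:
arm_command([
  [0,0,0,0,0,10,-0.38],
  [0,0,0,0,0,10,-0.38],
  [0,0,0,0,0,10,-0.38],
  [0,0,0,0,0,10,-0.38],
  [0,0,0,0,0,10,-0.38],
  [0,0,0,0,0,10,-0.38],
  [0,0,0,0,0,10,-0.38],
])

```text
time_s: 18.83
tcp_pos: [0.426, 0.2354, 0.042]
ee_rot: [[-0.998, -0.061, -0.033], [-0.069, 0.864, 0.499], [-0.003, 0.5, -0.866]]
wrist_force: [-1.0, -0.5, -0.3]
gripper_width: 0.695
gripper_force: 0.0
```

Call:
arm_command([
  [0,0,0,0,0,0,0.3],
  [0,0,0,0,0,0,0.3],
  [0,0,0,0,0,0,0.3],
  [0,0,0,0,0,0,0.3],
  [0,0,0,0,0,0,0.3],
  [0,0,0,0,0,0,0.3],
  [0,0,0,0,0,0,0.3],
  [0,0,0,0,0,0,0.3],
])

```text
time_s: 19.5
tcp_pos: [0.4255, 0.2352, 0.0413]
ee_rot: [[-0.998, -0.061, -0.034], [-0.07, 0.864, 0.499], [-0.001, 0.5, -0.866]]
wrist_force: [-0.3, -2.5, 5.9]
gripper_width: 0.573
gripper_force: 30.0
```

Call:
arm_command([
  [0,0,0,0.01,5.5,-9.53,0.3],
  [0,0,0,0.01,5.5,-9.53,0.3],
  [0,0,0,0.01,5.5,-9.53,0.3],
  [0,0,0,0.01,5.5,-9.53,0.3],
  [0,0,0,0.01,5.5,-9.53,0.3],
])

```text
time_s: 19.92
tcp_pos: [0.4252, 0.2359, 0.1519]
ee_rot: [[-0.998, -0.061, -0.033], [-0.07, 0.863, 0.5], [-0.002, 0.501, -0.865]]
wrist_force: [-0.6, -0.3, -2.2]
gripper_width: 0.568
gripper_force: 29.9
```

Call:
arm_command([
  [0.523,0,0,0.1,0.48,-2.03,0.3],
  [0.523,0,0,0.1,0.48,-2.03,0.3],
  [0.523,0,0,0.1,0.48,-2.03,0.3],
  [0.523,0,0,0.1,0.48,-2.03,0.3],
  [0.523,0,0,0.1,0.48,-2.03,0.3],
  [0.523,0,0,0.1,0.48,-2.03,0.3],
])

```text
time_s: 20.42
tcp_pos: [0.4228, 0.2301, 0.1679]
ee_rot: [[-0.997, -0.073, -0.005], [-0.073, 0.997, -0.004], [0.005, -0.004, -1.0]]
wrist_force: [-0.5, 0.0, -2.3]
gripper_width: 0.574
gripper_force: 29.9
```

Call:
arm_command([
  [0.524,0,0,0.11,-0.59,-2.0,0.3],
  [0.524,0,0,0.11,-0.59,-2.0,0.3],
  [0.524,0,0,0.11,-0.59,-2.0,0.3],
  [0.524,0,0,0.11,-0.59,-2.0,0.3],
  [0.524,0,0,0.11,-0.59,-2.0,0.3],
  [0.524,0,0,0.11,-0.59,-2.0,0.3],
  [0.524,0,0,0.11,-0.59,-2.0,0.3],
  [0.524,0,0,0.11,-0.59,-2.0,0.3],
])

```text
time_s: 21.08
tcp_pos: [0.4237, 0.2226, 0.1903]
ee_rot: [[-0.998, -0.059, 0.032], [-0.067, 0.865, -0.497], [0.002, -0.498, -0.867]]
wrist_force: [-0.1, 0.2, -1.4]
gripper_width: 0.576
gripper_force: 29.9
```

Call:
arm_command([
  [-0.052,-0.202,-0.443,-3.64,-5.19,2.92,0.3],
  [-0.052,-0.202,-0.443,-3.64,-5.19,2.92,0.3],
  [-0.052,-0.202,-0.443,-3.64,-5.19,2.92,0.3],
  [-0.052,-0.202,-0.443,-3.64,-5.19,2.92,0.3],
  [-0.052,-0.202,-0.443,-3.64,-5.19,2.92,0.3],
  [-0.052,-0.202,-0.443,-3.64,-5.19,2.92,0.3],
])

```text
time_s: 21.58
tcp_pos: [0.4641, 0.1654, 0.1921]
ee_rot: [[-0.852, -0.48, 0.209], [-0.523, 0.756, -0.394], [0.031, -0.445, -0.895]]
wrist_force: [-0.1, 0.6, -1.1]
gripper_width: 0.57
gripper_force: 29.9
```

Call:
arm_command([
  [-0.052,-0.202,-0.443,-0.43,-6.27,3.04,0.3],
  [-0.052,-0.202,-0.443,-0.43,-6.27,3.04,0.3],
  [-0.052,-0.202,-0.443,-0.43,-6.27,3.04,0.3],
  [-0.052,-0.202,-0.443,-0.43,-6.27,3.04,0.3],
  [-0.052,-0.202,-0.443,-0.43,-6.27,3.04,0.3],
  [-0.052,-0.202,-0.443,-0.43,-6.27,3.04,0.3],
])

```text
time_s: 22.08
tcp_pos: [0.5051, 0.1094, 0.1923]
ee_rot: [[-0.509, -0.801, 0.315], [-0.86, 0.46, -0.22], [0.032, -0.383, -0.923]]
wrist_force: [-0.9, 0.0, -1.5]
gripper_width: 0.571
gripper_force: 29.9
```

Call:
arm_command([
  [-0.052,-0.202,-0.443,2.88,-5.86,2.46,0.3],
  [-0.052,-0.202,-0.443,2.88,-5.86,2.46,0.3],
  [-0.052,-0.202,-0.443,2.88,-5.86,2.46,0.3],
  [-0.052,-0.202,-0.443,2.88,-5.86,2.46,0.3],
  [-0.052,-0.202,-0.443,2.88,-5.86,2.46,0.3],
  [-0.052,-0.202,-0.443,2.88,-5.86,2.46,0.3],
  [-0.052,-0.202,-0.443,2.88,-5.86,2.46,0.3],
  [-0.052,-0.202,-0.443,2.88,-5.86,2.46,0.3],
])

```text
time_s: 22.75
tcp_pos: [0.5453, 0.0533, 0.1922]
ee_rot: [[-0.045, -0.945, 0.325], [-0.999, 0.043, -0.016], [0.001, -0.325, -0.946]]
wrist_force: [-0.2, 0.7, -1.9]
gripper_width: 0.574
gripper_force: 29.9
```

```bash
python3 - <<'E'
from h import *
s=sense(); print(s['joints'],s['tcp_pos'],s['gripper_width'],s['ee_rot'])
setcur(); Rn=orient(-92.46,-1,19); n=nest(1)+.002*PX+[0,0,.0035]
plan([(tcp(n+[0,0,.06],Rn),Rn,.3,3),(tcp(n+[0,0,.015],Rn),Rn,.3,4)])
E
```

```text
[ 26.76939033   9.10882778 -34.36103146  18.02748589 -31.14677928
 -43.5698216 ] [0.5452626  0.05333352 0.1922141 ] 0.5741533362619224 [[-4.52753784e-02 -9.44788554e-01  3.24537715e-01]
 [-9.98974134e-01  4.25251262e-02 -1.55657700e-02]
 [ 9.05354026e-04 -3.24909529e-01 -9.45744669e-01]]
7 x [0.001, -0.002, -0.002, -0.31, -5.61, 8.24, 0.3]
7 x [-0.0, 0.0, 0.0, 0.0, 1.47, 4.25, 0.3]
```

Call:
arm_command([
  [0.001,-0.002,-0.002,-0.31,-5.61,8.24,0.3],
  [0.001,-0.002,-0.002,-0.31,-5.61,8.24,0.3],
  [0.001,-0.002,-0.002,-0.31,-5.61,8.24,0.3],
  [0.001,-0.002,-0.002,-0.31,-5.61,8.24,0.3],
  [0.001,-0.002,-0.002,-0.31,-5.61,8.24,0.3],
  [0.001,-0.002,-0.002,-0.31,-5.61,8.24,0.3],
  [0.001,-0.002,-0.002,-0.31,-5.61,8.24,0.3],
])

```text
time_s: 23.33
tcp_pos: [0.6244, 0.0529, 0.1337]
ee_rot: [[-0.04, -0.944, 0.327], [-0.999, 0.038, -0.012], [-0.001, -0.327, -0.945]]
wrist_force: [-0.5, 0.4, -0.5]
gripper_width: 0.573
gripper_force: 29.9
```

Call:
arm_command([
  [0,0,0,0,1.47,4.25,0.3],
  [0,0,0,0,1.47,4.25,0.3],
  [0,0,0,0,1.47,4.25,0.3],
  [0,0,0,0,1.47,4.25,0.3],
  [0,0,0,0,1.47,4.25,0.3],
  [0,0,0,0,1.47,4.25,0.3],
  [0,0,0,0,1.47,4.25,0.3],
])

```text
time_s: 23.92
tcp_pos: [0.6258, 0.0529, 0.0894]
ee_rot: [[-0.04, -0.944, 0.329], [-0.999, 0.039, -0.011], [-0.002, -0.329, -0.944]]
wrist_force: [0.1, 0.5, -1.9]
gripper_width: 0.579
gripper_force: 29.7
```

```bash
python3 - <<'E'
from h import *
s=sense(); print(s['joints'],s['tcp_pos'],s['gripper_width'],cur()[0])
setcur(); Rn=orient(-92.46,-1,19); n=nest(1)+.002*PX+[0,0,.0025]
plan([(tcp(n,Rn),Rn,.3,4),(tcp(n,Rn),Rn,-.42,5)])
E
```

```text
[ 21.39593639  23.70832453 -34.00013664  27.64771166 -16.33747619
 -49.2294927 ] [0.62581728 0.05287268 0.0894173 ] 0.5787760578711674 [0.62509933 0.0527792  0.08753895]
6 x [-0.004, 0.003, 0.002, 0.02, 0.65, 1.67, 0.3]
6 x [0.0, -0.0, 0.0, -0.0, 0.0, -0.0, -0.42]
```

Call:
arm_command([
  [-0.004,0.003,0.002,0.02,0.6,1.6,0.3],
  [-0.004,0.003,0.002,0.02,0.6,1.6,0.3],
  [-0.004,0.003,0.002,0.02,0.6,1.6,0.3],
  [-0.004,0.003,0.002,0.02,0.6,1.6,0.3],
  [-0.004,0.003,0.002,0.02,0.6,1.6,0.3],
  [-0.004,0.003,0.002,0.02,0.6,1.6,0.3],
])

```text
time_s: 24.42
tcp_pos: [0.625, 0.0525, 0.0713]
ee_rot: [[-0.043, -0.945, 0.323], [-0.999, 0.04, -0.015], [0.001, -0.324, -0.946]]
wrist_force: [0.2, 0.6, -1.4]
gripper_width: 0.576
gripper_force: 29.7
```

Call:
arm_command([
  [0,0,0,0,0,0,-0.42],
  [0,0,0,0,0,0,-0.42],
  [0,0,0,0,0,0,-0.42],
  [0,0,0,0,0,0,-0.42],
  [0,0,0,0,0,0,-0.42],
  [0,0,0,0,0,0,-0.42],
  [0,0,0,0,0,0,-0.42],
])

```text
time_s: 25.0
tcp_pos: [0.6246, 0.0523, 0.0708]
ee_rot: [[-0.043, -0.946, 0.323], [-0.999, 0.04, -0.015], [0.001, -0.323, -0.946]]
wrist_force: [-0.4, -1.0, -0.9]
gripper_width: 0.706
gripper_force: 0.0
```

```bash
python3 - <<'E'
from h import *
setcur(); w=cap('wrist'); sc=cap('scene')
b=cv2.resize(sc['pixels'][130:260,190:330],None,fx=2.8,fy=2.8,interpolation=cv2.INTER_CUBIC)
im=np.zeros((384,800,3),np.uint8); im[:,:408]=w['pixels'][:,60:468]; im[:364,408:800]=b; cv2.imwrite('pics/c4.png',im)
p,R=cur(); a=-R[:,2]; c=np.array([.4287,.3915,.025]); Ra=orient(-8.7,1); g=tcp(c,Ra); aa=-Ra[:,2]
print(p); blocks()
plan([(p+.13*a,R,-.45,1),([.45,.20,.26],orient(-60,1,0),-.38,0),(g+.10*aa,Ra,-.38,4)])
E
```

```text
[0.62463062 0.05234976 0.07083628]
block [0.3986 0.3975] yaw -8.5 wh [12.  33.3] area 395
6 x [0.0, 0.0, 0.0, 0.0, -0.0, -13.0, -0.45]
7 x [-0.32, -0.094, -0.561, -13.98, 11.0, -10.76, -0.38]
6 x [-0.244, 0.117, -0.437, -11.13, -5.71, 6.64, -0.38]
8 x [-0.243, 0.117, -0.437, -7.94, -11.22, 3.38, -0.38]
```

View pics/c4.png

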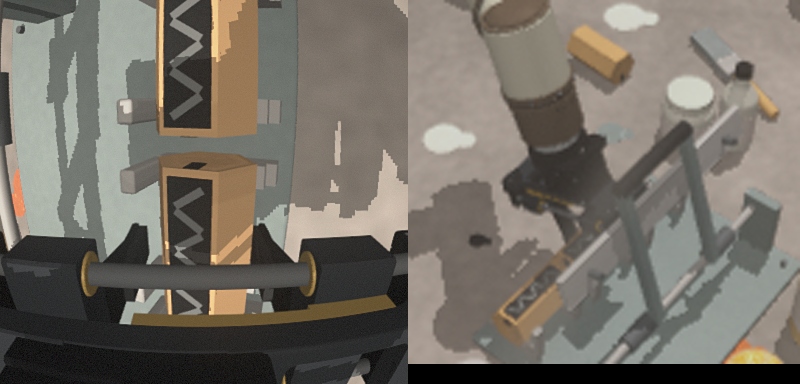

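Both blocks are seated with pads up, the R pad at (190,60) and the M pad at (190,230). L has been knocked to (0.399,0.398), and the notch on its visible end face is low. I'll replan for the new position.

```bash
python3 - <<'E'
from h import *
setcur()
p,R=cur(); a=-R[:,2]; c=np.array([.3986,.3975,.025]); Ra=orient(-8.5,1); g=tcp(c,Ra); aa=-Ra[:,2]
plan([(p+.13*a,R,-.45,1),([.45,.20,.26],orient(-60,1,0),-.38,0),(g+.10*aa,Ra,-.38,4)])
E
```

```text
6 x [0.0, -0.0, 0.0, 0.0, 0.0, -13.0, -0.45]
7 x [-0.319, -0.094, -0.561, -13.98, 10.99, -10.76, -0.38]
6 x [-0.244, 0.117, -0.439, -12.15, -4.54, 6.64, -0.38]
8 x [-0.244, 0.118, -0.439, -9.35, -10.63, 3.45, -0.38]
```

Call:
arm_command([
  [0,0,0,0,0,-13,-0.45],
  [0,0,0,0,0,-13,-0.45],
  [0,0,0,0,0,-13,-0.45],
  [0,0,0,0,0,-13,-0.45],
  [0,0,0,0,0,-13,-0.45],
  [0,0,0,0,0,-13,-0.45],
])

```text
time_s: 25.65
tcp_pos: [0.5823, 0.0542, 0.1939]
ee_rot: [[-0.043, -0.945, 0.323], [-0.999, 0.041, -0.015], [0.001, -0.323, -0.946]]
wrist_force: [-0.2, -0.2, -1.0]
gripper_width: 0.726
gripper_force: 0.0
```

Call:
arm_command([
  [-0.319,-0.094,-0.561,-13.98,10.99,-10.76,-0.38],
  [-0.319,-0.094,-0.561,-13.98,10.99,-10.76,-0.38],
  [-0.319,-0.094,-0.561,-13.98,10.99,-10.76,-0.38],
  [-0.319,-0.094,-0.561,-13.98,10.99,-10.76,-0.38],
  [-0.319,-0.094,-0.561,-13.98,10.99,-10.76,-0.38],
  [-0.319,-0.094,-0.561,-13.98,10.99,-10.76,-0.38],
  [-0.319,-0.094,-0.561,-13.98,10.99,-10.76,-0.38],
  [-0.319,-0.094,-0.561,-13.98,10.99,-10.76,-0.38],
])

```text
time_s: 26.32
tcp_pos: [0.4496, 0.1996, 0.2577]
ee_rot: [[0.499, -0.867, -0.003], [-0.867, -0.499, -0.003], [0.001, 0.004, -1.0]]
wrist_force: [0.6, 0.3, -0.9]
gripper_width: 0.69
gripper_force: 0.0
```

Call:
arm_command([
  [-0.244,0.117,-0.439,-12.15,-4.54,6.64,-0.38],
  [-0.244,0.117,-0.439,-12.15,-4.54,6.64,-0.38],
  [-0.244,0.117,-0.439,-12.15,-4.54,6.64,-0.38],
  [-0.244,0.117,-0.439,-12.15,-4.54,6.64,-0.38],
  [-0.244,0.117,-0.439,-12.15,-4.54,6.64,-0.38],
  [-0.244,0.117,-0.439,-12.15,-4.54,6.64,-0.38],
  [-0.244,0.117,-0.439,-12.15,-4.54,6.64,-0.38],
])

```text
time_s: 26.9
tcp_pos: [0.4287, 0.3264, 0.1923]
ee_rot: [[0.823, -0.559, -0.1], [-0.564, -0.787, -0.248], [0.06, 0.261, -0.964]]
wrist_force: [0.4, -0.9, 0.1]
gripper_width: 0.692
gripper_force: 0.0
```

Call:
arm_command([
  [-0.244,0.118,-0.439,-9.35,-10.63,3.45,-0.38],
  [-0.244,0.118,-0.439,-9.35,-10.63,3.45,-0.38],
  [-0.244,0.118,-0.439,-9.35,-10.63,3.45,-0.38],
  [-0.244,0.118,-0.439,-9.35,-10.63,3.45,-0.38],
  [-0.244,0.118,-0.439,-9.35,-10.63,3.45,-0.38],
  [-0.244,0.118,-0.439,-9.35,-10.63,3.45,-0.38],
  [-0.244,0.118,-0.439,-9.35,-10.63,3.45,-0.38],
  [-0.244,0.118,-0.439,-9.35,-10.63,3.45,-0.38],
])

```text
time_s: 27.57
tcp_pos: [0.4084, 0.4544, 0.1292]
ee_rot: [[0.988, -0.132, -0.074], [-0.151, -0.857, -0.492], [0.001, 0.498, -0.867]]
wrist_force: [0.0, -0.9, 0.1]
gripper_width: 0.689
gripper_force: 0.0
```

```bash
python3 - <<'E'
from h import *
s=sense(); print(cur()[0],s['joints'],s['tcp_pos'],(Ro.from_matrix(cur()[1]).inv()*Ro.from_matrix(s['ee_rot'])).as_rotvec())
c=np.array([.3986,.3975,.025]);iou(c,-8.5); w=load('wrist')['pixels']
cv2.imwrite('pics/c5.png',cv2.resize(w[90:290,150:350],None,fx=2.5,fy=2.5,interpolation=cv2.INTER_CUBIC))
E
```

```text
[0.4073117  0.45587611 0.12720996] [ 66.65977896  39.16836323   5.01345055   7.31909599 -84.8997923
  12.07950893] [0.40840362 0.45435027 0.12924137] [ 0.00301563 -0.00081692  0.00367942]
wood 6484 model 6648 cent [260.  192.1] [254.  191.9] cols [232. 288.] [226. 282.]
```

View pics/c5.png

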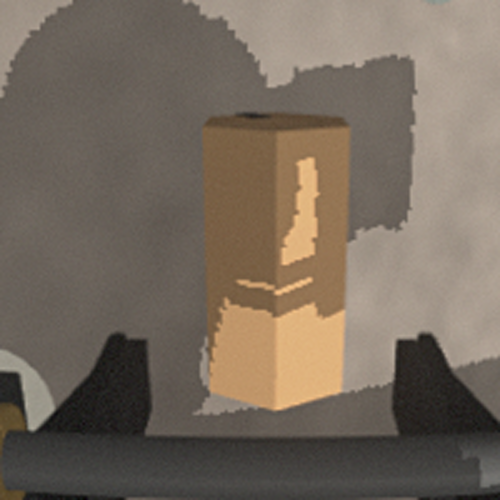

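The crop shows L's notch at (252,115), on the far-left edge of the end face, so the pad faces down. That takes three 60° rolls. The first two go on the table.

```bash
python3 - <<'E'
from h import *
U=np.array([0,0,1]); c=np.array([.398,.3945,.025]); Ra=orient(-8.5,1); g=tcp(c,Ra)
c2=np.array([.42,.29,.0255]); Rb=orient(0,-1); g2=tcp(c2,Rb)
plan([(g,Ra,-.38,3),(g,Ra,.3,7),(g+.10*U,Ra,.3,0),(g2+.10*U,Rb,.3,2),(g2,Rb,.3,3),(g2,Rb,-.38,5),(g2-.10*Rb[:,2],Rb,-.38,1)])
print('--- regrasp')
Rc=orient(0,1); g3=tcp(c2,Rc)
plan([(g2+[0,.05,.16],orient(0,1,0),-.38,1),(g3-.09*Rc[:,2],Rc,-.38,3)])
E
```

```text
7 x [0.0, -0.0, 0.0, -0.02, 0.26, 10.16, -0.38]
8 x [0.0, -0.0, 0.0, 0.0, 0.0, -0.0, 0.3]
4 x [0.0, -0.0, 0.0, 0.01, 5.01, -8.66, 0.3]
6 x [0.523, -0.0, -0.078, 1.92, 5.12, 2.93, 0.3]
8 x [0.522, -0.0, -0.077, 1.48, 6.02, -0.06, 0.3]
7 x [0.0, -0.0, -0.0, 0.0, 5.0, 8.66, 0.3]
6 x [0.0, -0.0, -0.0, 0.0, 0.0, 0.0, -0.38]
5 x [0.0, -0.0, -0.0, 0.0, 0.0, -10.0, -0.38]
--- regrasp
7 x [-0.523, 0.0, -0.0, 0.0, -12.33, -1.36, -0.38]
8 x [-0.524, 0.0, -0.0, 0.0, -1.29, 8.21, -0.38]
```

Call:
arm_command([
  [0,0,0,-0.02,0.26,10.16,-0.38],
  [0,0,0,-0.02,0.26,10.16,-0.38],
  [0,0,0,-0.02,0.26,10.16,-0.38],
  [0,0,0,-0.02,0.26,10.16,-0.38],
  [0,0,0,-0.02,0.26,10.16,-0.38],
  [0,0,0,-0.02,0.26,10.16,-0.38],
  [0,0,0,-0.02,0.26,10.16,-0.38],
])

```text
time_s: 28.2
tcp_pos: [0.4004, 0.4054, 0.0426]
ee_rot: [[0.989, -0.129, -0.071], [-0.148, -0.859, -0.49], [0.002, 0.496, -0.869]]
wrist_force: [-0.3, 0.4, 0.0]
gripper_width: 0.691
gripper_force: 0.0
```

Call:
arm_command([
  [0,0,0,0,0,0,0.3],
  [0,0,0,0,0,0,0.3],
  [0,0,0,0,0,0,0.3],
  [0,0,0,0,0,0,0.3],
  [0,0,0,0,0,0,0.3],
  [0,0,0,0,0,0,0.3],
  [0,0,0,0,0,0,0.3],
  [0,0,0,0,0,0,0.3],
])

```text
time_s: 28.87
tcp_pos: [0.3994, 0.4033, 0.0419]
ee_rot: [[0.989, -0.128, -0.073], [-0.147, -0.856, -0.496], [0.001, 0.501, -0.865]]
wrist_force: [0.3, -0.3, 5.8]
gripper_width: 0.57
gripper_force: 30.0
```

Call:
arm_command([
  [0,0,0,0.01,5.01,-8.66,0.3],
  [0,0,0,0.01,5.01,-8.66,0.3],
  [0,0,0,0.01,5.01,-8.66,0.3],
  [0,0,0,0.01,5.01,-8.66,0.3],
])

```text
time_s: 29.2
tcp_pos: [0.4007, 0.406, 0.145]
ee_rot: [[0.989, -0.13, -0.068], [-0.147, -0.861, -0.486], [0.004, 0.491, -0.871]]
wrist_force: [0.6, 0.8, -2.1]
gripper_width: 0.574
gripper_force: 30.0
```

Call:
arm_command([
  [0.523,0,-0.078,1.92,5.12,2.93,0.3],
  [0.523,0,-0.078,1.92,5.12,2.93,0.3],
  [0.523,0,-0.078,1.92,5.12,2.93,0.3],
  [0.523,0,-0.078,1.92,5.12,2.93,0.3],
  [0.523,0,-0.078,1.92,5.12,2.93,0.3],
  [0.523,0,-0.078,1.92,5.12,2.93,0.3],
])

```text
time_s: 29.7
tcp_pos: [0.4091, 0.3404, 0.1407]
ee_rot: [[0.997, -0.076, -0.021], [-0.076, -0.997, 0.001], [-0.021, 0.0, -1.0]]
wrist_force: [0.3, 0.7, -1.6]
gripper_width: 0.568
gripper_force: 30.0
```

Call:
arm_command([
  [0.522,0,-0.077,1.48,6.02,-0.06,0.3],
  [0.522,0,-0.077,1.48,6.02,-0.06,0.3],
  [0.522,0,-0.077,1.48,6.02,-0.06,0.3],
  [0.522,0,-0.077,1.48,6.02,-0.06,0.3],
  [0.522,0,-0.077,1.48,6.02,-0.06,0.3],
  [0.522,0,-0.077,1.48,6.02,-0.06,0.3],
  [0.522,0,-0.077,1.48,6.02,-0.06,0.3],
  [0.522,0,-0.077,1.48,6.02,-0.06,0.3],
])

```text
time_s: 30.37
tcp_pos: [0.42, 0.2814, 0.1403]
ee_rot: [[1.0, 0.0, -0.002], [0.001, -0.868, 0.497], [-0.002, -0.497, -0.868]]
wrist_force: [0.3, 0.1, -2.4]
gripper_width: 0.571
gripper_force: 30.0
```

Call:
arm_command([
  [0,0,0,0,5,8.66,0.3],
  [0,0,0,0,5,8.66,0.3],
  [0,0,0,0,5,8.66,0.3],
  [0,0,0,0,5,8.66,0.3],
  [0,0,0,0,5,8.66,0.3],
  [0,0,0,0,5,8.66,0.3],
  [0,0,0,0,5,8.66,0.3],
])

```text
time_s: 30.95
tcp_pos: [0.4196, 0.2816, 0.0412]
ee_rot: [[1.0, 0.002, -0.001], [0.002, -0.867, 0.499], [0.0, -0.499, -0.867]]
wrist_force: [0.5, -1.3, -1.2]
gripper_width: 0.57
gripper_force: 30.0
```

Call:
arm_command([
  [0,0,0,0,0,0,-0.38],
  [0,0,0,0,0,0,-0.38],
  [0,0,0,0,0,0,-0.38],
  [0,0,0,0,0,0,-0.38],
  [0,0,0,0,0,0,-0.38],
  [0,0,0,0,0,0,-0.38],
])

```text
time_s: 31.45
tcp_pos: [0.4201, 0.281, 0.0413]
ee_rot: [[1.0, -0.0, 0.0], [-0.0, -0.866, 0.5], [0.0, -0.5, -0.866]]
wrist_force: [-0.9, 0.2, -0.0]
gripper_width: 0.691
gripper_force: 0.0
```

Call:
arm_command([
  [0,0,0,0,0,-10,-0.38],
  [0,0,0,0,0,-10,-0.38],
  [0,0,0,0,0,-10,-0.38],
  [0,0,0,0,0,-10,-0.38],
  [0,0,0,0,0,-10,-0.38],
])

```text
time_s: 31.87
tcp_pos: [0.4202, 0.2309, 0.1287]
ee_rot: [[1.0, -0.0, 0.002], [-0.001, -0.865, 0.501], [0.002, -0.501, -0.865]]
wrist_force: [-0.6, -0.3, -0.4]
gripper_width: 0.694
gripper_force: 0.0
```

Call:
arm_command([
  [-0.523,0,0,0,-12.33,-1.36,-0.38],
  [-0.523,0,0,0,-12.33,-1.36,-0.38],
  [-0.523,0,0,0,-12.33,-1.36,-0.38],
  [-0.523,0,0,0,-12.33,-1.36,-0.38],
  [-0.523,0,0,0,-12.33,-1.36,-0.38],
  [-0.523,0,0,0,-12.33,-1.36,-0.38],
  [-0.523,0,0,0,-12.33,-1.36,-0.38],
])

```text
time_s: 32.45
tcp_pos: [0.4187, 0.3342, 0.1993]
ee_rot: [[1.0, 0.006, -0.002], [0.006, -1.0, -0.003], [-0.002, 0.003, -1.0]]
wrist_force: [-0.6, -0.3, -1.6]
gripper_width: 0.692
gripper_force: 0.0
```

Call:
arm_command([
  [-0.524,0,0,0,-1.29,8.21,-0.38],
  [-0.524,0,0,0,-1.29,8.21,-0.38],
  [-0.524,0,0,0,-1.29,8.21,-0.38],
  [-0.524,0,0,0,-1.29,8.21,-0.38],
  [-0.524,0,0,0,-1.29,8.21,-0.38],
  [-0.524,0,0,0,-1.29,8.21,-0.38],
  [-0.524,0,0,0,-1.29,8.21,-0.38],
  [-0.524,0,0,0,-1.29,8.21,-0.38],
])

```text
time_s: 33.12
tcp_pos: [0.4199, 0.343, 0.1193]
ee_rot: [[1.0, -0.001, -0.002], [-0.002, -0.867, -0.498], [-0.001, 0.498, -0.867]]
wrist_force: [-0.5, 0.3, 0.6]
gripper_width: 0.689
gripper_force: 0.0
```

```bash
python3 - <<'E'
from h import *
s=sense(); print(cur()[0],s['joints'],s['tcp_pos'],(Ro.from_matrix(cur()[1]).inv()*Ro.from_matrix(s['ee_rot'])).as_rotvec())
iou([.42,.29,.025],0)
U=np.array([0,0,1]); c=np.array([.42,.29,.025]); Ra=orient(0,1); g=tcp(c,Ra)
c2=np.array([.43,.20,.0255]); Rb=orient(0,-1); g2=tcp(c2,Rb)
plan([(g,Ra,-.38,3),(g,Ra,.3,7),(g+.10*U,Ra,.3,0),(g2+.10*U,Rb,.3,2),(g2,Rb,.3,3),(g2,Rb,-.38,5),(g2-.10*Rb[:,2],Rb,-.38,1)])
print('--- regrasp')
Rc=orient(0,1); g3=tcp(c2,Rc)
plan([(g2+[0,.05,.16],orient(0,1,0),-.38,1),(g3-.09*Rc[:,2],Rc,-.38,3)])
E
```

```text
[0.41998713 0.34395036 0.11902882] [ 63.13976596  31.92191706 -13.02565184  13.5455129  -72.69625809
  19.53355542] [0.4199     0.34297403 0.11933025] [ 0.00226629 -0.00152596  0.00103076]
wood 6963 model 7092 cent [258.9 194.3] [254.3 193.1] cols [229.62 288.  ] [225. 284.]
7 x [0.0, 0.0, -0.0, 0.0, -0.03, 9.04, -0.38]
8 x [0.0, 0.0, -0.0, 0.0, -0.0, 0.0, 0.3]
4 x [0.0, 0.0, -0.0, 0.0, 5.0, -8.66, 0.3]
6 x [0.524, 0.0, -0.0, 0.5, 4.69, 2.68, 0.3]
8 x [0.523, 0.0, -0.0, 0.5, 5.4, -0.03, 0.3]
7 x [0.0, -0.0, -0.0, 0.0, 5.0, 8.67, 0.3]
6 x [0.0, -0.0, -0.0, 0.0, -0.0, -0.0, -0.38]
5 x [0.0, -0.0, -0.0, 0.0, 0.0, -10.0, -0.38]
--- regrasp
7 x [-0.523, 0.0, -0.0, 0.0, -12.33, -1.36, -0.38]
8 x [-0.524, 0.0, -0.0, 0.0, -1.29, 8.2, -0.38]
```

Call:
arm_command([
  [0,0,0,0,-0.03,9.04,-0.38],
  [0,0,0,0,-0.03,9.04,-0.38],
  [0,0,0,0,-0.03,9.04,-0.38],
  [0,0,0,0,-0.03,9.04,-0.38],
  [0,0,0,0,-0.03,9.04,-0.38],
  [0,0,0,0,-0.03,9.04,-0.38],
  [0,0,0,0,-0.03,9.04,-0.38],
])

```text
time_s: 33.75
tcp_pos: [0.4208, 0.3007, 0.0421]
ee_rot: [[1.0, -0.001, 0.002], [0.0, -0.868, -0.497], [0.002, 0.497, -0.868]]
wrist_force: [0.3, -0.7, 0.1]
gripper_width: 0.692
gripper_force: 0.0
```

Call:
arm_command([
  [0,0,0,0,0,0,0.3],
  [0,0,0,0,0,0,0.3],
  [0,0,0,0,0,0,0.3],
  [0,0,0,0,0,0,0.3],
  [0,0,0,0,0,0,0.3],
  [0,0,0,0,0,0,0.3],
  [0,0,0,0,0,0,0.3],
  [0,0,0,0,0,0,0.3],
])

```text
time_s: 34.42
tcp_pos: [0.4201, 0.2981, 0.0423]
ee_rot: [[1.0, 0.0, 0.0], [0.0, -0.864, -0.503], [0.0, 0.503, -0.864]]
wrist_force: [0.9, -2.6, 7.9]
gripper_width: 0.57
gripper_force: 30.0
```

Call:
arm_command([
  [0,0,0,0,5,-8.66,0.3],
  [0,0,0,0,5,-8.66,0.3],
  [0,0,0,0,5,-8.66,0.3],
  [0,0,0,0,5,-8.66,0.3],
])

```text
time_s: 34.75
tcp_pos: [0.4214, 0.3016, 0.1446]
ee_rot: [[1.0, -0.002, 0.005], [0.001, -0.87, -0.492], [0.005, 0.492, -0.87]]
wrist_force: [-0.6, 0.6, -0.8]
gripper_width: 0.569
gripper_force: 30.0
```

Call:
arm_command([
  [0.524,0,0,0.5,4.69,2.68,0.3],
  [0.524,0,0,0.5,4.69,2.68,0.3],
  [0.524,0,0,0.5,4.69,2.68,0.3],
  [0.524,0,0,0.5,4.69,2.68,0.3],
  [0.524,0,0,0.5,4.69,2.68,0.3],
  [0.524,0,0,0.5,4.69,2.68,0.3],
])

```text
time_s: 35.25
tcp_pos: [0.4246, 0.2435, 0.1408]
ee_rot: [[1.0, -0.003, -0.001], [-0.003, -1.0, -0.0], [-0.001, 0.0, -1.0]]
wrist_force: [-0.3, 0.7, -1.4]
gripper_width: 0.573
gripper_force: 30.0
```

Call:
arm_command([
  [0.523,0,0,0.5,5.4,-0.03,0.3],
  [0.523,0,0,0.5,5.4,-0.03,0.3],
  [0.523,0,0,0.5,5.4,-0.03,0.3],
  [0.523,0,0,0.5,5.4,-0.03,0.3],
  [0.523,0,0,0.5,5.4,-0.03,0.3],
  [0.523,0,0,0.5,5.4,-0.03,0.3],
  [0.523,0,0,0.5,5.4,-0.03,0.3],
  [0.523,0,0,0.5,5.4,-0.03,0.3],
])

```text
time_s: 35.92
tcp_pos: [0.4297, 0.1911, 0.1403]
ee_rot: [[1.0, 0.0, -0.003], [0.001, -0.868, 0.497], [-0.002, -0.497, -0.868]]
wrist_force: [0.2, 0.3, -1.4]
gripper_width: 0.576
gripper_force: 30.0
```

Call:
arm_command([
  [0,0,0,0,5,8.67,0.3],
  [0,0,0,0,5,8.67,0.3],
  [0,0,0,0,5,8.67,0.3],
  [0,0,0,0,5,8.67,0.3],
  [0,0,0,0,5,8.67,0.3],
  [0,0,0,0,5,8.67,0.3],
  [0,0,0,0,5,8.67,0.3],
])

```text
time_s: 36.5
tcp_pos: [0.4296, 0.1916, 0.0412]
ee_rot: [[1.0, 0.002, -0.001], [0.002, -0.867, 0.499], [0.0, -0.499, -0.867]]
wrist_force: [-0.3, -0.8, -2.2]
gripper_width: 0.573
gripper_force: 30.0
```

Call:
arm_command([
  [0,0,0,0,0,0,-0.38],
  [0,0,0,0,0,0,-0.38],
  [0,0,0,0,0,0,-0.38],
  [0,0,0,0,0,0,-0.38],
  [0,0,0,0,0,0,-0.38],
  [0,0,0,0,0,0,-0.38],
])

```text
time_s: 37.0
tcp_pos: [0.43, 0.1909, 0.0412]
ee_rot: [[1.0, -0.0, 0.0], [-0.0, -0.866, 0.5], [0.0, -0.5, -0.866]]
wrist_force: [0.2, -0.5, -0.1]
gripper_width: 0.687
gripper_force: 0.0
```

Call:
arm_command([
  [0,0,0,0,0,-10,-0.38],
  [0,0,0,0,0,-10,-0.38],
  [0,0,0,0,0,-10,-0.38],
  [0,0,0,0,0,-10,-0.38],
  [0,0,0,0,0,-10,-0.38],
])

```text
time_s: 37.42
tcp_pos: [0.4302, 0.1409, 0.1285]
ee_rot: [[1.0, -0.0, 0.002], [-0.001, -0.866, 0.501], [0.002, -0.501, -0.866]]
wrist_force: [-0.8, -0.7, -0.3]
gripper_width: 0.692
gripper_force: 0.0
```

Call:
arm_command([
  [-0.523,0,0,0,-12.33,-1.36,-0.38],
  [-0.523,0,0,0,-12.33,-1.36,-0.38],
  [-0.523,0,0,0,-12.33,-1.36,-0.38],
  [-0.523,0,0,0,-12.33,-1.36,-0.38],
  [-0.523,0,0,0,-12.33,-1.36,-0.38],
  [-0.523,0,0,0,-12.33,-1.36,-0.38],
  [-0.523,0,0,0,-12.33,-1.36,-0.38],
])

```text
time_s: 38.0
tcp_pos: [0.4288, 0.2441, 0.1996]
ee_rot: [[1.0, 0.007, -0.002], [0.007, -1.0, -0.003], [-0.002, 0.003, -1.0]]
wrist_force: [-0.2, -0.9, -1.3]
gripper_width: 0.689
gripper_force: 0.0
```

Call:
arm_command([
  [-0.524,0,0,0,-1.29,8.2,-0.38],
  [-0.524,0,0,0,-1.29,8.2,-0.38],
  [-0.524,0,0,0,-1.29,8.2,-0.38],
  [-0.524,0,0,0,-1.29,8.2,-0.38],
  [-0.524,0,0,0,-1.29,8.2,-0.38],
  [-0.524,0,0,0,-1.29,8.2,-0.38],
  [-0.524,0,0,0,-1.29,8.2,-0.38],
  [-0.524,0,0,0,-1.29,8.2,-0.38],
])

```text
time_s: 38.67
tcp_pos: [0.4297, 0.2529, 0.1192]
ee_rot: [[1.0, -0.001, -0.002], [-0.002, -0.867, -0.498], [-0.001, 0.498, -0.867]]
wrist_force: [-0.1, 0.6, 0.7]
gripper_width: 0.691
gripper_force: 0.0
```

```bash
python3 - <<'E'
from h import *
s=sense(); print(cur()[0],s['joints'],s['tcp_pos'],(Ro.from_matrix(cur()[1]).inv()*Ro.from_matrix(s['ee_rot'])).as_rotvec())
c=np.array([.43,.20,.025]); iou(c,0); w=load('wrist'); 
x=np.array([1.,0,0])
for e in (30,90): # mean brightness on the two visible flats: pad is dark
    nrm=np.array([0,np.cos(np.radians(e)),np.sin(np.radians(e))]); print(e,[w['pixels'][int(round(q[1])),int(round(q[0]))].tolist() for q in (proj(w,c+.025*nrm+x*t,True) for t in (0,.01,.02,.03))])
Ra=orient(0,1); Rb=orient(0,-1); Rn=orient(-92.46,-1,19); g=tcp(c,Ra); n=nest(2)+.002*PX+[0,0,.0035]
plan([(g,Ra,-.38,3),(g,Ra,.3,7),(g+[0,0,.12],Ra,.3,1),(tcp(c+[0,-.03,.15],Rb),Rb,.3,2),(tcp(n+[-.08,0,.12],Rn),Rn,.3,3)])
E
```

```text
[0.42997108 0.25396481 0.1190661 ] [ 57.80617949  27.27429879 -22.84715652  16.68347967 -66.77914698
  21.79123944] [0.42973537 0.25291624 0.11919193] [ 0.00213925 -0.00183776  0.00130977]
wood 4516 model 7151 cent [267.2 192.1] [254.3 192.6] cols [229. 289.] [225. 284.]
30 [[66, 67, 72], [63, 66, 66], [32, 39, 41], [46, 52, 54]]
90 [[99, 140, 180], [84, 117, 146], [80, 114, 145], [83, 117, 147]]
7 x [0.0, 0.0, -0.0, 0.0, -0.03, 9.04, -0.38]
8 x [0.0, 0.0, -0.0, 0.0, -0.0, 0.0, 0.3]
5 x [0.0, 0.0, -0.0, 0.0, 6.0, -10.39, 0.3]
6 x [0.524, 0.0, -0.0, 0.0, 2.83, -0.1, 0.3]
8 x [0.523, 0.0, -0.0, 0.0, 2.4, -1.5, 0.3]
6 x [-0.049, 0.223, 0.49, 4.0, -0.22, 0.06, 0.3]
6 x [-0.05, 0.224, 0.49, 3.32, -2.09, 0.83, 0.3]
8 x [-0.049, 0.223, 0.49, 1.7, -3.41, 1.27, 0.3]
```

Dark pixels on the +y 30° flat put the pad exactly where expected. Now the third roll, then nest 2.

Call:
arm_command([
  [0,0,0,0,-0.03,9.04,-0.38],
  [0,0,0,0,-0.03,9.04,-0.38],
  [0,0,0,0,-0.03,9.04,-0.38],
  [0,0,0,0,-0.03,9.04,-0.38],
  [0,0,0,0,-0.03,9.04,-0.38],
  [0,0,0,0,-0.03,9.04,-0.38],
  [0,0,0,0,-0.03,9.04,-0.38],
])

```text
time_s: 39.3
tcp_pos: [0.4309, 0.2107, 0.042]
ee_rot: [[1.0, -0.001, 0.002], [0.0, -0.868, -0.497], [0.003, 0.497, -0.868]]
wrist_force: [-0.8, 0.4, -0.1]
gripper_width: 0.686
gripper_force: 0.0
```

Call:
arm_command([
  [0,0,0,0,0,0,0.3],
  [0,0,0,0,0,0,0.3],
  [0,0,0,0,0,0,0.3],
  [0,0,0,0,0,0,0.3],
  [0,0,0,0,0,0,0.3],
  [0,0,0,0,0,0,0.3],
  [0,0,0,0,0,0,0.3],
  [0,0,0,0,0,0,0.3],
])

```text
time_s: 39.97
tcp_pos: [0.43, 0.2085, 0.042]
ee_rot: [[1.0, 0.0, 0.0], [0.0, -0.865, -0.503], [0.0, 0.503, -0.865]]
wrist_force: [0.1, -1.9, 6.9]
gripper_width: 0.568
gripper_force: 30.0
```

Call:
arm_command([
  [0,0,0,0,6,-10.39,0.3],
  [0,0,0,0,6,-10.39,0.3],
  [0,0,0,0,6,-10.39,0.3],
  [0,0,0,0,6,-10.39,0.3],
  [0,0,0,0,6,-10.39,0.3],
])

```text
time_s: 40.38
tcp_pos: [0.4304, 0.2103, 0.1621]
ee_rot: [[1.0, -0.002, 0.003], [-0.0, -0.869, -0.495], [0.003, 0.495, -0.869]]
wrist_force: [-0.5, 0.5, -2.4]
gripper_width: 0.571
gripper_force: 30.0
```

Call:
arm_command([
  [0.524,0,0,0,2.83,-0.1,0.3],
  [0.524,0,0,0,2.83,-0.1,0.3],
  [0.524,0,0,0,2.83,-0.1,0.3],
  [0.524,0,0,0,2.83,-0.1,0.3],
  [0.524,0,0,0,2.83,-0.1,0.3],
  [0.524,0,0,0,2.83,-0.1,0.3],
])

```text
time_s: 40.88
tcp_pos: [0.4293, 0.1833, 0.1749]
ee_rot: [[1.0, -0.004, -0.002], [-0.004, -1.0, -0.001], [-0.002, 0.001, -1.0]]
wrist_force: [0.1, -0.1, -2.0]
gripper_width: 0.568
gripper_force: 30.0
```

Call:
arm_command([
  [0.523,0,0,0,2.4,-1.5,0.3],
  [0.523,0,0,0,2.4,-1.5,0.3],
  [0.523,0,0,0,2.4,-1.5,0.3],
  [0.523,0,0,0,2.4,-1.5,0.3],
  [0.523,0,0,0,2.4,-1.5,0.3],
  [0.523,0,0,0,2.4,-1.5,0.3],
  [0.523,0,0,0,2.4,-1.5,0.3],
  [0.523,0,0,0,2.4,-1.5,0.3],
])

```text
time_s: 41.55
tcp_pos: [0.4294, 0.1614, 0.1896]
ee_rot: [[1.0, 0.0, -0.003], [0.002, -0.868, 0.497], [-0.003, -0.497, -0.868]]
wrist_force: [0.1, -0.2, -2.0]
gripper_width: 0.571
gripper_force: 30.0
```

Call:
arm_command([
  [-0.049,0.223,0.49,4,-0.22,0.06,0.3],
  [-0.049,0.223,0.49,4,-0.22,0.06,0.3],
  [-0.049,0.223,0.49,4,-0.22,0.06,0.3],
  [-0.049,0.223,0.49,4,-0.22,0.06,0.3],
  [-0.049,0.223,0.49,4,-0.22,0.06,0.3],
  [-0.049,0.223,0.49,4,-0.22,0.06,0.3],
  [-0.049,0.223,0.49,4,-0.22,0.06,0.3],
])

```text
time_s: 42.13
tcp_pos: [0.4689, 0.1646, 0.191]
ee_rot: [[0.861, -0.468, 0.198], [-0.507, -0.763, 0.401], [-0.037, -0.445, -0.895]]
wrist_force: [-0.4, 0.8, -2.3]
gripper_width: 0.573
gripper_force: 30.0
```

Call:
arm_command([
  [-0.05,0.224,0.49,3.32,-2.09,0.83,0.3],
  [-0.05,0.224,0.49,3.32,-2.09,0.83,0.3],
  [-0.05,0.224,0.49,3.32,-2.09,0.83,0.3],
  [-0.05,0.224,0.49,3.32,-2.09,0.83,0.3],
  [-0.05,0.224,0.49,3.32,-2.09,0.83,0.3],
  [-0.05,0.224,0.49,3.32,-2.09,0.83,0.3],
  [-0.05,0.224,0.49,3.32,-2.09,0.83,0.3],
])

```text
time_s: 42.72
tcp_pos: [0.5092, 0.166, 0.1911]
ee_rot: [[0.476, -0.82, 0.318], [-0.879, -0.429, 0.209], [-0.034, -0.379, -0.925]]
wrist_force: [-0.2, -0.2, -1.9]
gripper_width: 0.569
gripper_force: 30.0
```

Call:
arm_command([
  [-0.049,0.223,0.49,1.7,-3.41,1.27,0.3],
  [-0.049,0.223,0.49,1.7,-3.41,1.27,0.3],
  [-0.049,0.223,0.49,1.7,-3.41,1.27,0.3],
  [-0.049,0.223,0.49,1.7,-3.41,1.27,0.3],
  [-0.049,0.223,0.49,1.7,-3.41,1.27,0.3],
  [-0.049,0.223,0.49,1.7,-3.41,1.27,0.3],
  [-0.049,0.223,0.49,1.7,-3.41,1.27,0.3],
  [-0.049,0.223,0.49,1.7,-3.41,1.27,0.3],
])

```text
time_s: 43.38
tcp_pos: [0.5502, 0.1676, 0.1924]
ee_rot: [[-0.041, -0.945, 0.325], [-0.999, 0.039, -0.013], [-0.0, -0.325, -0.946]]
wrist_force: [0.2, -0.4, -2.1]
gripper_width: 0.573
gripper_force: 30.0
```

```bash
python3 - <<'E'
from h import *
s=sense(); print(s['joints'],s['tcp_pos'],s['gripper_width'],cur()[0],s['ee_rot'])
setcur(); Rn=orient(-92.46,-1,19); n=nest(2)+.002*PX+[0,0,.0035]
plan([(tcp(n+[0,0,.06],Rn),Rn,.3,3),(tcp(n+[0,0,.015],Rn),Rn,.3,4)])
E
```

```text
[ 38.18176915  12.13794299 -31.80130945  22.53215556 -33.46619094
 -58.03488992] [0.55017583 0.16760843 0.19244894] 0.5725205663969194 [0.55008411 0.16770021 0.19258336] [[-4.07813357e-02 -9.44839318e-01  3.24985453e-01]
 [-9.99168095e-01  3.85657632e-02 -1.32589320e-02]
 [-5.75176376e-06 -3.25255813e-01 -9.45626066e-01]]
7 x [0.0, 0.001, 0.002, -0.33, -5.6, 8.26, 0.3]
7 x [0.0, -0.0, 0.0, -0.0, 1.46, 4.26, 0.3]
```

Call:
arm_command([
  [0,0.001,0.002,-0.33,-5.6,8.26,0.3],
  [0,0.001,0.002,-0.33,-5.6,8.26,0.3],
  [0,0.001,0.002,-0.33,-5.6,8.26,0.3],
  [0,0.001,0.002,-0.33,-5.6,8.26,0.3],
  [0,0.001,0.002,-0.33,-5.6,8.26,0.3],
  [0,0.001,0.002,-0.33,-5.6,8.26,0.3],
  [0,0.001,0.002,-0.33,-5.6,8.26,0.3],
])

```text
time_s: 43.97
tcp_pos: [0.6296, 0.1676, 0.134]
ee_rot: [[-0.044, -0.944, 0.327], [-0.999, 0.042, -0.014], [-0.0, -0.327, -0.945]]
wrist_force: [-1.1, 0.4, -1.6]
gripper_width: 0.569
gripper_force: 30.0
```

Call:
arm_command([
  [0,0,0,0,1.46,4.26,0.3],
  [0,0,0,0,1.46,4.26,0.3],
  [0,0,0,0,1.46,4.26,0.3],
  [0,0,0,0,1.46,4.26,0.3],
  [0,0,0,0,1.46,4.26,0.3],
  [0,0,0,0,1.46,4.26,0.3],
  [0,0,0,0,1.46,4.26,0.3],
])

```text
time_s: 44.55
tcp_pos: [0.6307, 0.1681, 0.0893]
ee_rot: [[-0.045, -0.944, 0.328], [-0.999, 0.043, -0.014], [-0.001, -0.328, -0.945]]
wrist_force: [-0.2, 0.6, -2.6]
gripper_width: 0.576
gripper_force: 29.7
```

Call:
arm_command([
  [0,0,0,0,0.52,1.5,0.3],
  [0,0,0,0,0.52,1.5,0.3],
  [0,0,0,0,0.52,1.5,0.3],
  [0,0,0,0,0.52,1.5,0.3],
  [0,0,0,0,0.52,1.5,0.3],
  [0,0,0,0,0.52,1.5,0.3],
])

```text
time_s: 45.05
tcp_pos: [0.6305, 0.1679, 0.0725]
ee_rot: [[-0.045, -0.944, 0.326], [-0.999, 0.043, -0.015], [-0.0, -0.327, -0.945]]
wrist_force: [0.4, -0.1, -1.6]
gripper_width: 0.577
gripper_force: 29.7
```

Call:
arm_command([
  [0,0,0,0,0,0,-0.42],
  [0,0,0,0,0,0,-0.42],
  [0,0,0,0,0,0,-0.42],
  [0,0,0,0,0,0,-0.42],
  [0,0,0,0,0,0,-0.42],
  [0,0,0,0,0,0,-0.42],
  [0,0,0,0,0,0,-0.42],
])

```text
time_s: 45.63
tcp_pos: [0.6302, 0.1676, 0.0719]
ee_rot: [[-0.045, -0.944, 0.326], [-0.999, 0.042, -0.015], [0.001, -0.326, -0.945]]
wrist_force: [-0.6, -0.6, -0.1]
gripper_width: 0.707
gripper_force: 0.0
```

Call:
arm_command([
  [0,0,0,0,0,-13,-0.45],
  [0,0,0,0,0,-13,-0.45],
  [0,0,0,0,0,-13,-0.45],
  [0,0,0,0,0,-13,-0.45],
  [0,0,0,0,0,-13,-0.45],
  [0,0,0,0,0,-13,-0.45],
])

```text
time_s: 46.13
tcp_pos: [0.5874, 0.1695, 0.1949]
ee_rot: [[-0.045, -0.944, 0.326], [-0.999, 0.043, -0.015], [-0.0, -0.326, -0.945]]
wrist_force: [0.5, 0.1, -0.6]
gripper_width: 0.723
gripper_force: 0.0
```

Call:
arm_command([
  [0,0,0,8,-10,-12,-0.45],
  [0,0,0,8,-10,-12,-0.45],
  [0,0,0,8,-10,-12,-0.45],
  [0,0,0,8,-10,-12,-0.45],
  [0,0,0,8,-10,-12,-0.45],
  [0,0,0,8,-10,-12,-0.45],
])

```text
time_s: 46.63
tcp_pos: [0.6413, 0.0857, 0.3421]
ee_rot: [[-0.048, -0.943, 0.328], [-0.999, 0.046, -0.016], [-0.0, -0.329, -0.944]]
wrist_force: [-0.3, 0.0, -0.0]
gripper_width: 0.726
gripper_force: 0.0
```

```bash
python3 - <<'E'
from h import *
s=sense(); print(s['joints'],s['tcp_pos'],s['gripper_width']); setcur()
t=cap('top'); sc=cap('scene')
b=cv2.resize(sc['pixels'][140:260,210:330],(400,400),interpolation=cv2.INTER_CUBIC)
a=cv2.resize(t['pixels'][110:210,200:340],(400,286),interpolation=cv2.INTER_CUBIC)
im=np.zeros((400,800,3),np.uint8); im[:,:400]=b; im[:286,400:]=a; cv2.imwrite('pics/c6.png',im)
E
```

```text
[ 25.80528853  12.32385887  -5.30812201  10.92650633 -55.86090003
 -33.40554687] [0.64134859 0.0857361  0.34208254] 0.72594328235643
```

View pics/c6.png

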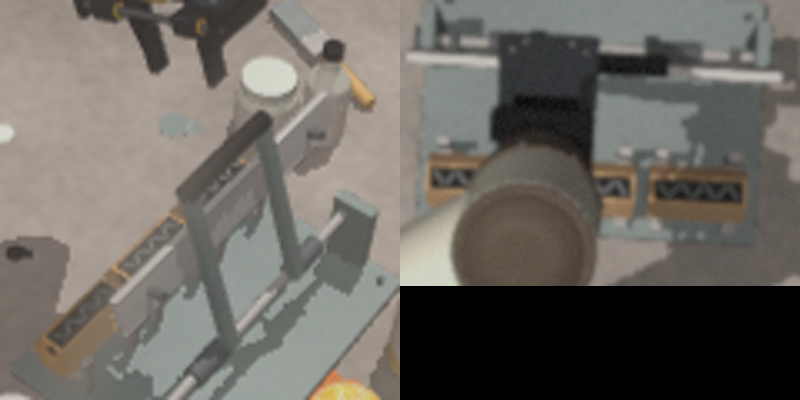

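All three blocks are seated in the nests with pads up: the zigzag pads show at (80,310), (150,245) and (220,170) in the scene crop. Next is the handle, which I'll grip and guide along its arc.

```bash
cat >> h.py <<'E'
def H(deg): f=np.radians(deg); return np.array([*(N1+PX*(.14-.205*np.cos(f)))[:2],.086+.205*np.sin(f)])
E
python3 - <<'E'
from h import *
t=load('top'); print('seen',onz(t,(230+.5)/3.4+200-.5,(124+.5)/3.4+95-.5,.29),'model',H(75),H(2.9))
R=orient(-92.46,1,0)
plan([([.66,.06,.39],R,-.9,0),(H(75)+[0,0,.09],R,-.9,1),(H(75)+[0,0,.003],R,-.9,4),(H(75)+[0,0,.003],R,.9,7)])
E
```

```text
seen [0.7142812  0.05055903 0.29      ] model [0.71586197 0.04886828 0.28401479] [0.56432219 0.05537866 0.09637155]
4 x [-0.335, -0.001, -0.005, 2.48, -3.45, -3.87, -0.9]
4 x [0.0, 0.0, -0.0, 0.87, -5.63, 1.59, -0.9]
8 x [0.0, 0.0, -0.0, 0.0, -0.0, 8.7, -0.9]
8 x [0.0, 0.0, -0.0, 0.0, -0.0, 0.0, 0.9]
```

Call:
arm_command([
  [-0.335,-0.001,-0.005,2.48,-3.45,-3.87,-0.9],
  [-0.335,-0.001,-0.005,2.48,-3.45,-3.87,-0.9],
  [-0.335,-0.001,-0.005,2.48,-3.45,-3.87,-0.9],
  [-0.335,-0.001,-0.005,2.48,-3.45,-3.87,-0.9],
  [-0.335,-0.001,-0.005,2.48,-3.45,-3.87,-0.9],
])

```text
time_s: 47.15
tcp_pos: [0.6596, 0.0621, 0.3835]
ee_rot: [[-0.041, -0.999, -0.011], [-0.999, 0.041, -0.002], [0.002, 0.011, -1.0]]
wrist_force: [0.2, -0.8, -1.0]
gripper_width: 0.932
gripper_force: 0.0
```

Call:
arm_command([
  [0,0,0,0.87,-5.63,1.59,-0.9],
  [0,0,0,0.87,-5.63,1.59,-0.9],
  [0,0,0,0.87,-5.63,1.59,-0.9],
  [0,0,0,0.87,-5.63,1.59,-0.9],
  [0,0,0,0.87,-5.63,1.59,-0.9],
])

```text
time_s: 47.57
tcp_pos: [0.7133, 0.0511, 0.3715]
ee_rot: [[-0.039, -0.999, -0.005], [-0.999, 0.039, -0.001], [0.002, 0.005, -1.0]]
wrist_force: [-0.2, 0.3, 0.8]
gripper_width: 0.95
gripper_force: 0.0
```

Call:
arm_command([
  [0,0,0,0,0,8.7,-0.9],
  [0,0,0,0,0,8.7,-0.9],
  [0,0,0,0,0,8.7,-0.9],
  [0,0,0,0,0,8.7,-0.9],
  [0,0,0,0,0,8.7,-0.9],
  [0,0,0,0,0,8.7,-0.9],
  [0,0,0,0,0,8.7,-0.9],
])

```text
time_s: 48.15
tcp_pos: [0.7153, 0.0508, 0.2896]
ee_rot: [[-0.04, -0.999, 0.004], [-0.999, 0.04, 0.001], [-0.001, -0.003, -1.0]]
wrist_force: [0.4, 0.2, 0.1]
gripper_width: 0.95
gripper_force: 0.0
```

Call:
arm_command([
  [0,0,0,0,0,0,0.9],
  [0,0,0,0,0,0,0.9],
  [0,0,0,0,0,0,0.9],
  [0,0,0,0,0,0,0.9],
  [0,0,0,0,0,0,0.9],
  [0,0,0,0,0,0,0.9],
  [0,0,0,0,0,0,0.9],
  [0,0,0,0,0,0,0.9],
])

```text
time_s: 48.82
tcp_pos: [0.714, 0.0505, 0.2854]
ee_rot: [[-0.04, -0.999, -0.004], [-0.999, 0.04, -0.001], [0.001, 0.004, -1.0]]
wrist_force: [-0.9, -0.5, -0.7]
gripper_width: 0.423
gripper_force: 0.0
```

```bash
python3 - <<'E'
from h import *
s=sense(); p0,R=cur(); print(s['joints'],s['tcp_pos'],s['gripper_width'],s['gripper_force'],s['wrist_force'],p0)
a=np.linspace(75,2.9,25)[1:]
for k in range(3):
    q=[R.T@(H(x)+[0,0,.003]-p0)*100 for x in a[8*k:8*k+8]]
    print([[0,0,0,*[round(float(v),1) for v in d],.9] for d in q]); p0=H(a[8*k+7])+[0,0,.003]
E
```

```text
[ 1.69344550e+01  3.01638085e+01  1.97751544e+01 -3.16066917e-02
 -7.98133819e+01 -1.92220631e+01] [0.71395078 0.05050383 0.28540053] 0.42347196469137394 0.0 [-0.92369872 -0.47325716 -0.74410392] [0.71584855 0.04891627 0.28704546]
[[0, 0, 0, 0.0, 1.0, 0.3, 0.9], [0, 0, 0, 0.0, 2.0, 0.7, 0.9], [0, 0, 0, 0.0, 3.0, 1.1, 0.9], [0, 0, 0, 0.0, 4.0, 1.5, 0.9], [0, 0, 0, 0.0, 4.9, 2.1, 0.9], [0, 0, 0, 0.0, 5.9, 2.6, 0.9], [0, 0, 0, 0.0, 6.7, 3.2, 0.9], [0, 0, 0, 0.0, 7.6, 3.9, 0.9]]
[[0, 0, 0, 0.0, 0.8, 0.7, 0.9], [0, 0, 0, 0.0, 1.6, 1.4, 0.9], [0, 0, 0, 0.0, 2.3, 2.2, 0.9], [0, 0, 0, 0.0, 3.0, 3.0, 0.9], [0, 0, 0, 0.0, 3.7, 3.9, 0.9], [0, 0, 0, 0.0, 4.3, 4.8, 0.9], [0, 0, 0, 0.0, 4.9, 5.7, 0.9], [0, 0, 0, 0.0, 5.4, 6.6, 0.9]]
[[0, 0, 0, 0.0, 0.5, 1.0, 0.9], [0, 0, 0, 0.0, 0.9, 2.0, 0.9], [0, 0, 0, 0.0, 1.2, 3.0, 0.9], [0, 0, 0, 0.0, 1.5, 4.0, 0.9], [0, 0, 0, 0.0, 1.8, 5.1, 0.9], [0, 0, 0, 0.0, 2.0, 6.1, 0.9], [0, 0, 0, 0.0, 2.1, 7.2, 0.9], [0, 0, 0, 0.0, 2.2, 8.2, 0.9]]
```

Still closing (37 mm). Hold a little longer first.

Call:
arm_command([
  [0,0,0,0,0,0,0.9],
  [0,0,0,0,0,0,0.9],
  [0,0,0,0,0,0,0.9],
  [0,0,0,0,0,0,0.9],
  [0,0,0,0,0,0,0.9],
  [0,0,0,0,0,0,0.9],
])

```text
time_s: 49.32
tcp_pos: [0.7145, 0.0506, 0.2854]
ee_rot: [[-0.04, -0.999, -0.002], [-0.999, 0.04, -0.0], [0.0, 0.002, -1.0]]
wrist_force: [3.7, -1.1, -1.8]
gripper_width: 0.22
gripper_force: 30.0
```

Call:
arm_command([
  [0,0,0,0,1.0,0.3,0.9],
  [0,0,0,0,2.0,0.7,0.9],
  [0,0,0,0,3.0,1.1,0.9],
  [0,0,0,0,4.0,1.5,0.9],
  [0,0,0,0,4.9,2.1,0.9],
  [0,0,0,0,5.9,2.6,0.9],
  [0,0,0,0,6.7,3.2,0.9],
  [0,0,0,0,7.6,3.9,0.9],
])

```text
time_s: 49.98
tcp_pos: [0.6415, 0.0543, 0.2501]
ee_rot: [[-0.039, -0.999, 0.009], [-0.999, 0.039, 0.002], [-0.002, -0.009, -1.0]]
wrist_force: [6.3, 1.0, 4.1]
gripper_width: 0.218
gripper_force: 30.0
```

Call:
arm_command([
  [0,0,0,0,0.8,0.7,0.9],
  [0,0,0,0,1.6,1.4,0.9],
  [0,0,0,0,2.3,2.2,0.9],
  [0,0,0,0,3.0,3.0,0.9],
  [0,0,0,0,3.7,3.9,0.9],
  [0,0,0,0,4.3,4.8,0.9],
  [0,0,0,0,4.9,5.7,0.9],
  [0,0,0,0,5.4,6.6,0.9],
])

```text
time_s: 50.65
tcp_pos: [0.5888, 0.0571, 0.1851]
ee_rot: [[-0.038, -0.999, 0.012], [-0.999, 0.038, 0.003], [-0.003, -0.012, -1.0]]
wrist_force: [8.9, 0.6, 4.4]
gripper_width: 0.221
gripper_force: 30.0
```

Call:
arm_command([
  [0,0,0,0,0.5,1.0,0.9],
  [0,0,0,0,0.9,2.0,0.9],
  [0,0,0,0,1.2,3.0,0.9],
  [0,0,0,0,1.5,4.0,0.9],
  [0,0,0,0,1.8,5.1,0.9],
  [0,0,0,0,2.0,6.1,0.9],
  [0,0,0,0,2.1,7.2,0.9],
  [0,0,0,0,2.2,8.2,0.9],
])

```text
time_s: 51.32
tcp_pos: [0.5653, 0.0582, 0.1024]
ee_rot: [[-0.038, -0.999, 0.007], [-0.999, 0.038, 0.002], [-0.003, -0.007, -1.0]]
wrist_force: [2.1, 2.4, 9.1]
gripper_width: 0.216
gripper_force: 30.0
```

Call:
arm_command([
  [0,0,0,0,0,0.3,0.9],
  [0,0,0,0,0,0.3,0.9],
  [0,0,0,0,0,0.3,0.9],
  [0,0,0,0,0,0.3,0.9],
])

```text
time_s: 51.65
tcp_pos: [0.565, 0.0582, 0.0993]
ee_rot: [[-0.038, -0.999, 0.006], [-0.999, 0.038, 0.002], [-0.002, -0.006, -1.0]]
wrist_force: [2.7, 3.4, 7.5]
gripper_width: 0.211
gripper_force: 30.0
```

Call:
arm_command([
  [0,0,0,0,0,0.3,0.9],
  [0,0,0,0,0,0.3,0.9],
  [0,0,0,0,0,0.3,0.9],
  [0,0,0,0,0,0.3,0.9],
])

```text
time_s: 51.98
tcp_pos: [0.5648, 0.0582, 0.0963]
ee_rot: [[-0.038, -0.999, 0.005], [-0.999, 0.038, 0.002], [-0.002, -0.005, -1.0]]
wrist_force: [1.6, 2.7, 8.3]
gripper_width: 0.215
gripper_force: 29.9
```

Call:
arm_command([
  [0,0,0,0,0,0.2,0.9],
  [0,0,0,0,0,0.2,0.9],
  [0,0,0,0,0,0.2,0.9],
  [0,0,0,0,0,0.2,0.9],
])

```text
time_s: 52.32
tcp_pos: [0.5647, 0.0582, 0.0943]
ee_rot: [[-0.038, -0.999, 0.005], [-0.999, 0.038, 0.002], [-0.002, -0.005, -1.0]]
wrist_force: [1.7, 3.4, 7.8]
gripper_width: 0.214
gripper_force: 29.9
```

Call:
arm_command([
  [0,0,0,0,0,0.3,0.9],
  [0,0,0,0,0,0.3,0.9],
  [0,0,0,0,0,0.3,0.9],
  [0,0,0,0,0,0.3,0.9],
])

```text
time_s: 52.65
tcp_pos: [0.5647, 0.0582, 0.0926]
ee_rot: [[-0.038, -0.999, 0.005], [-0.999, 0.038, 0.002], [-0.002, -0.005, -1.0]]
wrist_force: [-1.4, 3.1, 14.5]
gripper_width: 0.214
gripper_force: 29.4
```

Call:
arm_command([
  [0,0,0,0,0,0.2,0.9],
  [0,0,0,0,0,0.2,0.9],
  [0,0,0,0,0,0.2,0.9],
  [0,0,0,0,0,0.2,0.9],
])

```text
time_s: 52.98
tcp_pos: [0.5646, 0.0582, 0.0919]
ee_rot: [[-0.037, -0.999, 0.006], [-0.999, 0.037, 0.002], [-0.002, -0.006, -1.0]]
wrist_force: [-3.6, 4.0, 20.2]
gripper_width: 0.217
gripper_force: 28.9
```

```bash
python3 - <<'E'
from h import *
sc=cap('scene'); print(proj(sc,H(2.9)),sense()['wrist_force'],sense()['tcp_pos'])
u,v=map(int,proj(sc,H(2.9)+PX*.08))
x0,y0=u-75,v-75
im=cv2.resize(sc['pixels'][y0:y0+150,x0:x0+170],None,fx=4,fy=4,interpolation=cv2.INTER_CUBIC)
px=lambda p: tuple(int(k) for k in (proj(sc,p)-[x0,y0]+.5)*4)
for f,col in ((2.9,(0,255,0)),(8,(0,0,255))):
    for d in (-1,1): cv2.circle(im,px(H(f)+d*.058*PV),4,col,1)
cv2.imwrite('pics/c7.png',im)
E
```

```text
[241.5883934  201.47727598] [-3.42883829  3.34439645 20.92121749] [0.56463255 0.05817431 0.09188513]
```

View pics/c7.png

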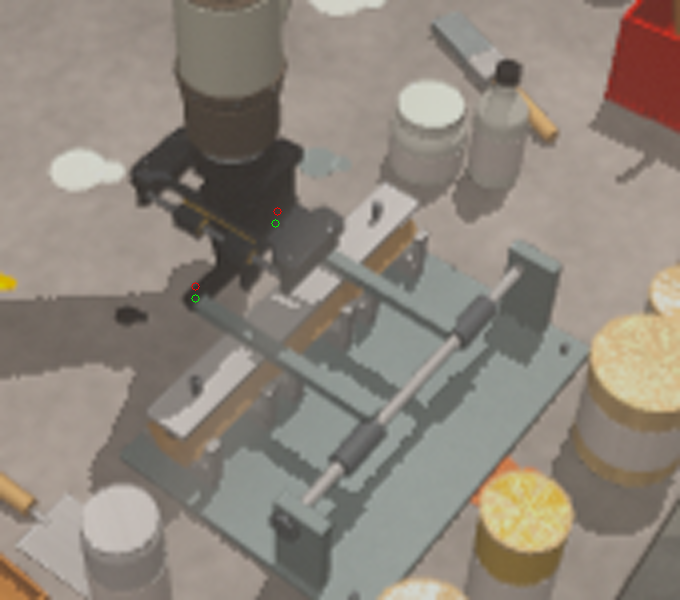

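Force climbed to 21 N at the end with almost no further travel, and the picture shows the platen level over the blocks with its arms meeting the green marks (195,298). It's at the stop, so I'll guide it back up and release.

Call:
arm_command([
  [0,0,0,0,0,-0.6,0.9],
  [0,0,0,0,0,-1.3,0.9],
  [0,0,0,0,0,-1.3,0.9],
])

```text
time_s: 53.28
tcp_pos: [0.5655, 0.0581, 0.1033]
ee_rot: [[-0.038, -0.999, 0.007], [-0.999, 0.038, 0.002], [-0.002, -0.007, -1.0]]
wrist_force: [4.2, 1.6, 5.0]
gripper_width: 0.215
gripper_force: 29.4
```

Call:
arm_command([
  [0,0,0,0,-0.1,-1.0,0.9],
  [0,0,0,0,-0.2,-2.1,0.9],
  [0,0,0,0,-0.4,-3.1,0.9],
  [0,0,0,0,-0.7,-4.2,0.9],
  [0,0,0,0,-1.0,-5.2,0.9],
  [0,0,0,0,-1.3,-6.2,0.9],
  [0,0,0,0,-1.7,-7.2,0.9],
  [0,0,0,0,-2.2,-8.2,0.9],
])

```text
time_s: 53.95
tcp_pos: [0.5937, 0.0569, 0.1841]
ee_rot: [[-0.038, -0.999, 0.021], [-0.999, 0.038, 0.003], [-0.004, -0.021, -1.0]]
wrist_force: [29.7, -3.2, -16.0]
gripper_width: 0.208
gripper_force: 30.8
```

Call:
arm_command([
  [0,0,0,0,-0.5,-0.9,0.9],
  [0,0,0,0,-1.1,-1.8,0.9],
  [0,0,0,0,-1.7,-2.7,0.9],
  [0,0,0,0,-2.4,-3.6,0.9],
  [0,0,0,0,-3.1,-4.4,0.9],
  [0,0,0,0,-3.8,-5.2,0.9],
  [0,0,0,0,-4.6,-5.9,0.9],
  [0,0,0,0,-5.4,-6.6,0.9],
])

```text
time_s: 54.62
tcp_pos: [0.6429, 0.0545, 0.2391]
ee_rot: [[-0.042, -0.999, 0.001], [-0.999, 0.042, 0.003], [-0.003, -0.001, -1.0]]
wrist_force: [27.0, -2.9, -33.0]
gripper_width: 0.203
gripper_force: 31.8
```

Call:
arm_command([
  [0,0,0,0,-0.9,-0.7,0.9],
  [0,0,0,0,-1.7,-1.3,0.9],
  [0,0,0,0,-2.7,-1.8,0.9],
  [0,0,0,0,-3.6,-2.4,0.9],
  [0,0,0,0,-4.6,-2.8,0.9],
  [0,0,0,0,-5.6,-3.2,0.9],
  [0,0,0,0,-6.4,-3.5,0.9],
  [0,0,0,0,-6.4,-3.5,0.9],
])

```text
time_s: 55.28
tcp_pos: [0.7021, 0.0515, 0.2742]
ee_rot: [[-0.041, -0.999, -0.012], [-0.999, 0.041, 0.0], [0.0, 0.012, -1.0]]
wrist_force: [7.8, -0.6, -15.8]
gripper_width: 0.213
gripper_force: 30.8
```

Call:
arm_command([
  [0,0,0,0,0,0,-0.9],
  [0,0,0,0,0,0,-0.9],
  [0,0,0,0,0,0,-0.9],
  [0,0,0,0,0,0,-0.9],
  [0,0,0,0,0,0,-0.9],
  [0,0,0,0,0,0,-0.9],
  [0,0,0,0,0,0,-0.9],
  [0,0,0,0,0,0,-0.9],
])

```text
time_s: 55.95
tcp_pos: [0.7012, 0.051, 0.282]
ee_rot: [[-0.04, -0.999, -0.004], [-0.999, 0.04, -0.0], [0.0, 0.004, -1.0]]
wrist_force: [-1.0, 0.1, -0.7]
gripper_width: 0.731
gripper_force: 0.0
```

Call:
arm_command([
  [0,0,0,0,0,-4,-0.9],
  [0,0,0,0,0,-8,-0.9],
  [0,0,0,0,0,-11,-0.9],
  [0,0,0,0,0,-11,-0.9],
  [0,0,0,0,0,-11,-0.9],
])

```text
time_s: 56.37
tcp_pos: [0.7023, 0.0511, 0.3947]
ee_rot: [[-0.04, -0.999, 0.001], [-0.999, 0.04, 0.001], [-0.001, -0.001, -1.0]]
wrist_force: [0.1, 0.4, -0.6]
gripper_width: 0.944
gripper_force: 0.0
```

```bash
cat > kin.py <<'E'
from h import *
from scipy.optimize import least_squares
S=np.array([[91.822,22.091,.379,-.031,-68.412,-14.816,.140,.608,.240],
[9.213,19.366,-20.157,4.101,-34.105,-9.472,.62085,-.07245,.15843],
[10.542,25.085,-31.915,16.210,-15.204,-28.0,.61886,-.06232,.07068],
[22.098,14.639,-21.959,-38.145,-50.124,-83.834,.42879,.18552,.12727],
[26.769,9.109,-34.361,18.027,-31.147,-43.570,.54526,.05333,.19221],
[66.660,39.168,5.013,7.319,-84.900,12.080,.40840,.45435,.12924],
[63.140,31.922,-13.026,13.546,-72.696,19.534,.4199,.34297,.11933],
[57.806,27.274,-22.847,16.683,-66.779,21.791,.42974,.25292,.11919],
[38.182,12.138,-31.801,22.532,-33.466,-58.035,.55018,.16761,.19245],
[16.934,30.164,19.775,-.032,-79.813,-19.222,.71395,.0505,.28540]])
def E(a,d): return Ro.from_euler(a,d,degrees=True)
def chain(j,s4=-1,s6=-1):
    q=j[1]-j[2]; return E('z',j[0])*E('y',q)*E('x',s4*j[3])*E('y',-j[4])*E('x',s6*j[5])
def cols(j,s4):
    q=np.radians(j[1]-j[2]); b=np.radians(j[1]); B=np.array([[1,0,0],[0,1,0],[0,0,1],[np.sin(b),0,np.cos(b)],[np.cos(q),0,-np.sin(q)],[np.sin(q),0,np.cos(q)]]).T
    return np.column_stack([E('z',j[0]).as_matrix()@B, chain(j,s4).as_matrix()[:,0]])
best=None
for s4 in(-1,1):
    A=np.vstack([cols(s[:6],s4) for s in S]); y=S[:,6:].ravel(); x,*_=np.linalg.lstsq(A,y,rcond=None); r=np.abs(A@x-y).max()
    if best is None or r<best[0]: best=(r,s4,x)
err,S4,K=best
s=sense(); C={s6:(chain(s['joints'],S4,s6).inv()*Ro.from_matrix(s['ee_rot'])) for s6 in(-1,1)}
R0=Ro.from_matrix([[0.974,-0.225,0],[-0.225,-0.974,-.002],[0,.002,-1]])
S6=min(C,key=lambda k:((chain(S[0],S4,k)*C[k]).inv()*R0).magnitude()); CC=C[S6]
LO=np.array([-179.8,-69.2,-61.2,-181.2,-171.1,-177.4]);HI=np.array([179.8,118.1,80.6,117.6,-9.2,177.4])
def fk(j): return cols(j,S4)@K, chain(j,S4,S6)*CC
def ik(p,R,j0):
    Rt=Ro.from_matrix(R)
    def f(j):
        a,b=fk(j); return np.r_[(a-p)*20,(b.inv()*Rt).as_rotvec()*3]
    o=least_squares(f,np.clip(j0,LO+1,HI-.5),bounds=(LO,HI)); return o.x,np.sqrt(2*o.cost)
E
python3 - <<'E'
from kin import *
print(err,S4,S6,K.round(3),(fk(S[0])[1].inv()*R0).magnitude())
T=np.array([.4632,-.3311,0]); tx=yv(-3.8); ty=np.cross([0,0,1],tx)
j0=np.array(s['joints'])
for tilt in (0,10,19,24,30):
  for k in (.08,0,-.08):
    c=T+tx*k+[0,0,.030]; R=orient(-93.8,-1,tilt); out=[]
    j,e=ik(tcp(c,R,.008),R,[-5,25,-25,5,-25,-25]); out.append((j.round(0).tolist(),round(e,3))); print(tilt,k,out)
E
```

```text
0.08985428340708174 -1 -1 [ 0.064 -0.153  0.107  0.566  0.342  0.017  0.286] 0.0002944765313373743
0 0.08 [([-18.0, 35.0, -15.0, 0.0, -40.0, 14.0], np.float64(0.0))]
0 0 [([-20.0, 30.0, -27.0, -0.0, -34.0, 16.0], np.float64(0.0))]
0 -0.08 [([-23.0, 25.0, -37.0, -0.0, -28.0, 19.0], np.float64(0.0))]
10 0.08 [([-19.0, 32.0, -23.0, -6.0, -26.0, 21.0], np.float64(0.0))]
10 0 [([-22.0, 27.0, -34.0, -9.0, -20.0, 26.0], np.float64(0.0))]
10 -0.08 [([-25.0, 23.0, -44.0, -15.0, -14.0, 35.0], np.float64(0.0))]
19 0.08 [([-20.0, 30.0, -30.0, -25.0, -13.0, 40.0], np.float64(0.0))]
19 0 [([-24.0, 26.0, -40.0, -47.0, -9.0, 65.0], np.float64(0.031))]
19 -0.08 [([-28.0, 23.0, -49.0, -90.0, -9.0, 113.0], np.float64(0.076))]
24 0.08 [([-22.0, 30.0, -33.0, -60.0, -9.0, 76.0], np.float64(0.054))]
24 0 [([-25.0, 26.0, -44.0, -111.0, -9.0, 130.0], np.float64(0.019))]
24 -0.08 [([-29.0, 23.0, -53.0, -131.0, -13.0, 154.0], np.float64(0.0))]
30 0.08 [([-22.0, 30.0, -38.0, -128.0, -12.0, 145.0], np.float64(0.0))]
30 0 [([-26.0, 27.0, -48.0, -141.0, -17.0, 162.0], np.float64(0.0))]
30 -0.08 [([-30.0, 25.0, -58.0, -146.0, -23.0, 171.0], np.float64(0.0))]
```

```bash
python3 - <<'E'
from kin import *
for s4 in(-1,1):
    A=np.vstack([cols(s[:6],s4) for s in S]); y=S[:,6:].ravel(); x=np.linalg.lstsq(A,y,rcond=None)[0]
    print(s4,x.round(3),np.abs(A@x-y).reshape(-1,3).max(1).round(3))
a=np.array([[0.988,-.132,-.074],[-.151,-.857,-.492],[.001,.498,-.867]])  # sample 5
for s4 in(-1,1):
  for s6 in (-1,1):
    c=chain(S[-1],s4,s6).inv()*Ro.from_euler('z',0); C0=(chain(S[0],s4,s6).inv()*R0)
    print(s4,s6,np.degrees(((chain(S[5],s4,s6)*C0).inv()*Ro.from_matrix(a)).magnitude()))
E
```

```text
-1 [ 0.064 -0.153  0.107  0.566  0.342  0.017  0.286] [0.007 0.008 0.003 0.09  0.019 0.009 0.009 0.008 0.027 0.019]
1 [ 0.322 -0.169  0.26   0.097  0.287 -0.044 -0.024] [0.013 0.06  0.121 0.137 0.043 0.036 0.075 0.1   0.046 0.047]
-1 -1 0.03840323830565135
-1 1 53.79524124808801
1 -1 14.686942064765953
1 1 56.885095737099775
```

```bash
python3 - <<'E'
s=open('kin.py').read()
s=s.replace("    return np.column_stack([E('z',j[0]).as_matrix()@B, chain(j,s4).as_matrix()[:,0]])",
"""    w=(E('z',j[0])*E('y',j[1]-j[2])*E('x',s4*j[3])).as_matrix()
    v=(E('z',j[0])*E('y',j[1]-j[2])*E('x',s4*j[3])*E('y',-j[4])).as_matrix()
    return np.column_stack([E('z',j[0]).as_matrix()@B[:,1:], w[:,1],w[:,2],v[:,0],v[:,2]])""")
open('kin.py','w').write(s)
E
python3 - <<'E'
from kin import *
for s4 in(-1,):
    A=np.vstack([cols(s[:6],s4) for s in S]); y=S[:,6:].ravel(); x,_,rk,sv=np.linalg.lstsq(A,y,rcond=None)
    print(s4,rk,sv.round(2),x.round(3),np.abs(A@x-y).reshape(-1,3).max(1).round(4))
j=s['joints']; print(fk(j)[0],s['tcp_pos'])
E
```

```text
-1 9 [6.75 4.62 4.43 1.12 0.93 0.9  0.62 0.36 0.26] [ 0.     0.16   0.565  0.422  0.    -0.16  -0.     0.288 -0.   ] [0.0004 0.     0.0001 0.0001 0.0001 0.0001 0.     0.     0.     0.0002]
[0.70208667 0.05113707 0.39448535] [0.70228621 0.05114823 0.39468421]
```

```bash
cat >> kin.py <<'E'
def opitch(xyaw,side,tilt,phi):
    "orient() then turned by phi about the closing axis (tool y)"
    return orient(xyaw,side,tilt)@Ro.from_euler('y',phi,degrees=True).as_matrix()
T=np.array([.4632,-.3311,0]); tx=yv(-3.8)
def solve(c,R,b=.018):
    best=None
    for j4 in(0,40,-40,-90,90,-140):
        j,e=ik(tcp(c,R,b),R,[np.degrees(np.arctan2(c[1],c[0]))+12,25,-30,j4,-25,-20-j4])
        k=(e>.005)*100*e+abs(j[3])/200
        if best is None or k<best[0]: best=(k,j,e)
    return best[1].round(0).astype(int).tolist(),round(best[2],3)
E
python3 - <<'E'
from kin import *
for phi in (-40,-25,-15,15,25,40):
    print(phi,'nests',*[solve(nest(i)+[0,0,z],opitch(-92.46,-1,30,phi)) for i in(0,2) for z in (0,.08)])
    print('   tray',*[solve(T+tx*k+[0,0,.030],opitch(-93.8,-1,30,phi)) for k in(.085,-.085)])
E
```

```text
-40 nests ([-19, 34, -5, -61, -56, 67], np.float64(0.0)) ([-18, 27, -3, -57, -60, 57], np.float64(0.0)) ([3, 31, -10, -71, -40, 60], np.float64(0.0)) ([6, 23, -9, -62, -41, 46], np.float64(0.0))
   tray ([-43, 43, 9, -51, -73, 74], np.float64(0.0)) ([-53, 37, -7, -48, -73, 87], np.float64(0.0))
-25 nests ([-11, 28, -12, -54, -37, 55], np.float64(0.0)) ([-9, 21, -10, -46, -41, 44], np.float64(0.0)) ([17, 26, -16, -51, -19, 32], np.float64(0.0)) ([20, 19, -16, -36, -21, 13], np.float64(0.0))
   tray ([-39, 36, -1, -48, -55, 71], np.float64(0.0)) ([-50, 29, -16, -48, -56, 85], np.float64(0.0))
-15 nests ([-2, 25, -18, -42, -22, 39], np.float64(0.0)) ([0, 18, -17, -31, -27, 25], np.float64(0.0)) ([26, 26, -23, -22, -9, -3], np.float64(0.201)) ([29, 19, -30, 5, -9, -32], np.float64(0.07))
   tray ([-34, 32, -7, -45, -41, 67], np.float64(0.0)) ([-47, 25, -21, -49, -43, 84], np.float64(0.0))
15 nests ([-5, 24, -48, 118, -18, -118], np.float64(0.243)) ([-3, 16, -48, 107, -16, -107], np.float64(0.0)) ([27, 28, -44, 92, -27, -121], np.float64(0.0)) ([34, 22, -39, 68, -32, -100], np.float64(0.0))
   tray ([-46, 28, -28, -143, -9, 177], np.float64(0.486)) ([-41, 18, -33, -73, -9, 104], np.float64(0.271))
25 nests ([0, 26, -50, 118, -30, -123], np.float64(0.004)) ([7, 19, -48, 94, -30, -104], np.float64(0.0)) ([35, 32, -39, 75, -39, -113], np.float64(0.0)) ([39, 26, -34, 61, -45, -99], np.float64(0.0))
   tray ([-46, 28, -28, -143, -9, 177], np.float64(0.375)) ([-58, 19, -41, -132, -10, 177], np.float64(0.044))
40 nests ([14, 32, -47, 95, -47, -118], np.float64(0.0)) ([17, 25, -45, 82, -48, -104], np.float64(0.0)) ([42, 39, -30, 61, -56, -107], np.float64(0.0)) ([43, 33, -27, 55, -62, -98], np.float64(0.0))
   tray ([-22, 32, -49, 118, -40, -111], np.float64(0.538)) ([-58, 18, -41, -133, -9, 177], np.float64(0.82))
```

```bash
cat >> kin.py <<'E'
def check(wps,j=None):
    p,R=cur(); j=np.array(sense()['joints']) if j is None else j; J=[j]; E=[]
    for w in wps:
        p1=np.array(w[0]); R1=R if w[1] is None else w[1]; sl=Slerp([0,1],Ro.from_matrix([R,R1]))
        for t in np.linspace(.125,1,8):
            j,e=ik(p+(p1-p)*t,sl(t).as_matrix(),j); J.append(j); E.append(e)
        p,R=p1,R1
    J=np.array(J); print('err',max(E).round(4),'min',J.min(0).round(0),'max',J.max(0).round(0),'maxstep',np.abs(np.diff(J,axis=0)).max(0).round(0)); return j
PHI=-22; Rg=opitch(-92.46,-1,30,PHI); Rt=opitch(-93.8,-1,30,PHI); B=.021
ty=np.cross([0,0,1],tx)
def pick(i):
    g=tcp(nest(i),Rg,B); return [(g-.10*Rg[:,2],Rg,-.38,3),(g,Rg,-.38,4)]
def place(i,k):
    g=tcp(nest(i),Rg,B); c=T+tx*k+ty*.008+[0,0,.0305]; d=tcp(c,Rt,B)
    return [(g,Rg,.3,7),(g+[0,0,.03],Rg,.3,1),(g+[-.11,0,.12],Rg,.3,1),(tcp([.5,-.2,.18],Rt,B),Rt,.3,0),(d+[0,0,.10],Rt,.3,2),(d,Rt,.3,4)]
E
python3 - <<'E'
from kin import *
setcur()
a=[([.56,.0,.36],orient(-92.46,-1,10),-.38,0),([.50,-.06,.30],Rg,-.38,0)]+pick(0)
j=check(a+place(0,.085))
for i,k in((1,0),(2,-.085)):
    print(i,[solve(nest(i)+[0,0,z],Rg,B) for z in (0,.1)],solve(T+tx*k+[0,0,.03],Rt,B))
plan(a)
E
```

```text
err 0.0 min [-37.  -1. -23. -51. -93. -22.] max [ 18.  34.  31.   4. -33.  70.] maxstep [4. 3. 5. 7. 4. 9.]
1 [([6, 25, -17, -50, -24, 40], np.float64(0.0)), ([9, 16, -16, -35, -29, 21], np.float64(0.0))] ([-43, 31, -11, -48, -51, 77], np.float64(0.0))
2 [([21, 26, -18, -42, -14, 21], np.float64(0.0)), ([24, 17, -20, -23, -19, -1], np.float64(0.0))] ([-50, 28, -17, -48, -53, 85], np.float64(0.0))
5 x [0.173, 0.001, 0.003, 5.68, 14.02, 3.44, -0.38]
6 x [0.345, -0.38, -0.067, 6.26, 6.69, 4.92, -0.38]
8 x [-0.0, 0.0, -0.0, 10.09, 1.65, 13.67, -0.38]
8 x [-0.0, 0.0, -0.0, 0.0, 0.0, 10.0, -0.38]
```

Call:
arm_command([
  [0.173,0.001,0.003,5.68,14.02,3.44,-0.38],
  [0.173,0.001,0.003,5.68,14.02,3.44,-0.38],
  [0.173,0.001,0.003,5.68,14.02,3.44,-0.38],
  [0.173,0.001,0.003,5.68,14.02,3.44,-0.38],
  [0.173,0.001,0.003,5.68,14.02,3.44,-0.38],
])

```text
time_s: 56.78
tcp_pos: [0.5521, -0.0022, 0.3542]
ee_rot: [[-0.044, -0.986, 0.159], [-0.999, 0.043, -0.009], [0.002, -0.16, -0.987]]
wrist_force: [0.1, -0.4, -0.6]
gripper_width: 0.712
gripper_force: 0.0
```

Call:
arm_command([
  [0.345,-0.38,-0.067,6.26,6.69,4.92,-0.38],
  [0.345,-0.38,-0.067,6.26,6.69,4.92,-0.38],
  [0.345,-0.38,-0.067,6.26,6.69,4.92,-0.38],
  [0.345,-0.38,-0.067,6.26,6.69,4.92,-0.38],
  [0.345,-0.38,-0.067,6.26,6.69,4.92,-0.38],
  [0.345,-0.38,-0.067,6.26,6.69,4.92,-0.38],
  [0.345,-0.38,-0.067,6.26,6.69,4.92,-0.38],
])

```text
time_s: 57.37
tcp_pos: [0.4991, -0.0613, 0.2973]
ee_rot: [[0.142, -0.869, 0.474], [-0.935, 0.039, 0.352], [-0.324, -0.494, -0.807]]
wrist_force: [0.7, 0.2, 0.3]
gripper_width: 0.687
gripper_force: 0.0
```

Call:
arm_command([
  [0,0,0,10.09,1.65,13.67,-0.38],
  [0,0,0,10.09,1.65,13.67,-0.38],
  [0,0,0,10.09,1.65,13.67,-0.38],
  [0,0,0,10.09,1.65,13.67,-0.38],
  [0,0,0,10.09,1.65,13.67,-0.38],
  [0,0,0,10.09,1.65,13.67,-0.38],
  [0,0,0,10.09,1.65,13.67,-0.38],
  [0,0,0,10.09,1.65,13.67,-0.38],
])

```text
time_s: 58.03
tcp_pos: [0.5656, -0.1049, 0.1495]
ee_rot: [[0.149, -0.866, 0.478], [-0.935, 0.034, 0.353], [-0.322, -0.499, -0.804]]
wrist_force: [-0.3, -0.5, -0.6]
gripper_width: 0.685
gripper_force: 0.0
```

```bash
python3 - <<'E'
from kin import *
g=tcp(nest(0),Rg,B)-.10*Rg[:,2]; print(s['tcp_pos'],g,(Ro.from_matrix(Rg).inv()*Ro.from_matrix(s['ee_rot'])).as_rotvec(),s['joints'])
w=cap('wrist')
# look for pad/wood: compare expected block outline
iou(nest(0),87.54)
sc=cap('scene'); 
im=np.zeros((384,800,3),np.uint8); im[:,:400]=w['pixels'][:,60:460]; im[:,400:]=cv2.resize(sc['pixels'][135:260,205:335],(400,384),interpolation=cv2.INTER_CUBIC)
for i in range(3):
  for d in(-.05,.05):
    q=proj(w,nest(i)+d*PV+[0,0,.025],True)-[60,0]; 
    if 0<q[0]<400: cv2.circle(im,tuple(int(v) for v in q),4,(0,255,0),1)
cv2.imwrite('pics/c8.png',im)
E
```

```text
[ 0.56559052 -0.10490865  0.14953053] [ 0.56607551 -0.10517196  0.14915874] [-0.00189149  0.00138613 -0.00234551] [-11.65299403  16.99355141 -15.59538017 -43.627439   -39.87708474
  45.2488589 ]
wood 5110 model 6445 cent [264.5 186.4] [258.2 185.2] cols [230. 289.] [229. 288.]
```

View pics/c8.png

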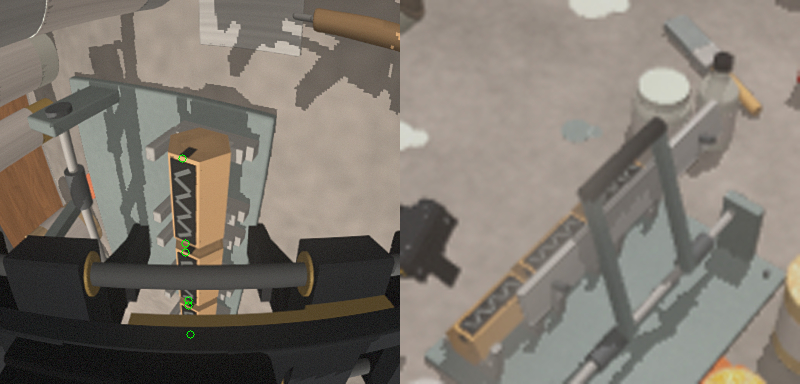

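The nest0 block sits at the model marks, e.g. (183,158), between the fingers, and the platen is back open. That was my last allowed picture, so I continue on numbers.

```bash
python3 - <<'E'
from kin import *
plan(place(0,.085))
p,R=cur(); print('--open/back'); 
b=[(p,R,-.29,5),(p-.10*R[:,2],R,-.29,1)]
plan(b)
E
```

```text
8 x [-0.0, 0.0, -0.0, 0.0, 0.0, 0.0, 0.3]
3 x [-0.0, 0.0, -0.0, -0.97, -1.5, -2.41, 0.3]
6 x [-0.0, 0.0, -0.0, -4.55, 5.02, -12.49, 0.3]
5 x [0.007, 0.012, 0.019, 12.38, 0.32, -6.2, 0.3]
7 x [0.001, -0.0, -0.0, 14.28, -2.47, 1.92, 0.3]
8 x [-0.0, -0.0, -0.0, 3.25, 5.0, 8.03, 0.3]
--open/back
6 x [-0.0, 0.0, 0.0, 0.0, 0.0, 0.0, -0.29]
5 x [-0.0, 0.0, 0.0, 0.0, 0.0, -10.0, -0.29]
```

Call:
arm_command([
  [0,0,0,0,0,10,-0.38],
  [0,0,0,0,0,10,-0.38],
  [0,0,0,0,0,10,-0.38],
  [0,0,0,0,0,10,-0.38],
  [0,0,0,0,0,10,-0.38],
  [0,0,0,0,0,10,-0.38],
  [0,0,0,0,0,10,-0.38],
  [0,0,0,0,0,10,-0.38],
])

```text
time_s: 58.85
tcp_pos: [0.6128, -0.0709, 0.0685]
ee_rot: [[0.146, -0.866, 0.478], [-0.935, 0.037, 0.353], [-0.323, -0.499, -0.804]]
wrist_force: [0.4, -0.3, -0.5]
gripper_width: 0.692
gripper_force: 0.0
```

Call:
arm_command([
  [0,0,0,0,0,0,0.3],
  [0,0,0,0,0,0,0.3],
  [0,0,0,0,0,0,0.3],
  [0,0,0,0,0,0,0.3],
  [0,0,0,0,0,0,0.3],
  [0,0,0,0,0,0,0.3],
  [0,0,0,0,0,0,0.3],
  [0,0,0,0,0,0,0.3],
])

```text
time_s: 59.52
tcp_pos: [0.6137, -0.0708, 0.0678]
ee_rot: [[0.146, -0.866, 0.478], [-0.935, 0.037, 0.353], [-0.323, -0.499, -0.804]]
wrist_force: [0.2, -1.3, 6.2]
gripper_width: 0.571
gripper_force: 30.0
```

Call:
arm_command([
  [0,0,0,-0.97,-1.5,-2.41,0.3],
  [0,0,0,-0.97,-1.5,-2.41,0.3],
  [0,0,0,-0.97,-1.5,-2.41,0.3],
])

```text
time_s: 59.77
tcp_pos: [0.6127, -0.0701, 0.0971]
ee_rot: [[0.147, -0.867, 0.476], [-0.935, 0.036, 0.354], [-0.324, -0.497, -0.805]]
wrist_force: [-0.1, -0.2, -1.7]
gripper_width: 0.574
gripper_force: 30.0
```

Call:
arm_command([
  [0,0,0,-4.55,5.02,-12.49,0.3],
  [0,0,0,-4.55,5.02,-12.49,0.3],
  [0,0,0,-4.55,5.02,-12.49,0.3],
  [0,0,0,-4.55,5.02,-12.49,0.3],
  [0,0,0,-4.55,5.02,-12.49,0.3],
  [0,0,0,-4.55,5.02,-12.49,0.3],
])

```text
time_s: 60.27
tcp_pos: [0.5022, -0.0699, 0.1866]
ee_rot: [[0.145, -0.868, 0.476], [-0.935, 0.037, 0.354], [-0.324, -0.496, -0.805]]
wrist_force: [0.7, -0.3, -1.3]
gripper_width: 0.569
gripper_force: 30.0
```

Call:
arm_command([
  [0.007,0.012,0.019,12.38,0.32,-6.2,0.3],
  [0.007,0.012,0.019,12.38,0.32,-6.2,0.3],
  [0.007,0.012,0.019,12.38,0.32,-6.2,0.3],
  [0.007,0.012,0.019,12.38,0.32,-6.2,0.3],
  [0.007,0.012,0.019,12.38,0.32,-6.2,0.3],
])

```text
time_s: 60.68
tcp_pos: [0.4894, -0.2114, 0.1925]
ee_rot: [[0.118, -0.868, 0.482], [-0.938, 0.062, 0.34], [-0.325, -0.493, -0.807]]
wrist_force: [-0.2, 0.3, -1.9]
gripper_width: 0.568
gripper_force: 30.0
```

Call:
arm_command([
  [0.001,0,0,14.28,-2.47,1.92,0.3],
  [0.001,0,0,14.28,-2.47,1.92,0.3],
  [0.001,0,0,14.28,-2.47,1.92,0.3],
  [0.001,0,0,14.28,-2.47,1.92,0.3],
  [0.001,0,0,14.28,-2.47,1.92,0.3],
  [0.001,0,0,14.28,-2.47,1.92,0.3],
  [0.001,0,0,14.28,-2.47,1.92,0.3],
])

```text
time_s: 61.27
tcp_pos: [0.5371, -0.335, 0.1438]
ee_rot: [[0.123, -0.867, 0.482], [-0.937, 0.058, 0.344], [-0.327, -0.494, -0.806]]
wrist_force: [-1.0, 0.2, -1.1]
gripper_width: 0.574
gripper_force: 30.0
```

```bash
python3 - <<'E'
from kin import *
c=T+tx*.085+ty*.008+[0,0,.0305]; d=tcp(c,Rt,B); print(s['tcp_pos'],d+[0,0,.1],s['gripper_width'],(Ro.from_matrix(Rt).inv()*Ro.from_matrix(s['ee_rot'])).as_rotvec())
iou(c+[0,0,.1],86.2)
w=load('wrist')
print([w['pixels'][int(round(q[1])),int(round(q[0]))].tolist() for q in (proj(w,c+[0,0,.126]-ty*t,True) for t in (0.,.01,.02,.03))])
E
```

```text
[ 0.53714338 -0.33498812  0.14380424] [ 0.53830793 -0.33595511  0.14736226] 0.5737689009280974 [-0.00602704 -0.00091305  0.00292661]
wood 12380 model 10120 cent [278.9 182.9] [252.9 202.4] cols [210. 334.] [203. 302.]
[[68, 70, 74], [90, 94, 97], [50, 55, 57], [73, 75, 79]]
```

Call:
arm_command([
  [0,0,0,3.25,5.0,8.03,0.3],
  [0,0,0,3.25,5.0,8.03,0.3],
  [0,0,0,3.25,5.0,8.03,0.3],
  [0,0,0,3.25,5.0,8.03,0.3],
  [0,0,0,3.25,5.0,8.03,0.3],
  [0,0,0,3.25,5.0,8.03,0.3],
  [0,0,0,3.25,5.0,8.03,0.3],
  [0,0,0,3.25,5.0,8.03,0.3],
])

```text
time_s: 61.98
tcp_pos: [0.537, -0.3362, 0.0465]
ee_rot: [[0.124, -0.866, 0.485], [-0.938, 0.056, 0.341], [-0.323, -0.497, -0.805]]
wrist_force: [0.5, -0.1, -1.7]
gripper_width: 0.565
gripper_force: 30.0
```

Call:
arm_command([
  [0,0,0,0,0,0,-0.29],
  [0,0,0,0,0,0,-0.29],
  [0,0,0,0,0,0,-0.29],
  [0,0,0,0,0,0,-0.29],
  [0,0,0,0,0,0,-0.29],
  [0,0,0,0,0,0,-0.29],
])

```text
time_s: 62.48
tcp_pos: [0.5368, -0.3366, 0.0457]
ee_rot: [[0.123, -0.866, 0.484], [-0.938, 0.057, 0.342], [-0.324, -0.497, -0.805]]
wrist_force: [0.2, 0.2, -0.8]
gripper_width: 0.641
gripper_force: 0.0
```

Call:
arm_command([
  [0,0,0,0,0,-10,-0.29],
  [0,0,0,0,0,-10,-0.29],
  [0,0,0,0,0,-10,-0.29],
  [0,0,0,0,0,-10,-0.29],
  [0,0,0,0,0,-10,-0.29],
])

```text
time_s: 62.9
tcp_pos: [0.4883, -0.3712, 0.1272]
ee_rot: [[0.123, -0.865, 0.486], [-0.939, 0.058, 0.34], [-0.323, -0.498, -0.805]]
wrist_force: [-0.2, 0.5, -0.4]
gripper_width: 0.647
gripper_force: 0.0
```

```bash
python3 - <<'E'
from kin import *
a=[([.48,-.25,.22],Rt,-.38,0),([.50,-.03,.26],Rg,-.38,0)]+pick(1)
check(a+place(1,0)); plan(a); print('---'); plan(place(1,0))
E
```

```text
err 0.0 min [-42.   0. -29. -50. -59.  17.] max [ 12.  30.  -2. -32. -24.  77.] maxstep [6. 2. 2. 3. 4. 6.]
5 x [-0.0, -0.0, -0.0, -14.39, -3.1, -3.76, -0.38]
7 x [-0.008, -0.012, -0.019, -21.68, -2.45, 5.31, -0.38]
8 x [-0.0, 0.0, -0.0, 0.94, -0.45, 13.72, -0.38]
8 x [-0.0, 0.0, -0.0, -0.0, -0.0, 10.0, -0.38]
---
8 x [-0.0, 0.0, -0.0, -0.0, -0.0, -0.0, 0.3]
3 x [-0.0, 0.0, -0.0, -0.97, -1.5, -2.41, 0.3]
6 x [-0.0, 0.0, -0.0, -4.55, 5.02, -12.5, 0.3]
5 x [0.004, 0.006, 0.009, 11.52, 0.16, -5.26, 0.3]
5 x [0.003, 0.006, 0.01, 11.55, 0.03, -5.18, 0.3]
7 x [0.0, -0.0, -0.0, 12.7, 4.89, -2.02, 0.3]
8 x [0.0, -0.0, -0.0, 3.24, 5.0, 8.04, 0.3]
```

Call:
arm_command([
  [0,0,0,-14.39,-3.1,-3.76,-0.38],
  [0,0,0,-14.39,-3.1,-3.76,-0.38],
  [0,0,0,-14.39,-3.1,-3.76,-0.38],
  [0,0,0,-14.39,-3.1,-3.76,-0.38],
  [0,0,0,-14.39,-3.1,-3.76,-0.38],
])

```text
time_s: 63.32
tcp_pos: [0.4798, -0.2466, 0.2214]
ee_rot: [[0.129, -0.864, 0.486], [-0.938, 0.053, 0.343], [-0.322, -0.5, -0.804]]
wrist_force: [0.2, -0.9, 0.5]
gripper_width: 0.689
gripper_force: 0.0
```

Call:
arm_command([
  [-0.008,-0.012,-0.019,-21.68,-2.45,5.31,-0.38],
  [-0.008,-0.012,-0.019,-21.68,-2.45,5.31,-0.38],
  [-0.008,-0.012,-0.019,-21.68,-2.45,5.31,-0.38],
  [-0.008,-0.012,-0.019,-21.68,-2.45,5.31,-0.38],
  [-0.008,-0.012,-0.019,-21.68,-2.45,5.31,-0.38],
  [-0.008,-0.012,-0.019,-21.68,-2.45,5.31,-0.38],
  [-0.008,-0.012,-0.019,-21.68,-2.45,5.31,-0.38],
  [-0.008,-0.012,-0.019,-21.68,-2.45,5.31,-0.38],
])

```text
time_s: 63.98
tcp_pos: [0.499, -0.0288, 0.2566]
ee_rot: [[0.148, -0.869, 0.473], [-0.934, 0.034, 0.355], [-0.324, -0.494, -0.807]]
wrist_force: [-1.5, 0.1, 0.9]
gripper_width: 0.689
gripper_force: 0.0
```

Call:
arm_command([
  [0,0,0,0.94,-0.45,13.72,-0.38],
  [0,0,0,0.94,-0.45,13.72,-0.38],
  [0,0,0,0.94,-0.45,13.72,-0.38],
  [0,0,0,0.94,-0.45,13.72,-0.38],
  [0,0,0,0.94,-0.45,13.72,-0.38],
  [0,0,0,0.94,-0.45,13.72,-0.38],
  [0,0,0,0.94,-0.45,13.72,-0.38],
  [0,0,0,0.94,-0.45,13.72,-0.38],
])

```text
time_s: 64.65
tcp_pos: [0.5701, 0.0084, 0.1487]
ee_rot: [[0.146, -0.866, 0.479], [-0.935, 0.037, 0.353], [-0.323, -0.499, -0.804]]
wrist_force: [-0.0, -1.0, 0.3]
gripper_width: 0.69
gripper_force: 0.0
```

```bash
python3 - <<'E'
from kin import *
print(s['tcp_pos'],tcp(nest(1),Rg,B)-.10*Rg[:,2]); iou(nest(1),87.54)
E
```

```text
[0.57009548 0.00837577 0.14867435] [0.57101153 0.00972206 0.14915874]
wood 4993 model 6319 cent [263.7 187.9] [257.2 187.3] cols [229. 288.] [228. 286.]
```

Call:
arm_command([
  [0,0,0,0,0,10,-0.38],
  [0,0,0,0,0,10,-0.38],
  [0,0,0,0,0,10,-0.38],
  [0,0,0,0,0,10,-0.38],
  [0,0,0,0,0,10,-0.38],
  [0,0,0,0,0,10,-0.38],
  [0,0,0,0,0,10,-0.38],
  [0,0,0,0,0,10,-0.38],
])

```text
time_s: 65.37
tcp_pos: [0.6176, 0.0442, 0.0682]
ee_rot: [[0.146, -0.866, 0.478], [-0.935, 0.037, 0.353], [-0.324, -0.499, -0.804]]
wrist_force: [-0.8, 0.3, 0.0]
gripper_width: 0.693
gripper_force: 0.0
```

Call:
arm_command([
  [0,0,0,0,0,0,0.3],
  [0,0,0,0,0,0,0.3],
  [0,0,0,0,0,0,0.3],
  [0,0,0,0,0,0,0.3],
  [0,0,0,0,0,0,0.3],
  [0,0,0,0,0,0,0.3],
  [0,0,0,0,0,0,0.3],
  [0,0,0,0,0,0,0.3],
])

```text
time_s: 66.03
tcp_pos: [0.6184, 0.0444, 0.0674]
ee_rot: [[0.146, -0.866, 0.478], [-0.935, 0.037, 0.353], [-0.324, -0.498, -0.804]]
wrist_force: [-0.9, -0.4, 6.0]
gripper_width: 0.573
gripper_force: 30.0
```

Call:
arm_command([
  [0,0,0,-0.97,-1.5,-2.41,0.3],
  [0,0,0,-0.97,-1.5,-2.41,0.3],
  [0,0,0,-0.97,-1.5,-2.41,0.3],
])

```text
time_s: 66.28
tcp_pos: [0.6175, 0.045, 0.0969]
ee_rot: [[0.147, -0.867, 0.476], [-0.935, 0.036, 0.354], [-0.324, -0.497, -0.805]]
wrist_force: [0.6, -0.1, -1.9]
gripper_width: 0.572
gripper_force: 30.0
```

Call:
arm_command([
  [0,0,0,-4.55,5.02,-12.5,0.3],
  [0,0,0,-4.55,5.02,-12.5,0.3],
  [0,0,0,-4.55,5.02,-12.5,0.3],
  [0,0,0,-4.55,5.02,-12.5,0.3],
  [0,0,0,-4.55,5.02,-12.5,0.3],
  [0,0,0,-4.55,5.02,-12.5,0.3],
])

```text
time_s: 66.78
tcp_pos: [0.5069, 0.045, 0.1863]
ee_rot: [[0.146, -0.868, 0.475], [-0.935, 0.036, 0.354], [-0.325, -0.496, -0.806]]
wrist_force: [0.7, 0.9, -2.3]
gripper_width: 0.572
gripper_force: 30.0
```

Call:
arm_command([
  [0.004,0.006,0.009,11.52,0.16,-5.26,0.3],
  [0.004,0.006,0.009,11.52,0.16,-5.26,0.3],
  [0.004,0.006,0.009,11.52,0.16,-5.26,0.3],
  [0.004,0.006,0.009,11.52,0.16,-5.26,0.3],
  [0.004,0.006,0.009,11.52,0.16,-5.26,0.3],
])

```text
time_s: 67.2
tcp_pos: [0.4989, -0.0849, 0.1888]
ee_rot: [[0.127, -0.868, 0.48], [-0.937, 0.053, 0.345], [-0.325, -0.494, -0.807]]
wrist_force: [0.4, 0.9, -1.3]
gripper_width: 0.576
gripper_force: 30.0
```

Call:
arm_command([
  [0.003,0.006,0.01,11.55,0.03,-5.18,0.3],
  [0.003,0.006,0.01,11.55,0.03,-5.18,0.3],
  [0.003,0.006,0.01,11.55,0.03,-5.18,0.3],
  [0.003,0.006,0.01,11.55,0.03,-5.18,0.3],
  [0.003,0.006,0.01,11.55,0.03,-5.18,0.3],
])

```text
time_s: 67.62
tcp_pos: [0.4892, -0.2088, 0.193]
ee_rot: [[0.12, -0.868, 0.482], [-0.938, 0.061, 0.342], [-0.326, -0.493, -0.807]]
wrist_force: [0.2, 0.7, -1.8]
gripper_width: 0.569
gripper_force: 30.0
```

Call:
arm_command([
  [0,0,0,12.7,4.89,-2.02,0.3],
  [0,0,0,12.7,4.89,-2.02,0.3],
  [0,0,0,12.7,4.89,-2.02,0.3],
  [0,0,0,12.7,4.89,-2.02,0.3],
  [0,0,0,12.7,4.89,-2.02,0.3],
  [0,0,0,12.7,4.89,-2.02,0.3],
  [0,0,0,12.7,4.89,-2.02,0.3],
  [0,0,0,12.7,4.89,-2.02,0.3],
])

```text
time_s: 68.28
tcp_pos: [0.4532, -0.3289, 0.1465]
ee_rot: [[0.126, -0.867, 0.483], [-0.938, 0.055, 0.343], [-0.324, -0.496, -0.806]]
wrist_force: [-0.0, 0.2, -0.6]
gripper_width: 0.573
gripper_force: 30.0
```

```bash
python3 - <<'E'
from kin import *
c=T+ty*.008+[0,0,.0305]; d=tcp(c,Rt,B); print(s['tcp_pos'],d+[0,0,.1],s['gripper_width'])
w=cap('wrist'); print([w['pixels'][int(round(q[1])),int(round(q[0]))].tolist() for q in (proj(w,c+[0,0,.126]-ty*t,True) for t in (0.,.01,.02,.03))])
c1=c+tx*.085; print('first',[w['pixels'][int(round(q[1])),int(round(q[0]))].tolist() for q in (proj(w,c1+[0,0,.026]-ty*t,True) for t in (-.02,0.,.01,.02,.03))])
p,R=cur(); 
b=[(p,R,-.29,5),(p-.10*R[:,2],R,-.29,1),([.44,-.25,.22],Rt,-.38,0),([.50,.06,.26],Rg,-.38,0)]+pick(2)
check(b+place(2,-.085),solve(c,Rt,B)[0]); plan(b); print('---'); plan(place(2,-.085))
E
```

```text
[ 0.45321929 -0.32890695  0.14653812] [ 0.4534948  -0.33032183  0.14736226] 0.5732203758956116
[[61, 65, 64], [99, 103, 104], [84, 90, 91], [74, 78, 78]]
first [[80, 107, 137], [129, 138, 138], [130, 139, 141], [51, 55, 64], [50, 55, 63]]
err 0.0 min [-49.  -2. -37. -49. -60. -21.] max [ 33.  30.  -9. -10. -11.  85.] maxstep [ 8.  3.  4. 12.  6. 17.]
6 x [-0.0, -0.0, -0.0, 0.0, 0.0, 0.0, -0.29]
5 x [-0.0, -0.0, -0.0, 0.0, 0.0, -10.0, -0.29]
5 x [0.0, -0.0, -0.0, -13.3, -6.99, -1.77, -0.38]
5 x [-0.004, -0.006, -0.01, -14.81, -2.7, 5.17, -0.38]
5 x [-0.003, -0.006, -0.009, -14.74, -2.87, 5.25, -0.38]
8 x [-0.0, 0.0, -0.0, -1.32, -0.79, 14.83, -0.38]
8 x [-0.0, 0.0, -0.0, -0.0, 0.0, 10.0, -0.38]
---
8 x [-0.0, 0.0, -0.0, -0.0, 0.0, -0.0, 0.3]
3 x [-0.0, 0.0, -0.0, -0.97, -1.5, -2.41, 0.3]
6 x [-0.0, 0.0, -0.0, -4.55, 5.02, -12.5, 0.3]
6 x [0.004, 0.006, 0.009, 16.85, 0.16, -7.41, 0.3]
6 x [0.003, 0.006, 0.01, 16.89, -0.03, -7.31, 0.3]
8 x [0.0, -0.0, -0.0, 11.11, 12.26, -5.95, 0.3]
8 x [0.0, -0.0, -0.0, 3.25, 5.0, 8.03, 0.3]
```

Call:
arm_command([
  [0,0,0,3.24,5.0,8.04,0.3],
  [0,0,0,3.24,5.0,8.04,0.3],
  [0,0,0,3.24,5.0,8.04,0.3],
  [0,0,0,3.24,5.0,8.04,0.3],
  [0,0,0,3.24,5.0,8.04,0.3],
  [0,0,0,3.24,5.0,8.04,0.3],
  [0,0,0,3.24,5.0,8.04,0.3],
  [0,0,0,3.24,5.0,8.04,0.3],
])

```text
time_s: 69.0
tcp_pos: [0.4522, -0.3307, 0.0469]
ee_rot: [[0.124, -0.866, 0.484], [-0.938, 0.056, 0.341], [-0.323, -0.497, -0.806]]
wrist_force: [0.1, 0.4, -1.6]
gripper_width: 0.57
gripper_force: 30.0
```

Call:
arm_command([
  [0,0,0,0,0,0,-0.29],
  [0,0,0,0,0,0,-0.29],
  [0,0,0,0,0,0,-0.29],
  [0,0,0,0,0,0,-0.29],
  [0,0,0,0,0,0,-0.29],
  [0,0,0,0,0,0,-0.29],
])

```text
time_s: 69.5
tcp_pos: [0.4519, -0.3309, 0.046]
ee_rot: [[0.123, -0.867, 0.483], [-0.938, 0.057, 0.342], [-0.324, -0.496, -0.806]]
wrist_force: [-0.3, -0.0, -0.1]
gripper_width: 0.644
gripper_force: 0.0
```

Call:
arm_command([
  [0,0,0,0,0,-10,-0.29],
  [0,0,0,0,0,-10,-0.29],
  [0,0,0,0,0,-10,-0.29],
  [0,0,0,0,0,-10,-0.29],
  [0,0,0,0,0,-10,-0.29],
])

```text
time_s: 69.92
tcp_pos: [0.4035, -0.3655, 0.1275]
ee_rot: [[0.123, -0.866, 0.485], [-0.939, 0.058, 0.34], [-0.322, -0.497, -0.806]]
wrist_force: [0.1, 0.5, -0.0]
gripper_width: 0.642
gripper_force: 0.0
```

Call:
arm_command([
  [0,0,0,-13.3,-6.99,-1.77,-0.38],
  [0,0,0,-13.3,-6.99,-1.77,-0.38],
  [0,0,0,-13.3,-6.99,-1.77,-0.38],
  [0,0,0,-13.3,-6.99,-1.77,-0.38],
  [0,0,0,-13.3,-6.99,-1.77,-0.38],
])

```text
time_s: 70.33
tcp_pos: [0.4408, -0.2469, 0.2214]
ee_rot: [[0.13, -0.865, 0.485], [-0.938, 0.052, 0.343], [-0.322, -0.5, -0.804]]
wrist_force: [0.5, -0.1, 0.1]
gripper_width: 0.687
gripper_force: 0.0
```

Call:
arm_command([
  [-0.004,-0.006,-0.01,-14.81,-2.7,5.17,-0.38],
  [-0.004,-0.006,-0.01,-14.81,-2.7,5.17,-0.38],
  [-0.004,-0.006,-0.01,-14.81,-2.7,5.17,-0.38],
  [-0.004,-0.006,-0.01,-14.81,-2.7,5.17,-0.38],
  [-0.004,-0.006,-0.01,-14.81,-2.7,5.17,-0.38],
  [-0.004,-0.006,-0.01,-14.81,-2.7,5.17,-0.38],
])

```text
time_s: 70.83
tcp_pos: [0.4689, -0.0928, 0.2369]
ee_rot: [[0.139, -0.869, 0.476], [-0.936, 0.042, 0.351], [-0.324, -0.494, -0.807]]
wrist_force: [-0.3, -0.4, 0.5]
gripper_width: 0.691
gripper_force: 0.0
```

Call:
arm_command([
  [-0.003,-0.006,-0.009,-14.74,-2.87,5.25,-0.38],
  [-0.003,-0.006,-0.009,-14.74,-2.87,5.25,-0.38],
  [-0.003,-0.006,-0.009,-14.74,-2.87,5.25,-0.38],
  [-0.003,-0.006,-0.009,-14.74,-2.87,5.25,-0.38],
  [-0.003,-0.006,-0.009,-14.74,-2.87,5.25,-0.38],
  [-0.003,-0.006,-0.009,-14.74,-2.87,5.25,-0.38],
  [-0.003,-0.006,-0.009,-14.74,-2.87,5.25,-0.38],
  [-0.003,-0.006,-0.009,-14.74,-2.87,5.25,-0.38],
])

```text
time_s: 71.5
tcp_pos: [0.4995, 0.0578, 0.2567]
ee_rot: [[0.142, -0.868, 0.475], [-0.935, 0.039, 0.351], [-0.324, -0.494, -0.807]]
wrist_force: [-0.3, -0.1, -0.8]
gripper_width: 0.687
gripper_force: 0.0
```

Call:
arm_command([
  [0,0,0,-1.32,-0.79,14.83,-0.38],
  [0,0,0,-1.32,-0.79,14.83,-0.38],
  [0,0,0,-1.32,-0.79,14.83,-0.38],
  [0,0,0,-1.32,-0.79,14.83,-0.38],
  [0,0,0,-1.32,-0.79,14.83,-0.38],
  [0,0,0,-1.32,-0.79,14.83,-0.38],
  [0,0,0,-1.32,-0.79,14.83,-0.38],
  [0,0,0,-1.32,-0.79,14.83,-0.38],
])

```text
time_s: 72.17
tcp_pos: [0.5751, 0.1227, 0.148]
ee_rot: [[0.145, -0.866, 0.478], [-0.935, 0.039, 0.353], [-0.324, -0.498, -0.804]]
wrist_force: [-0.4, -0.3, -0.2]
gripper_width: 0.688
gripper_force: 0.0
```

```bash
python3 - <<'E'
from kin import *
print(s['tcp_pos'],tcp(nest(2),Rg,B)-.10*Rg[:,2],s['joints'],(Ro.from_matrix(Rg).inv()*Ro.from_matrix(s['ee_rot'])).as_rotvec()); iou(nest(2),87.54)
E
```

```text
[0.57507575 0.12269174 0.14798484] [0.57594755 0.12461608 0.14915874] [ 21.04806495  14.30120726 -24.66981264 -30.7371783  -17.96583422
   8.90335001] [-0.00174671  0.00168178  0.00230661]
wood 4559 model 6388 cent [262.9 184.9] [256.5 187.9] cols [228. 287.] [227. 286.]
```

Call:
arm_command([
  [0,0,0,0,0,10,-0.38],
  [0,0,0,0,0,10,-0.38],
  [0,0,0,0,0,10,-0.38],
  [0,0,0,0,0,10,-0.38],
  [0,0,0,0,0,10,-0.38],
  [0,0,0,0,0,10,-0.38],
  [0,0,0,0,0,10,-0.38],
  [0,0,0,0,0,10,-0.38],
])

```text
time_s: 72.88
tcp_pos: [0.6224, 0.1593, 0.068]
ee_rot: [[0.147, -0.866, 0.478], [-0.934, 0.037, 0.354], [-0.324, -0.498, -0.804]]
wrist_force: [0.6, -0.4, 0.1]
gripper_width: 0.69
gripper_force: 0.0
```

Call:
arm_command([
  [0,0,0,0,0,0,0.3],
  [0,0,0,0,0,0,0.3],
  [0,0,0,0,0,0,0.3],
  [0,0,0,0,0,0,0.3],
  [0,0,0,0,0,0,0.3],
  [0,0,0,0,0,0,0.3],
  [0,0,0,0,0,0,0.3],
  [0,0,0,0,0,0,0.3],
])

```text
time_s: 73.55
tcp_pos: [0.6239, 0.1595, 0.0677]
ee_rot: [[0.147, -0.865, 0.479], [-0.935, 0.037, 0.354], [-0.324, -0.5, -0.803]]
wrist_force: [-1.2, -2.0, 7.0]
gripper_width: 0.569
gripper_force: 30.0
```

Call:
arm_command([
  [0,0,0,-0.97,-1.5,-2.41,0.3],
  [0,0,0,-0.97,-1.5,-2.41,0.3],
  [0,0,0,-0.97,-1.5,-2.41,0.3],
])

```text
time_s: 73.8
tcp_pos: [0.6219, 0.1599, 0.0964]
ee_rot: [[0.147, -0.868, 0.475], [-0.934, 0.036, 0.354], [-0.324, -0.496, -0.806]]
wrist_force: [-0.3, 0.2, -1.8]
gripper_width: 0.572
gripper_force: 30.0
```

Call:
arm_command([
  [0,0,0,-4.55,5.02,-12.5,0.3],
  [0,0,0,-4.55,5.02,-12.5,0.3],
  [0,0,0,-4.55,5.02,-12.5,0.3],
  [0,0,0,-4.55,5.02,-12.5,0.3],
  [0,0,0,-4.55,5.02,-12.5,0.3],
  [0,0,0,-4.55,5.02,-12.5,0.3],
  [0,0,0,-4.55,5.02,-12.5,0.3],
])

```text
time_s: 74.38
tcp_pos: [0.5129, 0.1596, 0.1855]
ee_rot: [[0.145, -0.868, 0.474], [-0.935, 0.037, 0.353], [-0.324, -0.494, -0.807]]
wrist_force: [0.1, -0.0, -1.3]
gripper_width: 0.573
gripper_force: 30.0
```

```bash
python3 - <<'E'
from kin import *
print(s['tcp_pos'],tcp(nest(2),Rg,B)+[-.11,0,.12],s['joints'],(Ro.from_matrix(Rg).inv()*Ro.from_matrix(s['ee_rot'])).as_rotvec())
E
```

```text
[0.51286805 0.15964971 0.18545351] [0.51387191 0.16005239 0.18886226] [ 33.15909582   5.57120687 -36.82318153 -10.31211532 -11.60216566
 -20.30767055] [-0.00607173  0.00184678  0.00203468]
```

On track, so I'll carry it to the tray.

Call:
arm_command([
  [0.004,0.006,0.009,16.85,0.16,-7.41,0.3],
  [0.004,0.006,0.009,16.85,0.16,-7.41,0.3],
  [0.004,0.006,0.009,16.85,0.16,-7.41,0.3],
  [0.004,0.006,0.009,16.85,0.16,-7.41,0.3],
  [0.004,0.006,0.009,16.85,0.16,-7.41,0.3],
  [0.004,0.006,0.009,16.85,0.16,-7.41,0.3],
  [0.004,0.006,0.009,16.85,0.16,-7.41,0.3],
  [0.004,0.006,0.009,16.85,0.16,-7.41,0.3],
])

```text
time_s: 75.05
tcp_pos: [0.5013, -0.025, 0.1894]
ee_rot: [[0.131, -0.868, 0.479], [-0.937, 0.05, 0.347], [-0.325, -0.494, -0.806]]
wrist_force: [-0.0, 0.7, -1.4]
gripper_width: 0.569
gripper_force: 30.0
```

Call:
arm_command([
  [0.003,0.006,0.01,16.89,-0.03,-7.31,0.3],
  [0.003,0.006,0.01,16.89,-0.03,-7.31,0.3],
  [0.003,0.006,0.01,16.89,-0.03,-7.31,0.3],
  [0.003,0.006,0.01,16.89,-0.03,-7.31,0.3],
  [0.003,0.006,0.01,16.89,-0.03,-7.31,0.3],
  [0.003,0.006,0.01,16.89,-0.03,-7.31,0.3],
])

```text
time_s: 75.55
tcp_pos: [0.4903, -0.2097, 0.194]
ee_rot: [[0.122, -0.867, 0.483], [-0.939, 0.057, 0.34], [-0.323, -0.495, -0.807]]
wrist_force: [0.1, -0.0, -2.0]
gripper_width: 0.573
gripper_force: 30.0
```

Call:
arm_command([
  [0,0,0,11.11,12.26,-5.95,0.3],
  [0,0,0,11.11,12.26,-5.95,0.3],
  [0,0,0,11.11,12.26,-5.95,0.3],
  [0,0,0,11.11,12.26,-5.95,0.3],
  [0,0,0,11.11,12.26,-5.95,0.3],
  [0,0,0,11.11,12.26,-5.95,0.3],
  [0,0,0,11.11,12.26,-5.95,0.3],
  [0,0,0,11.11,12.26,-5.95,0.3],
])

```text
time_s: 76.22
tcp_pos: [0.3691, -0.3235, 0.1465]
ee_rot: [[0.126, -0.867, 0.483], [-0.938, 0.055, 0.343], [-0.324, -0.496, -0.806]]
wrist_force: [-1.1, -0.6, -1.8]
gripper_width: 0.575
gripper_force: 30.0
```

```bash
python3 - <<'E'
from kin import *
c=T-tx*.085+ty*.008+[0,0,.0305]; print(s['tcp_pos'],tcp(c,Rt,B)+[0,0,.1],s['gripper_width'],(Ro.from_matrix(Rt).inv()*Ro.from_matrix(s['ee_rot'])).as_rotvec(),cur()[0])
p,R=cur(); plan([(p,R,-.29,5),(p-.10*R[:,2],R,-.29,1),(np.array([.40,-.05,.32]),None,-.29,0)])
E
```

```text
[ 0.3691247  -0.3235239   0.14649701] [ 0.36868168 -0.32468854  0.14736226] 0.5753647085813535 [-5.39280926e-03 -2.90432079e-05 -9.30622675e-04] [ 0.36863678 -0.32471737  0.04736587]
6 x [0.0, -0.0, -0.0, 0.0, 0.0, 0.0, -0.29]
5 x [0.0, -0.0, -0.0, -0.0, -0.0, -10.0, -0.29]
6 x [-0.0, -0.0, -0.0, -17.11, -7.37, -0.47, -0.29]
6 x [-0.0, -0.0, -0.0, -17.1, -7.37, -0.48, -0.29]
```

Call:
arm_command([
  [0,0,0,3.25,5.0,8.03,0.3],
  [0,0,0,3.25,5.0,8.03,0.3],
  [0,0,0,3.25,5.0,8.03,0.3],
  [0,0,0,3.25,5.0,8.03,0.3],
  [0,0,0,3.25,5.0,8.03,0.3],
  [0,0,0,3.25,5.0,8.03,0.3],
  [0,0,0,3.25,5.0,8.03,0.3],
  [0,0,0,3.25,5.0,8.03,0.3],
])

```text
time_s: 76.88
tcp_pos: [0.3676, -0.325, 0.0472]
ee_rot: [[0.125, -0.866, 0.484], [-0.938, 0.055, 0.341], [-0.322, -0.497, -0.806]]
wrist_force: [0.8, 0.8, -2.1]
gripper_width: 0.571
gripper_force: 30.0
```

Call:
arm_command([
  [0,0,0,0,0,0,-0.29],
  [0,0,0,0,0,0,-0.29],
  [0,0,0,0,0,0,-0.29],
  [0,0,0,0,0,0,-0.29],
  [0,0,0,0,0,0,-0.29],
  [0,0,0,0,0,0,-0.29],
])

```text
time_s: 77.38
tcp_pos: [0.367, -0.3254, 0.0464]
ee_rot: [[0.123, -0.867, 0.483], [-0.938, 0.057, 0.342], [-0.324, -0.496, -0.806]]
wrist_force: [-0.0, -0.2, 0.1]
gripper_width: 0.646
gripper_force: 0.0
```

Call:
arm_command([
  [0,0,0,0,0,-10,-0.29],
  [0,0,0,0,0,-10,-0.29],
  [0,0,0,0,0,-10,-0.29],
  [0,0,0,0,0,-10,-0.29],
  [0,0,0,0,0,-10,-0.29],
])

```text
time_s: 77.8
tcp_pos: [0.3187, -0.3598, 0.1276]
ee_rot: [[0.123, -0.866, 0.485], [-0.939, 0.058, 0.34], [-0.323, -0.497, -0.806]]
wrist_force: [0.5, 0.5, 0.4]
gripper_width: 0.645
gripper_force: 0.0
```

Call:
arm_command([
  [0,0,0,-17.11,-7.37,-0.47,-0.29],
  [0,0,0,-17.11,-7.37,-0.47,-0.29],
  [0,0,0,-17.11,-7.37,-0.47,-0.29],
  [0,0,0,-17.11,-7.37,-0.47,-0.29],
  [0,0,0,-17.11,-7.37,-0.47,-0.29],
  [0,0,0,-17.11,-7.37,-0.47,-0.29],
])

```text
time_s: 78.3
tcp_pos: [0.3598, -0.2013, 0.2242]
ee_rot: [[0.129, -0.865, 0.484], [-0.938, 0.052, 0.344], [-0.323, -0.498, -0.805]]
wrist_force: [0.3, -0.9, -0.1]
gripper_width: 0.645
gripper_force: 0.0
```

Call:
arm_command([
  [0,0,0,-17.1,-7.37,-0.48,-0.29],
  [0,0,0,-17.1,-7.37,-0.48,-0.29],
  [0,0,0,-17.1,-7.37,-0.48,-0.29],
  [0,0,0,-17.1,-7.37,-0.48,-0.29],
  [0,0,0,-17.1,-7.37,-0.48,-0.29],
  [0,0,0,-17.1,-7.37,-0.48,-0.29],
])

```text
time_s: 78.8
tcp_pos: [0.4003, -0.0471, 0.3196]
ee_rot: [[0.131, -0.866, 0.483], [-0.937, 0.05, 0.345], [-0.323, -0.498, -0.805]]
wrist_force: [-0.2, -1.0, -0.5]
gripper_width: 0.646
gripper_force: 0.0
```

```bash
python3 - <<'E'
from kin import *
c=cap('top'); o={}
# dark pads in the tray: centre on z=.055, size and direction
g=cv2.cvtColor(c['pixels'],cv2.COLOR_BGR2GRAY); hsv=cv2.cvtColor(c['pixels'],cv2.COLOR_BGR2HSV)
q=np.array([proj(c,T+tx*a+ty*b+[0,0,.02]) for a,b in((-.145,-.07),(.145,-.07),(.145,.07),(-.145,.07))],np.int32)
m=np.zeros(g.shape,np.uint8); cv2.fillConvexPoly(m,q,1); d=((hsv[...,1]<90)&(m>0)).astype(np.uint8)
d=cv2.morphologyEx(d,cv2.MORPH_CLOSE,np.ones((3,3)))
n,l,st,ce=cv2.connectedComponentsWithStats(d)
for i in range(1,n):
    if st[i,4]>25:
        r=cv2.minAreaRect(np.argwhere(l==i)[:,::-1].astype(np.float32)); w=onz(c,*r[0],.055)-T
        print('pad tray xy',(w@tx).round(3),(w@ty).round(3),'wh',np.round(r[1],1),round(r[2]),st[i,4])
# bystanders: change in picture since the start
import cv2 as cv
a=cv.imread('pics/top0.png'); b=cv.resize(c['pixels'],None,fx=1.5,fy=1.5,interpolation=cv.INTER_CUBIC)
for nm,(u,v) in dict(tub=(247,280),squeeze=(230,243),spray=(566,222),mug=(607,228),knife=(528,290),brush=(180,285)).items():
    print(nm,np.abs(a[v-25:v+25,u-25:u+25].astype(int)-b[v-25:v+25,u-25:u+25]).mean().round(1))
print(s['tcp_pos'],s['time_s'],s['wrist_force'])
E
```

```text
pad tray xy 0.08 0.01 wh [29.4  7.3] 4 218
pad tray xy -0.005 0.015 wh [34.3  7.4] 4 230
pad tray xy -0.09 0.019 wh [35.4  7.8] 6 242
tub 10.5
squeeze 9.0
spray 9.7
mug 9.4
knife 10.7
brush 9.6
[ 0.40025879 -0.04705826  0.31956722] 78.8 [-0.22145379 -1.01502384 -0.48324249]
```

```bash
python3 -c "
from station import finish_job
print(finish_job())"
```

```text
the job is handed in; nothing more can be done
None
```

All three blocks were laid pad-up in the press, pressed to the handle's stop and released open, then laid flat and pad-up in the tray with no bystander movement in the camera check; I handed the job in at about 79 s and have not seen the judge's result.

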